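# Build up the stepped trimming chuck on the banding wheel

## Robot

A 6-joint arm with a two-finger parallel gripper is mounted at the origin on the work surface. World frame = base frame: x ahead of the robot, y to its left, z up, the work surface at z = 0. Lengths are in m, angles in rad, forces in N, time in s.
With the tool pointing down it reaches from about 0.25 to 0.725 m from the base axis. Payload 4 kg.
Tool frame: the origin (TCP) lies at the very end of the fingers, on their centre line; the grasp point (between the pads) lies 19 mm behind it; x points along the fingers, y is the direction in which the jaws open and shut, and the axes are right-handed (so a half turn about x gives the same grasp; the last joint's range is limited). The gripper opens to 85 mm and grips with 20 to 120 N. Pads are 22 mm wide; open, the fingers measure 114 mm over their backs; the gripper's body (76 mm by 85 mm) begins 54 mm behind the grasp point. The pads swing forward as they close: fully open they stand 13 mm farther back than shut.
Start: joints at [1.119, 0.241, 0.005, 1.335, 0, 1.571], TCP at [0.218, 0.45, 0.206] pointing down, gripper open.
Joint ranges: [-2.72, 2.72], [-1.05, 1.87], [-1.09, 1.28], [-1.99, 2.15], [-1.42, 1.44], [-3.14, 3.14]. Speed limits (rad/s): [2.79, 2.79, 3.14, 3.14, 3.14, 3.14].

## Interface

Orientations are given as a unit quaternion [x, y, z, w].
In Python, from workcell import get_obs, camera, job_done gives the robot as it stands. The module is installed in compiled form; this text tells all that it offers.
- The arm moves only by the tool arm_command, never from a script. Its argument "motion" is a list of rows, each an object of numbers: "x", "y", "z": the shift along the tool's x, y, z in m; "roll": the turn about the tool's x in rad; "fingers": the opening, from 0 (shut) to 1 (fully open). A call has 1 to 20 rows; each row shifts and turns the pose as measured when the row begins, along the tool's axes as they then stand; what a row does not reach is not made up. A row lasts 1/12 s, in which the tool goes at most 41.7 mm and 7.16 degrees, less where a joint would pass 70% of its speed; a pose out of reach is approached as far as the arm can. A call is refused whole if a number of a shift passes 0.0417 or a number of a turn 0.125, either way. A call with a gripper value outside its range is refused whole. The fingers move at their own pace and stop on an object; the grip force is fixed at half the most. Time passes only in rows, so rows that do not move let the fingers close. It gives the time, the measured TCP pose, the force and the opening at its end, in the units of the state.
- get_obs(): the state, without advancing time (a new reading comes with each control period).
- camera(name): name is "scene" or "top"; returns a dict with "frame" (480x640x3 uint8, red, green, blue), "intrinsics" (3x3 intrinsics, pixels), "rvec" (rotation vector, rad) and "tvec" (3), from world to camera coordinates, as OpenCV has them. Camera axes: x right, y down, z forward; pixel columns grow to the right and rows downward; lengths in m; the calibration is good to about 2 mm. A picture is of the moment at which its call begins. There is no depth.
- job_done(): hands the job in, once; it reports no verdict.
The state is a dict: "clock": time; "joint_pos": joint angles; "joint_vel": joint speeds; "tau": joint torques, N m; "eef_pos": TCP position; "tool_rot": TCP orientation; "ft_force": force on the tool from outside, world axes, zero at the start; "ft_torque": the same for the moment, N m; "grip_width": finger opening in m.
Only numpy, scipy, OpenCV 4.12 (cv2) and the standard library are available. Lean on these libraries where they do the work, as an engineer would, in place of code of your own. Each camera call takes 0.05 s, during which the arm holds its last target.

## Task

Build the stepped chuck on the banding wheel for turning mugs: thread the three clay discs over the centre pin, the widest at the bottom, then the middle one, then the narrowest on top. Push each disc down past the rubber bushes and press it firmly home, so that it lies flat on what is below, before you fetch the next one; go by feel, because fired clay chips if it is forced. Let go of them all and leave the mugs, the jar, the coaster and the tools where they are.

Things in the scene. Friction and masses are not known exactly. Their poses are not given: they have to be found in the camera images.
- wheel: banding wheel (potter's turntable) of adjustable height: a grey foot 132 mm across, fixed on the table, and a steel column clamped in it that carries a round flat head, 180 mm across, free to turn about the vertical axis. Origin under the foot's centre, at table height, on that axis. The HEIGHT of the head is not measured: its flat top stands anywhere from 62 to 80 mm above the table.
- sleeve_top (a point): top of the fixed sleeve below the head, on the wheel's axis, 40 mm above the table; only its x and y matter. Over it an upright steel pin, 12 mm thick with a round nose, stands up 54 mm from the head's flat top (so its tip is 116 to 134 mm above the table). It carries three soft black rubber bushes, 19.4 mm across, 13 mm tall, centred 7, 21 and 35 mm above the head.
- disc_wide_center (a point): centre (half-way up) of the widest of three plain fired-clay chuck discs: 66 mm across, 14 mm thick, with a 17 mm bore through the middle, about 90 g; z is the disc's axis. Starts flat on the table. Its bore squeezes over each rubber bush on the way down: a bump of 3 to 10 N, then 0 to 4 N of drag, so it does not drop home by its weight. Home is a hard stop: press some 8 N beyond the drag; it chips at 25.
- disc_mid_center (a point): centre (half-way up) of the middle of three plain fired-clay chuck discs: 56 mm across, 14 mm thick, with a 17 mm bore through the middle, about 62 g; z is the disc's axis. Starts flat on the table. Its bore squeezes over each rubber bush on the way down: a bump of 3 to 10 N, then 0 to 4 N of drag, so it does not drop home by its weight. Home is a hard stop: press some 8 N beyond the drag; it chips at 25.
- disc_narrow_center (a point): centre (half-way up) of the narrowest of three plain fired-clay chuck discs: 46 mm across, 14 mm thick, with a 17 mm bore through the middle, about 41 g; z is the disc's axis. Starts flat on the table. Its bore squeezes over each rubber bush on the way down: a bump of 3 to 10 N, then 0 to 4 N of drag, so it does not drop home by its weight. Home is a hard stop: press some 8 N beyond the drag; it chips at 25.
- mug_clay: upright terracotta mug with a handle, 76 mm across, 85 mm high; not part of the job. Origin at the centre of its underside.
- mug_cream: upright cream-coloured mug with a handle, 76 mm across, 92 mm high; not part of the job. Origin at the centre of its underside.
- coaster: solid round clay coaster without a centre hole, 94 mm across, 7 mm thick, lying flat; not part of the job. Origin at the centre of its underside.
- slip_jar: white jar with a green lid, 60 mm across, 77 mm high; not part of the job. Origin at the centre of its underside.
- brush: brush, 190 mm long, lying flat; not part of the job. Origin at its lower side, near mid-length.
- loop_tool: wooden-handled loop tool, 170 mm long, lying flat; not part of the job. Origin at its lower side, near mid-length.
Things that resemble listed ones, but are neither listed nor needed, are in the scene too. What is shaped like the part that bears disc_wide_center but turquoise or white is not meant.

How it is judged:
By the outcome, as a careful person would: the job done as asked, in the order asked, and still so for the second after the job is handed in, with the robot touching nothing.
It also fails if it takes over 72 s, if anything falls off the work surface, if the arm or the gripper's body presses on something with over 40 N, if the wrist force passes 120 N, or if a joint passes its speed limit or range.

## Working session

There is one attempt and no reset: what is moved stays moved. The work goes in short steps, Python scripts to look and compute and a tool call to move; the robot and the scene stay as the last step left them, time stands still between calls to the robot, and variables do not carry over. Pictures are saved under pics/ and viewed, and the job is handed in when it is done.

Besides the shell and the picture viewer there is one more tool, called after ">>>" by a JSON object that holds its "name" and its "arguments". arm_command: Moves the arm, as the interface text tells. Its arguments: {"type":"object","properties":{"motion":{"type":"array","items":{"type":"object","properties":{"x":{"type":"number"},"y":{"type":"number"},"z":{"type":"number"},"roll":{"type":"number"},"fingers":{"type":"number"}}}}},"required":["motion"]}

```bash
mkdir -p pics; cat > h.py <<'E'
import numpy as np, cv2
from workcell import get_obs, camera, job_done
def snap(n,tag):
    c=camera(n); cv2.imwrite(f'pics/{tag}.png',c['frame'][:,:,::-1]); np.savez(f'pics/{tag}.npz',f=c['frame'],K=c['intrinsics'],r=c['rvec'],t=c['tvec']); return c
def load(tag):
    d=np.load(f'pics/{tag}.npz'); return dict(frame=d['f'],intrinsics=d['K'],rvec=d['r'],tvec=d['t'])
def ray(c,u,v):
    R=cv2.Rodrigues(np.array(c['rvec'],float))[0]; t=np.array(c['tvec'],float).ravel()
    d=R.T@np.linalg.inv(np.array(c['intrinsics']))@np.array([u,v,1.]); o=-R.T@t; return o,d/np.linalg.norm(d)
def plane(c,u,v,z):
    o,d=ray(c,u,v); return o+d*(z-o[2])/d[2]
def proj(c,p):
    return cv2.projectPoints(np.array([p],float).reshape(-1,1,3),np.array(c['rvec'],float),np.array(c['tvec'],float),np.array(c['intrinsics'],float),None)[0].reshape(-1,2)
def tri(c1,p1,c2,p2):
    o1,d1=ray(c1,*p1);o2,d2=ray(c2,*p2)
    s=np.linalg.lstsq(np.stack([d1,-d2],1),o2-o1,rcond=None)[0]
    a=o1+s[0]*d1;b=o2+s[1]*d2; return (a+b)/2,np.linalg.norm(a-b)
E
python3 - <<'E'
from h import *
for n in('scene','top'):
    c=snap(n,n+'0'); R=cv2.Rodrigues(np.array(c['rvec'],float))[0]; print(n,c['intrinsics'],-R.T@np.array(c['tvec'],float).ravel(),R)
o=get_obs(); print(o)
E
```

```text
scene [[469.61279612   0.         326.90016212]
 [  0.         469.61279612 238.62408584]
 [  0.           0.           1.        ]] [1.39506076 0.2176658  0.95154551] [[-0.32490381  0.94569128  0.01027227]
 [ 0.67019844  0.23789125 -0.70302333]
 [-0.66728671 -0.2215305  -0.7110926 ]]
top [[533.82291039   0.         312.20937093]
 [  0.         533.82291039 242.21595963]
 [  0.           0.           1.        ]] [ 0.34255156 -0.06286638  1.16062861] [[ 0.01263238 -0.99960113  0.02525886]
 [-0.98285967 -0.01705928 -0.18356431]
 [ 0.18392199 -0.02250706 -0.98268313]]
{'clock': 0.1, 'joint_pos': array([1.11896466e+00, 2.41298726e-01, 3.86876278e-03, 1.33519694e+00,
       3.19436772e-06, 1.57079971e+00]), 'joint_vel': array([ 2.47655667e-03, -2.36306366e-03,  4.76331470e-03, -4.69953960e-04,
       -1.26384557e-03, -8.98706004e-05]), 'tau': array([-1.62371953e-04, -3.73137116e+01,  2.53009808e+01,  1.08672632e-02,
       -6.37616381e-05,  1.28341813e-05]), 'eef_pos': array([0.21804146, 0.44927957, 0.2049252 ]), 'tool_rot': array([ 0.15776182,  0.68928427, -0.15902283,  0.68899212]), 'ft_force': array([-0.30869648,  0.31529243,  0.77777521]), 'ft_torque': array([-0.01768265, -0.05127875, -0.02121481]), 'grip_width': 0.08536117243618586}
```

View pics/scene0.png

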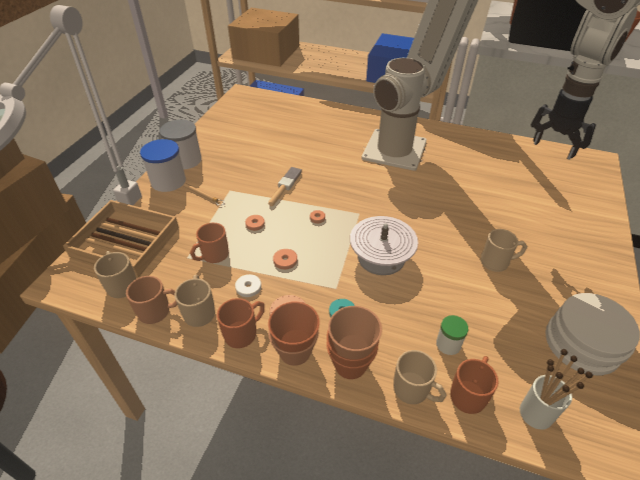

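View pics/top0.png

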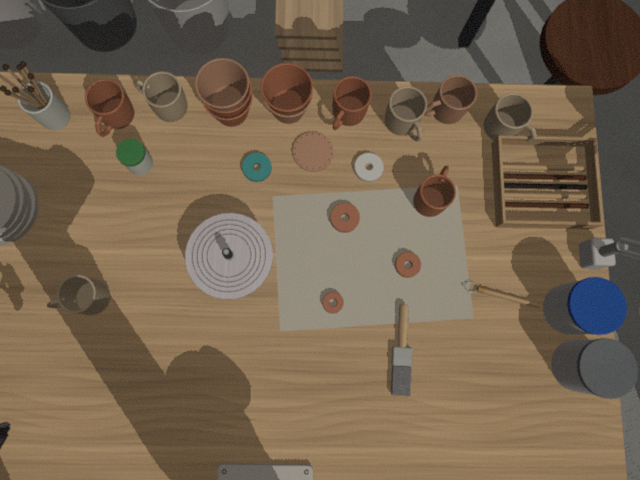

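Candidates for the discs, in the top view: terracotta rings at (345,217), (407,264) and (333,301). Lookalikes are turquoise (257,167), white (369,167) and the coaster, which has no hole, at (313,151). By the description I choose the three terracotta rings, and I'll check their sizes next.

```bash
python3 - <<'E'
from h import *
T=load('top0');S=load('scene0')
def crop(c,x0,y0,w,h,k): return cv2.resize(c['frame'][y0:y0+h,x0:x0+w,::-1],None,fx=k,fy=k,interpolation=cv2.INTER_CUBIC)
cv2.imwrite('pics/ctop.png',crop(T,180,140,260,190,3))
cv2.imwrite('pics/cscn.png',crop(S,230,190,200,140,4))
for n,c,box in(('top',T,(280,190,170,130)),('scene',S,(210,195,130,85))):
    x,y,w,h=box; hsv=cv2.cvtColor(c['frame'],cv2.COLOR_RGB2HSV)[y:y+h,x:x+w]
    m=((hsv[...,0]<12)&(hsv[...,1]>110)).astype(np.uint8)
    cs,hi=cv2.findContours(m,cv2.RETR_CCOMP,cv2.CHAIN_APPROX_NONE)
    for i,k in enumerate(cs):
        if len(k)>=12:
            e=cv2.fitEllipse(k); print(n,'hole' if hi[0][i][3]>=0 else 'outer',cv2.contourArea(k),np.round([e[0][0]+x,e[0][1]+y,*e[1],e[2]],1),cv2.boundingRect(k))
E
```

```text
top outer 293.5 [332.5 302.1  19.1  19.7  23.1] (43, 102, 20, 21)
top hole 67.5 [332.4 302.1   9.    9.9 161.3] (48, 107, 10, 11)
top outer 442.5 [407.4 264.2  23.6  24.  138.9] (115, 62, 25, 25)
top hole 63.5 [407.6 264.2   8.7   9.6 129.2] (123, 70, 10, 10)
top outer 597.0 [344.4 217.   27.3  28.  156.9] (51, 13, 28, 29)
top hole 59.0 [344.4 216.9   8.    9.7 107. ] (59, 23, 11, 9)
top outer 700.5 [431.4 201.1  26.1  36.5  80. ] (134, 0, 36, 26)
top hole 34.5 [418.7 201.2   5.7   8.9  13.7] (136, 7, 7, 10)
top hole 16.5 [446.6 192.7   4.2   6.3  25.4] (164, 0, 6, 7)
scene outer 344.5 [284.8 258.6  19.3  22.8  80.7] (64, 54, 23, 20)
scene hole 13.0 [284.5 258.5   3.3   5.4  90. ] (72, 62, 6, 4)
scene outer 523.5 [217.  244.   16.5  46.1 177.5] (0, 28, 18, 40)
scene hole 13.5 [223.9 251.8   3.7   5.7  80.8] (11, 55, 7, 5)
scene outer 195.0 [254.5 222.   14.3  17.7  77.6] (36, 20, 18, 15)
scene outer 125.5 [317.  216.3  11.5  14.2  85.8] (100, 16, 15, 12)
```

View pics/ctop.png

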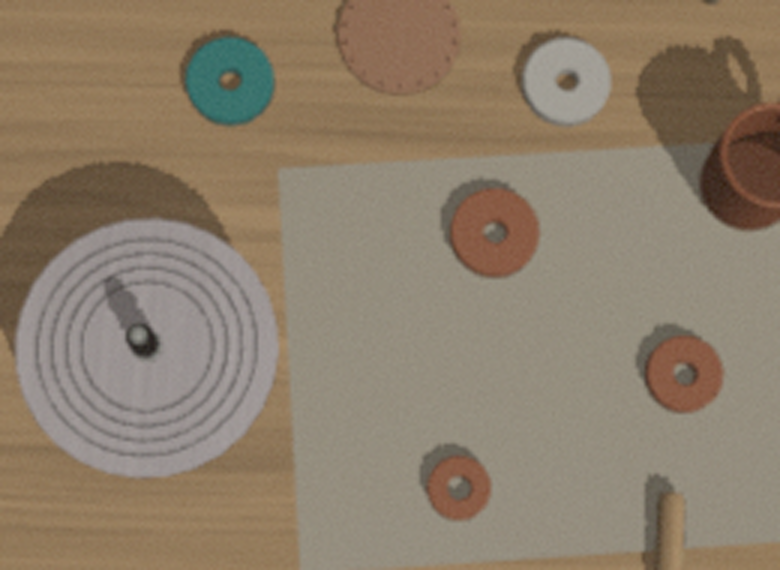

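View pics/cscn.png

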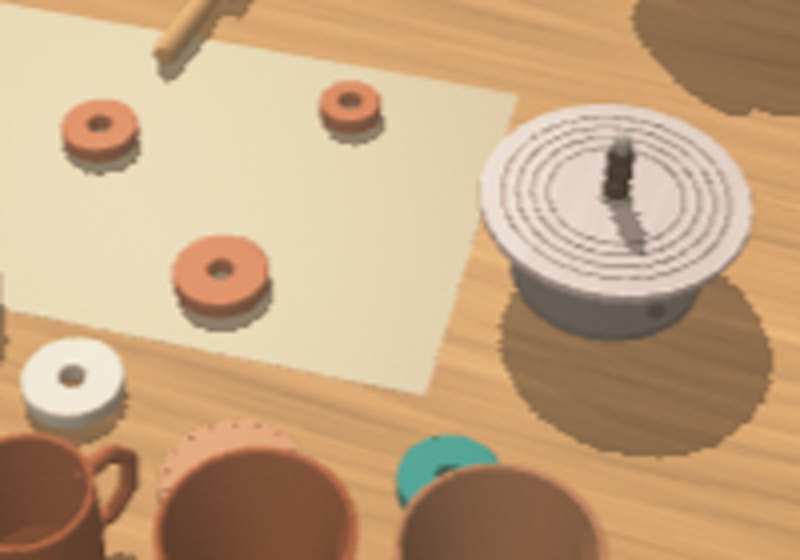

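```bash
python3 - <<'E'
from h import *
T=load('top0');S=load('scene0')
pt=dict(wide=((344.4,216.9),(284.6,256.8)),mid=((407.5,264.2),(254.4,220.6)),narrow=((332.5,302.1),(317.1,214.9)),tip=((225.5,251.3),(385,225.3)))
for n,(a,b) in pt.items():
    p,e=tri(T,a,S,b); print(n,np.round(p,4),round(e,4), 'top@14',np.round(plane(T,*a,.014),4),'scn@14',np.round(plane(S,*b,.014),4))
# outer diam by edge pts on plane z=.014
# head ellipse
for n,c,box in(('top',T,(170,195,120,115)),('scene',S,(335,205,95,75))):
    x,y,w,h=box; f=c['frame'][y:y+h,x:x+w]; hsv=cv2.cvtColor(f,cv2.COLOR_RGB2HSV)
    m=((hsv[...,1]<45)&(hsv[...,2]>(120))).astype(np.uint8)
    m=cv2.morphologyEx(m,cv2.MORPH_CLOSE,np.ones((5,5),np.uint8))
    cs,_=cv2.findContours(m,cv2.RETR_EXTERNAL,cv2.CHAIN_APPROX_NONE); k=max(cs,key=cv2.contourArea); k=cv2.convexHull(k)
    e=cv2.fitEllipse(k); print(n,np.round([e[0][0]+x,e[0][1]+y,*e[1],e[2]],2))
    v=cv2.cvtColor(f,cv2.COLOR_RGB2BGR).copy(); cv2.drawContours(v,[k],-1,(0,255,0),1); cv2.ellipse(v,e,(0,0,255),1); cv2.imwrite(f'pics/head_{n}.png',cv2.resize(v,None,fx=4,fy=4,interpolation=cv2.INTER_NEAREST))
    P=np.array([[q[0][0]+x,q[0][1]+y] for q in k],float)
    for z in(.062,.066,.07,.074,.078,.08):
        W=np.array([plane(c,*q,z)[:2] for q in P]).astype(np.float32); cc=cv2.fitEllipse(W); print(z,np.round(cc[0],4),np.round(cc[1],4))
E
```

```text
wide [ 0.6162 -0.1603  0.011 ] 0.0011 top@14 [ 0.6153 -0.1595  0.014 ] scn@14 [ 0.6188 -0.1597  0.014 ]
mid [ 0.5127 -0.2987  0.0105] 0.0011 top@14 [ 0.512  -0.2974  0.014 ] scn@14 [ 0.5161 -0.2973  0.014 ]
narrow [ 0.4277 -0.1348  0.0102] 0.0007 top@14 [ 0.4274 -0.1343  0.014 ] scn@14 [ 0.4317 -0.1337  0.014 ]
tip [0.5167 0.0837 0.1176] 0.0011 top@14 [0.5338 0.0988 0.014 ] scn@14 [0.4077 0.0664 0.014 ]
top [280.56 252.02 114.16 193.71  85.66]
0.062 [ 0.5287 -0.0233] [0.2414 0.4025]
0.066 [ 0.528  -0.0234] [0.2405 0.401 ]
0.07 [ 0.5274 -0.0235] [0.2396 0.3996]
0.074 [ 0.5267 -0.0237] [0.2387 0.3981]
0.078 [ 0.526  -0.0238] [0.2379 0.3967]
0.08 [ 0.5257 -0.0239] [0.2374 0.3959]
scene [383.11 240.35  48.51  67.23  97.13]
0.062 [0.512  0.0821] [0.1778 0.1827]
0.066 [0.516  0.0827] [0.177  0.1819]
0.07 [0.5199 0.0833] [0.1762 0.181 ]
0.074 [0.5239 0.0839] [0.1754 0.1802]
0.078 [0.5279 0.0845] [0.1746 0.1794]
0.08 [0.5299 0.0848] [0.1742 0.179 ]
```

```bash
python3 -c "
import cv2,numpy as np
a=cv2.imread('pics/head_top.png');b=cv2.imread('pics/head_scene.png');h=max(a.shape[0],b.shape[0]);o=np.zeros((h,a.shape[1]+b.shape[1],3),np.uint8);o[:a.shape[0],:a.shape[1]]=a;o[:b.shape[0],a.shape[1]:]=b;cv2.imwrite('pics/heads.png',cv2.resize(o,None,fx=.9,fy=.9))"
```

```text
(no output)
```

View pics/heads.png

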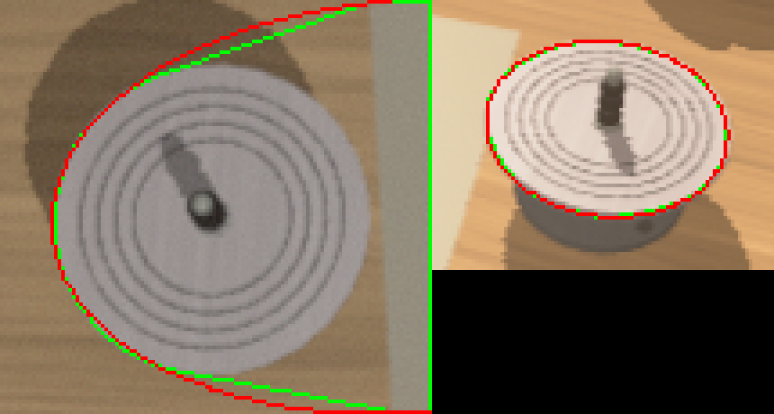

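```bash
python3 - <<'E'
from h import *
T=load('top0');S=load('scene0')
c=T;x,y,w,h=180,205,97,100; f=c['frame'][y:y+h,x:x+w]; 
lab=cv2.cvtColor(f,cv2.COLOR_RGB2LAB).astype(int)
print('wheel',lab[60,30],lab[20,48],'mat',lab[10,-1],lab[95,-1],'wood',lab[2,2])
m=((lab[...,2]<132)).astype(np.uint8)
m=cv2.morphologyEx(m,cv2.MORPH_OPEN,np.ones((3,3),np.uint8));m=cv2.morphologyEx(m,cv2.MORPH_CLOSE,np.ones((7,7),np.uint8))
cs,_=cv2.findContours(m,cv2.RETR_EXTERNAL,cv2.CHAIN_APPROX_NONE); k=cv2.convexHull(max(cs,key=cv2.contourArea))
e=cv2.fitEllipse(k); print(np.round([e[0][0]+x,e[0][1]+y,*e[1],e[2]],2))
v=cv2.cvtColor(f,cv2.COLOR_RGB2BGR).copy(); cv2.ellipse(v,e,(0,0,255),1); cv2.imwrite('pics/head_top2.png',cv2.resize(v,None,fx=5,fy=5,interpolation=cv2.INTER_NEAREST))
a=(e[0][0]+x,e[0][1]+y)
for z in(.062,.066,.07,.074,.078): print(z,plane(T,*a,z)[:2])
print('head',tri(T,a,S,(383.11,240.35)))
# tip blob: circle in top
cv2.imwrite('pics/tipT.png',cv2.resize(T['frame'][238:268,208:248,::-1],None,fx=10,fy=10,interpolation=cv2.INTER_CUBIC))
cv2.imwrite('pics/tipS.png',cv2.resize(S['frame'][215:250,365:405,::-1],None,fx=10,fy=10,interpolation=cv2.INTER_CUBIC))
a=cv2.imread('pics/tipT.png');b=cv2.imread('pics/tipS.png');o=np.zeros((350,800,3),np.uint8);o[:300,:400]=a;o[:,400:]=b;cv2.imwrite('pics/tips.png',o)
E
```

```text
wheel [145 131 129] [157 130 129] mat [150 127 137] [136 133 148] wood [128 132 148]
[228.4  255.65  84.57  86.64  62.26]
0.062 [0.51679244 0.085655  ]
0.066 [0.51615805 0.08511425]
0.07 [0.51552365 0.0845735 ]
0.074 [0.51488926 0.08403275]
0.078 [0.51425487 0.08349199]
head (array([0.51689022, 0.08456579, 0.06281222]), np.float64(0.002001663595642689))
```

View pics/head_top2.png

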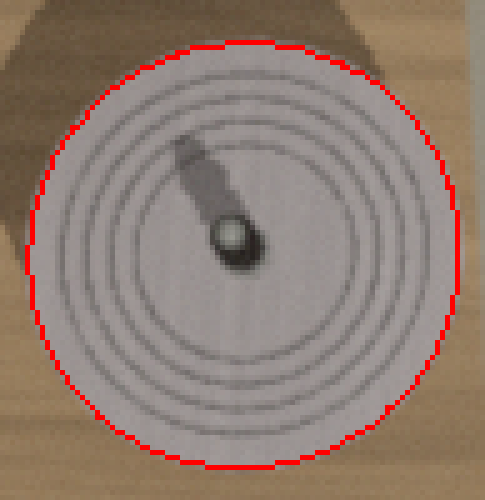

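View pics/tips.png

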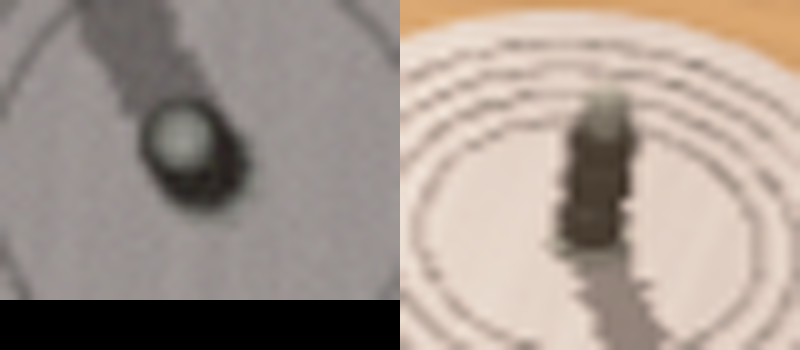

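```bash
cat >> h.py <<'E'
from scipy.spatial.transform import Rotation as Ro
def st():
    o=get_obs(); R=Ro.from_quat(o['tool_rot']).as_matrix()
    print('t',round(o['clock'],2),'p',np.round(o['eef_pos'],4),'F',np.round(o['ft_force'],1),'M',np.round(o['ft_torque'],2),'w',round(o['grip_width'],4),'q',np.round(o['joint_pos'],2))
    print('x',np.round(R[:,0],3),'y',np.round(R[:,1],3),'z',np.round(R[:,2],3)); return o,R
def go(tx,ty,tz):
    o,R=st(); d=np.array([tx,ty,tz])-o['eef_pos']; s=R.T@d; print('need tool xyz',np.round(s,4)); return s
E
python3 - <<'E'
from h import *
T=load('top0');S=load('scene0')
for z in(.116,.12,.124): print(z,plane(T,225.8,251.2,z))
print(tri(T,(225.8,251.2),S,(385,224.7)))
go(.6153,-.1595,.2)
print(proj(S,[.218,.449,.205]))
E
```

```text
0.116 [0.5170354 0.0838351 0.116    ]
0.12 [0.51636728 0.08327336 0.12      ]
0.124 [0.51569916 0.08271163 0.124     ]
(array([0.51651483, 0.08312288, 0.11943059]), np.float64(0.00047041512467510587))
t 0.1 p [0.218  0.4493 0.2049] F [-0.3  0.3  0.8] M [-0.02 -0.05 -0.02] w 0.0854 q [1.12 0.24 0.   1.34 0.   1.57]
x [-0.001 -0.002 -1.   ] y [ 0.437  0.9   -0.002] z [ 0.9   -0.437 -0.   ]
need tool xyz [ 0.0056 -0.3742  0.6232]
[[547.23170345 161.04169858]]
```

>>> {"name": "arm_command", "arguments": {"motion": [{"roll": 0.125},{"roll": 0.125},{"roll": 0.125},{"roll": 0.125},{"roll": 0.125},{"roll": 0.125},{"roll": 0.125},{"roll": 0.125},{"roll": 0.125}]}}

```text
schema error: expected keys x, y, z, roll, fingers
```

```bash
python3 - <<'E'
from h import *
go(.6153,-.1595,.15)
E
```

```text
t 0.1 p [0.218  0.4493 0.2049] F [-0.3  0.3  0.8] M [-0.02 -0.05 -0.02] w 0.0854 q [1.12 0.24 0.   1.34 0.   1.57]
x [-0.001 -0.002 -1.   ] y [ 0.437  0.9   -0.002] z [ 0.9   -0.437 -0.   ]
need tool xyz [ 0.0556 -0.3741  0.6232]
```

All keys are needed in each row. I'll combine the roll with travel.

>>> {"name": "arm_command", "arguments": {"motion": [{"x": 0,"y": 0,"z": 0.02,"roll": 0.125,"fingers": 1},{"x": 0,"y": 0,"z": 0.02,"roll": 0.125,"fingers": 1},{"x": 0,"y": 0,"z": 0.02,"roll": 0.125,"fingers": 1},{"x": 0,"y": 0,"z": 0.02,"roll": 0.125,"fingers": 1},{"x": 0,"y": 0,"z": 0.02,"roll": 0.125,"fingers": 1},{"x": 0,"y": 0,"z": 0.02,"roll": 0.125,"fingers": 1},{"x": 0,"y": 0,"z": 0.02,"roll": 0.125,"fingers": 1},{"x": 0,"y": 0,"z": 0.02,"roll": 0.125,"fingers": 1},{"x": 0,"y": 0,"z": 0.02,"roll": 0.125,"fingers": 1}]}}

```text
clock: 0.85
eef_pos: [0.3176, 0.3053, 0.1997]
tool_rot: [-0.499, -0.497, 0.507, -0.498]
ft_force: [-0.2, -0.1, 0.5]
grip_width: 0.0853
```

```bash
python3 - <<'E'
from h import *
go(.6153,-.1595,.15)
E
```

```text
t 0.85 p [0.3176 0.3053 0.1997] F [-0.2 -0.1  0.5] M [-0.01 -0.07 -0.04] w 0.0853 q [ 0.77  0.14 -0.14  1.3  -0.    2.35]
x [-0.007 -0.009 -1.   ] y [ 1.    -0.011 -0.007] z [-0.011 -1.     0.009]
need tool xyz [0.0516 0.3031 0.4612]
```

>>> {"name": "arm_command", "arguments": {"motion": [{"x": 0.002,"y": 0.0216,"z": 0.033,"roll": 0,"fingers": 1},{"x": 0.002,"y": 0.0216,"z": 0.033,"roll": 0,"fingers": 1},{"x": 0.002,"y": 0.0216,"z": 0.033,"roll": 0,"fingers": 1},{"x": 0.002,"y": 0.0216,"z": 0.033,"roll": 0,"fingers": 1},{"x": 0.002,"y": 0.0216,"z": 0.033,"roll": 0,"fingers": 1},{"x": 0.002,"y": 0.0216,"z": 0.033,"roll": 0,"fingers": 1},{"x": 0.002,"y": 0.0216,"z": 0.033,"roll": 0,"fingers": 1},{"x": 0.002,"y": 0.0216,"z": 0.033,"roll": 0,"fingers": 1},{"x": 0.002,"y": 0.0216,"z": 0.033,"roll": 0,"fingers": 1},{"x": 0.002,"y": 0.0216,"z": 0.033,"roll": 0,"fingers": 1},{"x": 0.002,"y": 0.0216,"z": 0.033,"roll": 0,"fingers": 1},{"x": 0.002,"y": 0.0216,"z": 0.033,"roll": 0,"fingers": 1},{"x": 0.002,"y": 0.0216,"z": 0.033,"roll": 0,"fingers": 1},{"x": 0.002,"y": 0.0216,"z": 0.033,"roll": 0,"fingers": 1}]}}

```text
clock: 2.02
eef_pos: [0.6181, -0.1822, 0.1658]
tool_rot: [-0.496, -0.501, 0.508, -0.495]
ft_force: [1.2, -0.4, 0.8]
grip_width: 0.0855
```

```bash
python3 - <<'E'
from h import *
go(.6153,-.1595,.10)
E
```

```text
t 2.02 p [ 0.6181 -0.1822  0.1658] F [ 1.2 -0.4  0.8] M [ 0.06 -0.07  0.02] w 0.0855 q [-0.28  0.56  0.39  1.41 -0.01  1.3 ]
x [-0.017 -0.006 -1.   ] y [ 1.    -0.008 -0.017] z [-0.008 -1.     0.006]
need tool xyz [ 0.0657 -0.0019 -0.0231]
```

>>> {"name": "arm_command", "arguments": {"motion": [{"x": 0.02,"y": -0.001,"z": -0.008,"roll": 0,"fingers": 1},{"x": 0.02,"y": -0.001,"z": -0.008,"roll": 0,"fingers": 1},{"x": 0.01,"y": 0,"z": -0.004,"roll": 0,"fingers": 1},{"x": 0.0,"y": 0,"z": 0,"roll": 0,"fingers": 1}]}}

```text
clock: 2.35
eef_pos: [0.6204, -0.1746, 0.1082]
tool_rot: [-0.499, -0.496, 0.512, -0.493]
ft_force: [-0.6, 0.4, -0.0]
grip_width: 0.085
```

```bash
python3 - <<'E'
from h import *
go(.6153,-.1595,.03)
T=snap('top','t1');S=snap('scene','s1')
p=get_obs()['eef_pos']; print(proj(T,p),proj(S,p))
a=cv2.resize(T['frame'][150:280,280:410,::-1],None,fx=4,fy=4,interpolation=cv2.INTER_CUBIC)
b=cv2.resize(S['frame'][160:290,220:350,::-1],None,fx=4,fy=4,interpolation=cv2.INTER_CUBIC)
cv2.imwrite('pics/a1.png',cv2.resize(np.hstack([a,b]),(800,400)))
E
```

```text
t 2.35 p [ 0.6204 -0.1746  0.1082] F [-0.6  0.4 -0. ] M [-0.01  0.01  0.02] w 0.085 q [-0.27  0.59  0.28  1.27 -0.01  1.33]
x [-0.016 -0.009 -1.   ] y [ 1.    -0.022 -0.016] z [-0.022 -1.     0.009]
need tool xyz [ 0.0781 -0.0042 -0.0156]
[[355.97587458 203.23188676]] [[276.66578843 230.51696623]]
```

View pics/a1.png

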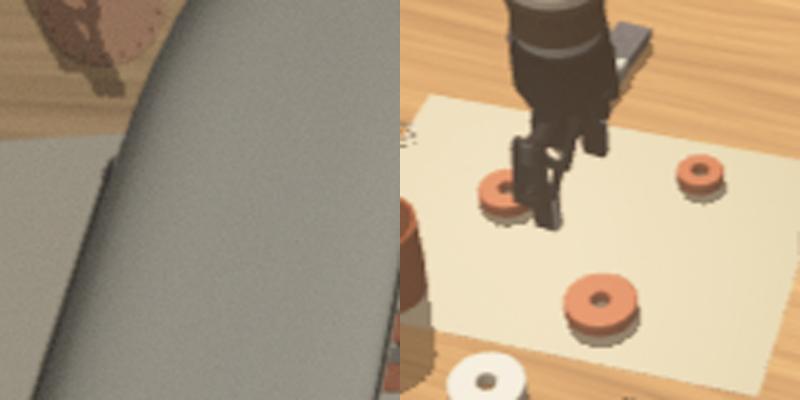

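>>> {"name": "arm_command", "arguments": {"motion": [{"x": 0.014,"y": -0.001,"z": -0.004,"roll": 0,"fingers": 1},{"x": 0.016,"y": -0.001,"z": -0.004,"roll": 0,"fingers": 1},{"x": 0.016,"y": -0.001,"z": -0.004,"roll": 0,"fingers": 1},{"x": 0.016,"y": -0.001,"z": -0.003,"roll": 0,"fingers": 1},{"x": 0.01,"y": 0,"z": 0,"roll": 0,"fingers": 1},{"x": 0.005,"y": 0,"z": 0,"roll": 0,"fingers": 1},{"x": 0.0,"y": 0,"z": 0,"roll": 0,"fingers": 1}]}}

```text
clock: 3.03
eef_pos: [0.6231, -0.1615, 0.0415]
tool_rot: [-0.502, -0.49, 0.508, -0.499]
ft_force: [-1.0, 0.7, 0.9]
grip_width: 0.0855
```

```bash
python3 - <<'E'
from h import *
go(.6153,-.1595,.0)
S=snap('scene','s2')
b=cv2.resize(S['frame'][180:290,220:350,::-1],None,fx=6,fy=6,interpolation=cv2.INTER_CUBIC)
cv2.imwrite('pics/a2.png',b[:600,:800])
E
```

```text
t 3.03 p [ 0.6231 -0.1615  0.0415] F [-1.   0.7  0.9] M [-0.02  0.01 -0.02] w 0.0855 q [-0.25  0.62  0.16  1.1  -0.01  1.34]
x [ 0.003 -0.015 -1.   ] y [ 1.    -0.02   0.003] z [-0.02  -1.     0.015]
need tool xyz [ 0.0414 -0.008  -0.0024]
```

View pics/a2.png

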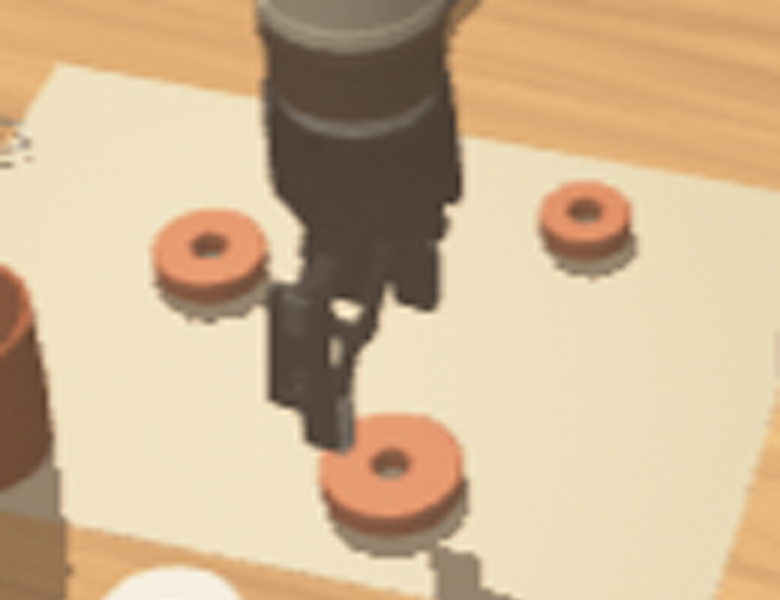

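>>> {"name": "arm_command", "arguments": {"motion": [{"x": 0.0,"y": -0.004,"z": -0.001,"roll": 0,"fingers": 1},{"x": 0.004,"y": -0.003,"z": -0.001,"roll": 0,"fingers": 1},{"x": 0.006,"y": -0.001,"z": 0,"roll": 0,"fingers": 1},{"x": 0.006,"y": -0.001,"z": 0,"roll": 0,"fingers": 1},{"x": 0.002,"y": 0,"z": 0,"roll": 0,"fingers": 1}]}}

```text
clock: 3.5
eef_pos: [0.6173, -0.1611, 0.0278]
tool_rot: [-0.504, -0.487, 0.506, -0.502]
ft_force: [-0.1, 0.0, -0.5]
grip_width: 0.0853
```

```bash
python3 - <<'E'
from h import *
go(.6153,-.1595,.0)
E
```

```text
t 3.5 p [ 0.6173 -0.1611  0.0278] F [-0.1  0.  -0.5] M [0.05 0.04 0.06] w 0.0853 q [-0.25  0.62  0.11  1.04 -0.01  1.34]
x [ 0.013 -0.017 -1.   ] y [ 1.    -0.021  0.013] z [-0.021 -1.     0.017]
need tool xyz [ 0.0278 -0.0024 -0.002 ]
```

>>> {"name": "arm_command", "arguments": {"motion": [{"x": 0.005,"y": -0.002,"z": -0.001,"roll": 0,"fingers": 1},{"x": 0.005,"y": -0.001,"z": -0.001,"roll": 0,"fingers": 1},{"x": 0.005,"y": 0,"z": 0,"roll": 0,"fingers": 1},{"x": 0.003,"y": 0,"z": 0,"roll": 0,"fingers": 1},{"x": 0.0,"y": 0,"z": 0,"roll": 0,"fingers": 1}]}}

```text
clock: 3.92
eef_pos: [0.6134, -0.1591, 0.0066]
tool_rot: [-0.504, -0.488, 0.507, -0.502]
ft_force: [0.9, -0.1, 0.7]
grip_width: 0.0858
```

```bash
python3 - <<'E'
from h import *
S=load('s2')
for x in(.666,.672):
  o,d=ray(S,274.6,254.6); print(o+d*(x-o[0])/d[0])
go(.6153,-.1595,.0)
S=snap('scene','s3')
b=cv2.resize(S['frame'][190:290,230:330,::-1],None,fx=6,fy=6,interpolation=cv2.INTER_CUBIC)
cv2.imwrite('pics/a3.png',b[:600,:800])
E
```

```text
[ 0.666      -0.16437076  0.06925437]
[ 0.672      -0.16122669  0.07651542]
t 3.92 p [ 0.6134 -0.1591  0.0066] F [ 0.9 -0.1  0.7] M [-0.02  0.    0.03] w 0.0858 q [-0.25  0.63  0.07  1.   -0.01  1.35]
x [ 0.011 -0.017 -1.   ] y [ 1.    -0.021  0.011] z [-0.021 -1.     0.017]
need tool xyz [0.0066 0.0018 0.0003]
```

View pics/a3.png

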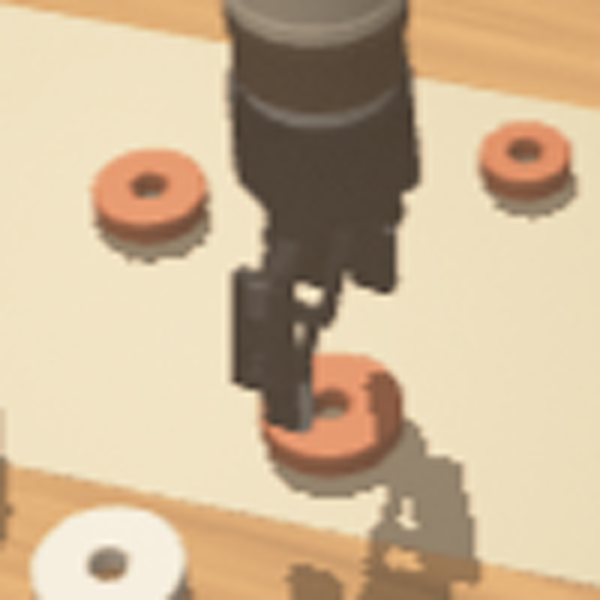

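```bash
python3 - <<'E'
from h import *
S=load('s3')
for uv in((278,261.5),(281,261)):
 for x in(.650,.656,.662,.668):
  o,d=ray(S,*uv); print(uv,o+d*(x-o[0])/d[0])
for p in([.6566,-.1591,.02],[.6566,-.1591,.0066],[.669,-.148,.02],[.669,-.17,.02],[.6566,-.148,.02],[.6566,-.17,.02],[.5705,-.148,.02],[.5705,-.17,.02]): print(p,(proj(S,p)[0]-[230,190])*6)
E
```

```text
(278, 261.5) [ 0.65       -0.16480006  0.02592637]
(278, 261.5) [ 0.656      -0.16172005  0.03338041]
(278, 261.5) [ 0.662      -0.15864004  0.04083445]
(278, 261.5) [ 0.668      -0.15556003  0.04828849]
(281, 261) [ 0.65       -0.1558882   0.03120845]
(281, 261) [ 0.656      -0.15287996  0.03861996]
(281, 261) [ 0.662      -0.14987172  0.04603146]
(281, 261) [ 0.668      -0.14686347  0.05344297]
[0.6566, -0.1591, 0.02] [294.90175438 451.78544958]
[0.6566, -0.1591, 0.0066] [296.77817496 471.82992128]
[0.669, -0.148, 0.02] [307.24031808 478.31365785]
[0.669, -0.17, 0.02] [260.77142497 465.61405239]
[0.6566, -0.148, 0.02] [318.25838182 458.12258182]
[0.6566, -0.17, 0.02] [272.05603644 445.58693758]
[0.5705, -0.148, 0.02] [390.87577269 325.04808758]
[0.5705, -0.17, 0.02] [346.44512099 313.5665538 ]
```

>>> {"name": "arm_command", "arguments": {"motion": [{"x": 0.003,"y": 0.001,"z": 0,"roll": 0,"fingers": 1},{"x": 0.003,"y": 0.001,"z": 0,"roll": 0,"fingers": 1},{"x": 0.002,"y": 0,"z": 0,"roll": 0,"fingers": 0.85},{"x": 0.0,"y": 0,"z": 0,"roll": 0,"fingers": 0.85}]}}

```text
clock: 4.3
eef_pos: [0.6165, -0.1595, -0.0016]
tool_rot: [-0.504, -0.487, 0.506, -0.502]
ft_force: [0.5, -0.5, -0.8]
grip_width: 0.0723
```

```bash
python3 - <<'E'
from h import *
go(.6153,-.1595,-.003)
S=snap('scene','s4')
b=cv2.resize(S['frame'][190:290,230:330,::-1],None,fx=6,fy=6,interpolation=cv2.INTER_CUBIC)
cv2.imwrite('pics/a4.png',b[:600,:800])
E
```

```text
t 4.3 p [ 0.6165 -0.1595 -0.0016] F [ 0.5 -0.5 -0.8] M [ 0.04  0.02 -0.05] w 0.0723 q [-0.25  0.65  0.07  0.98 -0.01  1.35]
x [ 0.012 -0.017 -1.   ] y [ 1.    -0.021  0.012] z [-0.021 -1.     0.017]
need tool xyz [ 0.0014 -0.0012  0.    ]
```

View pics/a4.png

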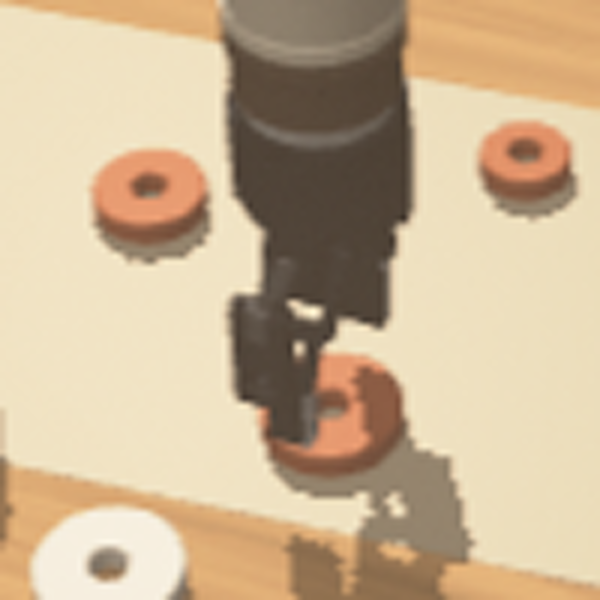

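>>> {"name": "arm_command", "arguments": {"motion": [{"x": 0.002,"y": -0.001,"z": 0,"roll": 0,"fingers": 0.85},{"x": 0.002,"y": 0,"z": 0,"roll": 0,"fingers": 0.85},{"x": 0.002,"y": 0,"z": 0,"roll": 0,"fingers": 0.85}]}}

```text
clock: 4.6
eef_pos: [0.6164, -0.1598, -0.0069]
tool_rot: [-0.504, -0.487, 0.506, -0.503]
ft_force: [0.6, -1.0, 0.1]
grip_width: 0.0729
```

```bash
python3 - <<'E'
from h import *
go(.6153,-.1595,-.003)
E
```

```text
t 4.6 p [ 0.6164 -0.1598 -0.0069] F [ 0.6 -1.   0.1] M [-0.01  0.05  0.02] w 0.0729 q [-0.25  0.65  0.06  0.97 -0.01  1.35]
x [ 0.014 -0.018 -1.   ] y [ 1.    -0.021  0.015] z [-0.021 -1.     0.018]
need tool xyz [-0.0039 -0.0011 -0.0002]
```

>>> {"name": "arm_command", "arguments": {"motion": [{"x": 0.002,"y": -0.001,"z": 0,"roll": 0,"fingers": 0.85},{"x": 0.002,"y": 0,"z": 0,"roll": 0,"fingers": 0.85}]}}

```text
clock: 4.77
eef_pos: [0.6154, -0.1598, -0.0112]
tool_rot: [-0.504, -0.487, 0.506, -0.503]
ft_force: [-0.1, 0.0, 0.5]
grip_width: 0.073
```

```bash
python3 - <<'E'
from h import *
go(.6153,-.1595,-.003)
S=snap('scene','s5')
b=cv2.resize(S['frame'][190:290,230:330,::-1],None,fx=6,fy=6,interpolation=cv2.INTER_CUBIC)
cv2.imwrite('pics/a5.png',b[:600,:800])
E
```

```text
t 4.77 p [ 0.6154 -0.1598 -0.0112] F [-0.1  0.   0.5] M [ 0.02 -0.04 -0.04] w 0.073 q [-0.25  0.65  0.06  0.96 -0.01  1.34]
x [ 0.014 -0.018 -1.   ] y [ 1.    -0.021  0.015] z [-0.021 -1.     0.018]
need tool xyz [-0.0082 -0.     -0.0002]
```

View pics/a5.png

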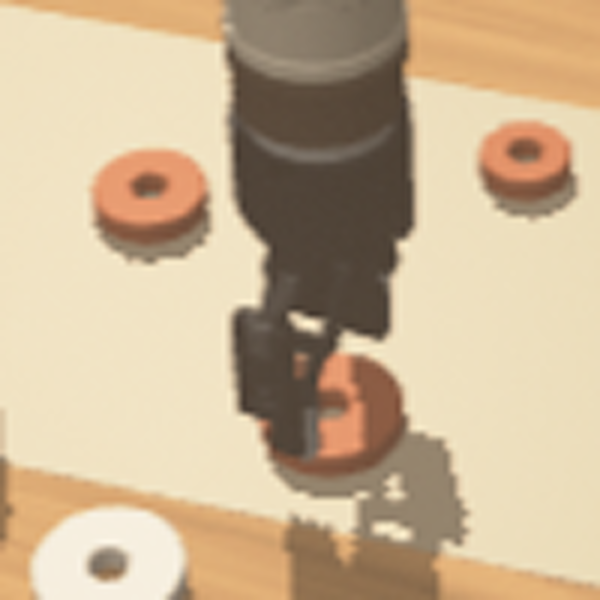

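>>> {"name": "arm_command", "arguments": {"motion": [{"x": 0.002,"y": 0,"z": 0,"roll": 0,"fingers": 0.85},{"x": 0.001,"y": 0,"z": 0,"roll": 0,"fingers": 0.85}]}}

```text
clock: 4.98
eef_pos: [0.6151, -0.1598, -0.015]
tool_rot: [-0.504, -0.487, 0.506, -0.502]
ft_force: [0.3, 0.0, 0.2]
grip_width: 0.0726
```

```bash
python3 - <<'E'
from h import *
go(.6153,-.1595,-.003)
E
```

```text
t 4.98 p [ 0.6151 -0.1598 -0.015 ] F [0.3 0.  0.2] M [ 0.06  0.03 -0.02] w 0.0726 q [-0.25  0.66  0.05  0.95 -0.01  1.34]
x [ 0.014 -0.018 -1.   ] y [ 1.    -0.021  0.014] z [-0.021 -1.     0.017]
need tool xyz [-0.012   0.0003 -0.0001]
```

>>> {"name": "arm_command", "arguments": {"motion": [{"x": 0,"y": 0,"z": 0,"roll": 0,"fingers": 0.7},{"x": 0,"y": 0,"z": 0,"roll": 0,"fingers": 0.6},{"x": 0,"y": 0,"z": 0,"roll": 0,"fingers": 0.5}]}}

```text
clock: 5.23
eef_pos: [0.6109, -0.16, -0.0132]
tool_rot: [-0.502, -0.488, 0.508, -0.501]
ft_force: [-1.7, 0.3, 3.8]
grip_width: 0.0432
```

```bash
python3 - <<'E'
from h import *
go(.6153,-.1595,-.003)
S=snap('scene','s6')
b=cv2.resize(S['frame'][190:290,230:330,::-1],None,fx=6,fy=6,interpolation=cv2.INTER_CUBIC)
cv2.imwrite('pics/a6.png',b[:600,:800])
E
```

```text
t 5.23 p [ 0.6109 -0.16   -0.0132] F [-1.7  0.3  3.8] M [ 0.06  0.53 -0.04] w 0.0432 q [-0.25  0.65  0.05  0.96 -0.02  1.34]
x [ 0.006 -0.018 -1.   ] y [ 1.    -0.022  0.006] z [-0.022 -1.     0.018]
need tool xyz [-0.0102  0.0044 -0.0004]
```

View pics/a6.png

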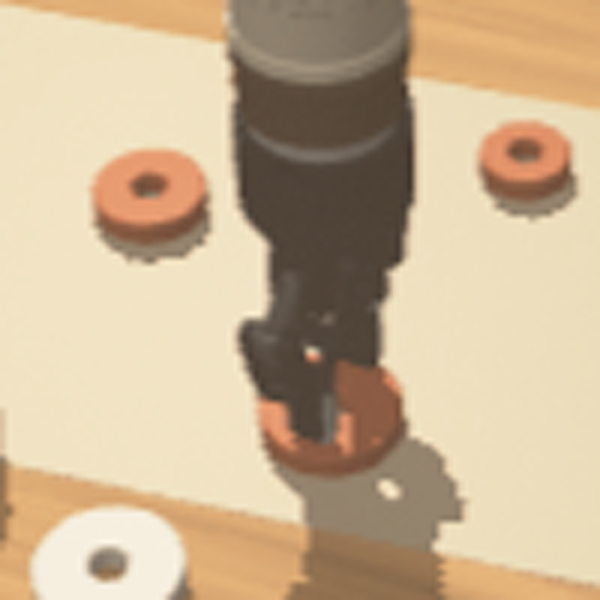

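>>> {"name": "arm_command", "arguments": {"motion": [{"x": -0.008,"y": 0.001,"z": 0,"roll": 0,"fingers": 0.5},{"x": -0.008,"y": 0.001,"z": 0,"roll": 0,"fingers": 0.9},{"x": -0.003,"y": 0.001,"z": 0,"roll": 0,"fingers": 0.9},{"x": 0,"y": 0.001,"z": 0,"roll": 0,"fingers": 0.9},{"x": 0,"y": 0,"z": 0,"roll": 0,"fingers": 0.9}]}}

```text
clock: 5.7
eef_pos: [0.6171, -0.16, 0.0094]
tool_rot: [-0.503, -0.487, 0.507, -0.502]
ft_force: [1.0, -0.7, -0.1]
grip_width: 0.0772
```

```bash
python3 - <<'E'
from h import *
go(.6153,-.1595,-.02)
S=snap('scene','s7')
b=cv2.resize(S['frame'][190:290,230:330,::-1],None,fx=6,fy=6,interpolation=cv2.INTER_CUBIC)
cv2.imwrite('pics/a7.png',b[:600,:800])
E
```

```text
t 5.7 p [ 0.6171 -0.16    0.0094] F [ 1.  -0.7 -0.1] M [-0.04  0.02  0.01] w 0.0772 q [-0.25  0.64  0.09  1.01 -0.02  1.35]
x [ 0.01  -0.019 -1.   ] y [ 1.    -0.022  0.011] z [-0.022 -1.     0.019]
need tool xyz [ 0.0294 -0.0021 -0.001 ]
```

View pics/a7.png

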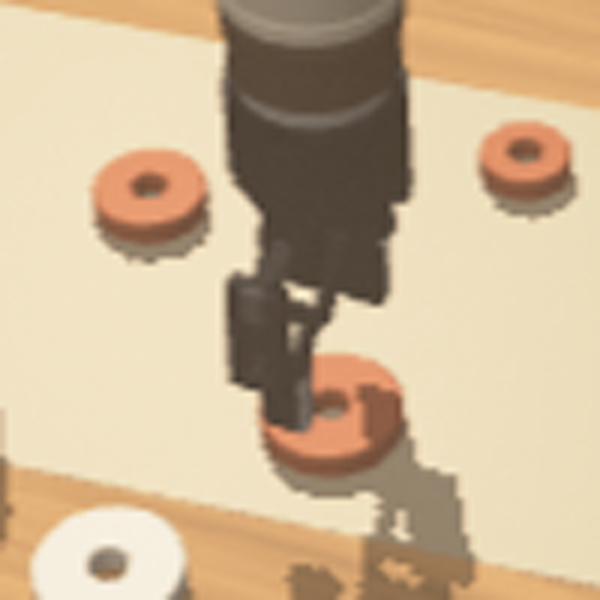

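>>> {"name": "arm_command", "arguments": {"motion": [{"x": 0.005,"y": -0.001,"z": 0,"roll": 0,"fingers": 0.9},{"x": 0.005,"y": -0.001,"z": 0,"roll": 0,"fingers": 0.9},{"x": 0.005,"y": -0.001,"z": 0,"roll": 0,"fingers": 0.9},{"x": 0.005,"y": 0,"z": 0,"roll": 0,"fingers": 0.9},{"x": 0.003,"y": 0,"z": 0,"roll": 0,"fingers": 0.9},{"x": 0.001,"y": 0,"z": 0,"roll": 0,"fingers": 0.9}]}}

```text
clock: 6.25
eef_pos: [0.6125, -0.1599, -0.0194]
tool_rot: [-0.503, -0.488, 0.508, -0.501]
ft_force: [0.2, -0.0, -0.4]
grip_width: 0.077
```

```bash
python3 - <<'E'
from h import *
go(.6153,-.1595,-.02)
E
```

```text
t 6.25 p [ 0.6125 -0.1599 -0.0194] F [ 0.2 -0.  -0.4] M [-0.02  0.03  0.02] w 0.077 q [-0.25  0.66  0.05  0.95 -0.02  1.35]
x [ 0.007 -0.018 -1.   ] y [ 1.    -0.022  0.007] z [-0.022 -1.     0.018]
need tool xyz [ 0.0006  0.0028 -0.0005]
```

>>> {"name": "arm_command", "arguments": {"motion": [{"x": 0.002,"y": 0.002,"z": 0,"roll": 0,"fingers": 0.9},{"x": 0.001,"y": 0.002,"z": 0,"roll": 0,"fingers": 0.9}]}}

```text
clock: 6.42
eef_pos: [0.6156, -0.1599, -0.0238]
tool_rot: [-0.502, -0.489, 0.509, -0.5]
ft_force: [-0.0, 0.6, -0.2]
grip_width: 0.0767
```

```bash
python3 - <<'E'
from h import *
go(.6160,-.1595,-.02)
S=snap('scene','s8')
b=cv2.resize(S['frame'][190:290,230:330,::-1],None,fx=6,fy=6,interpolation=cv2.INTER_CUBIC)
cv2.imwrite('pics/a8.png',b[:600,:800])
E
```

```text
t 6.42 p [ 0.6156 -0.1599 -0.0238] F [-0.   0.6 -0.2] M [ 0.01  0.07 -0.05] w 0.0767 q [-0.25  0.67  0.06  0.95 -0.02  1.35]
x [ 0.005 -0.017 -1.   ] y [ 1.    -0.022  0.005] z [-0.022 -1.     0.017]
need tool xyz [-0.0038  0.0004 -0.0004]
```

View pics/a8.png

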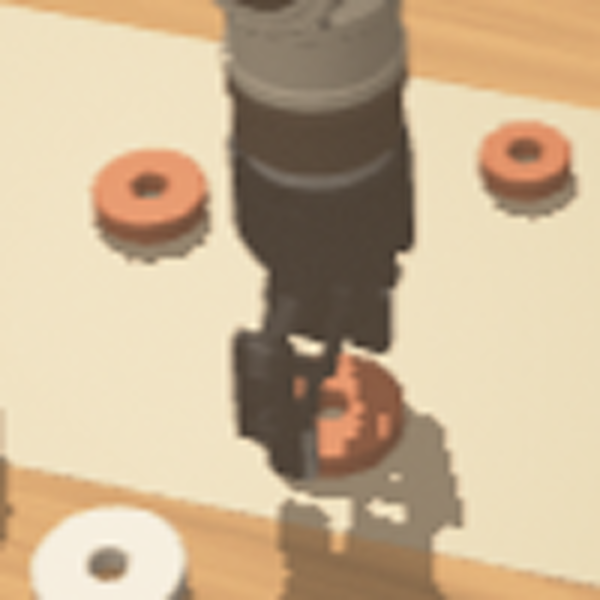

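>>> {"name": "arm_command", "arguments": {"motion": [{"x": 0.002,"y": 0,"z": 0,"roll": 0,"fingers": 0.85},{"x": 0.0015,"y": 0,"z": 0,"roll": 0,"fingers": 0.85}]}}

```text
clock: 6.63
eef_pos: [0.617, -0.1601, -0.0271]
tool_rot: [-0.503, -0.488, 0.508, -0.501]
ft_force: [-0.5, -0.0, -1.0]
grip_width: 0.0726
```

```bash
python3 - <<'E'
from h import *
go(.6160,-.1595,-.02)
E
```

```text
t 6.63 p [ 0.617  -0.1601 -0.0271] F [-0.5 -0.  -1. ] M [0.02 0.05 0.04] w 0.0726 q [-0.25  0.68  0.06  0.94 -0.02  1.35]
x [ 0.006 -0.018 -1.   ] y [ 1.    -0.022  0.007] z [-0.022 -1.     0.018]
need tool xyz [-0.0071 -0.001  -0.0005]
```

>>> {"name": "arm_command", "arguments": {"motion": [{"x": 0,"y": -0.001,"z": 0,"roll": 0,"fingers": 0.77},{"x": 0,"y": 0,"z": 0,"roll": 0,"fingers": 0.7},{"x": 0,"y": 0,"z": 0,"roll": 0,"fingers": 0.6}]}}

```text
clock: 6.88
eef_pos: [0.6168, -0.1603, -0.0259]
tool_rot: [-0.503, -0.488, 0.508, -0.501]
ft_force: [-0.3, 0.9, -0.6]
grip_width: 0.0626
```

```bash
python3 - <<'E'
from h import *
go(.6160,-.1595,-.02)
E
```

```text
t 6.88 p [ 0.6168 -0.1603 -0.0259] F [-0.3  0.9 -0.6] M [0.04 0.   0.01] w 0.0626 q [-0.25  0.68  0.06  0.94 -0.02  1.35]
x [ 0.008 -0.018 -1.   ] y [ 1.    -0.022  0.009] z [-0.022 -1.     0.018]
need tool xyz [-0.0059 -0.0008 -0.0007]
```

>>> {"name": "arm_command", "arguments": {"motion": [{"x": 0,"y": 0,"z": 0,"roll": 0,"fingers": 0.4},{"x": 0,"y": 0,"z": 0,"roll": 0,"fingers": 0.4}]}}

```text
clock: 7.05
eef_pos: [0.6167, -0.1603, -0.0258]
tool_rot: [-0.503, -0.488, 0.508, -0.501]
ft_force: [0.0, -0.3, -0.6]
grip_width: 0.0626
```

```bash
python3 - <<'E'
from h import *
go(.6160,-.1595,-.02)
S=snap('scene','s9')
b=cv2.resize(S['frame'][190:290,230:330,::-1],None,fx=6,fy=6,interpolation=cv2.INTER_CUBIC)
cv2.imwrite('pics/a9.png',b[:600,:800])
E
```

```text
t 7.05 p [ 0.6167 -0.1603 -0.0258] F [ 0.  -0.3 -0.6] M [0.02 0.02 0.03] w 0.0626 q [-0.25  0.68  0.06  0.94 -0.02  1.35]
x [ 0.008 -0.018 -1.   ] y [ 1.    -0.022  0.009] z [-0.022 -1.     0.018]
need tool xyz [-0.0058 -0.0006 -0.0007]
```

View pics/a9.png

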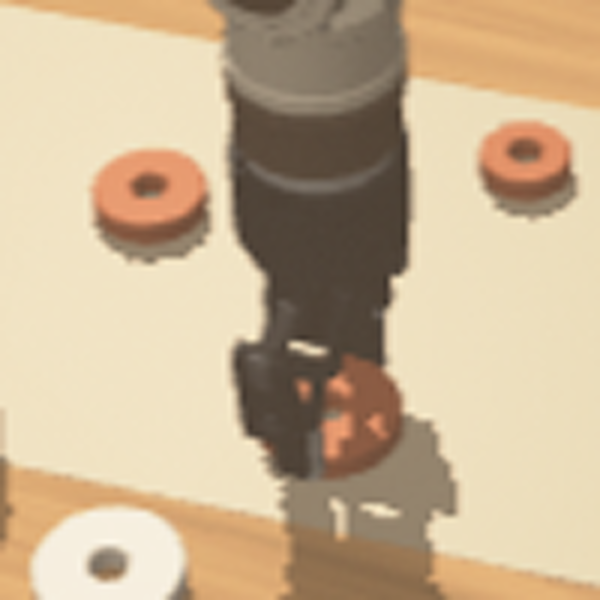

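>>> {"name": "arm_command", "arguments": {"motion": [{"x": -0.005,"y": 0,"z": 0,"roll": 0,"fingers": 0.4},{"x": -0.01,"y": 0,"z": 0,"roll": 0,"fingers": 0.4},{"x": -0.02,"y": 0,"z": 0,"roll": 0,"fingers": 0.4},{"x": -0.03,"y": 0,"z": 0,"roll": 0,"fingers": 0.4},{"x": -0.03,"y": 0,"z": 0,"roll": 0,"fingers": 0.4},{"x": -0.03,"y": 0,"z": 0,"roll": 0,"fingers": 0.4},{"x": -0.03,"y": 0,"z": 0,"roll": 0,"fingers": 0.4}]}}

```text
clock: 7.68
eef_pos: [0.6079, -0.1556, 0.1278]
tool_rot: [-0.499, -0.494, 0.512, -0.495]
ft_force: [0.3, -0.3, -1.4]
grip_width: 0.0627
```

```bash
python3 - <<'E'
from h import *
go(.5175,.0832,.125)
S=snap('scene','s10')
b=cv2.resize(S['frame'][110:270,200:410,::-1],None,fx=3.6,fy=3.6,interpolation=cv2.INTER_CUBIC)
cv2.imwrite('pics/a10.png',b[:600,:800])
E
```

```text
t 7.68 p [ 0.6079 -0.1556  0.1278] F [ 0.3 -0.3 -1.4] M [-0.   -0.03 -0.02] w 0.0627 q [-0.24  0.54  0.25  1.29 -0.02  1.35]
x [-0.012 -0.013 -1.   ] y [ 1.    -0.022 -0.012] z [-0.022 -1.     0.013]
need tool xyz [ 0.0008 -0.0956 -0.2368]
```

View pics/a10.png

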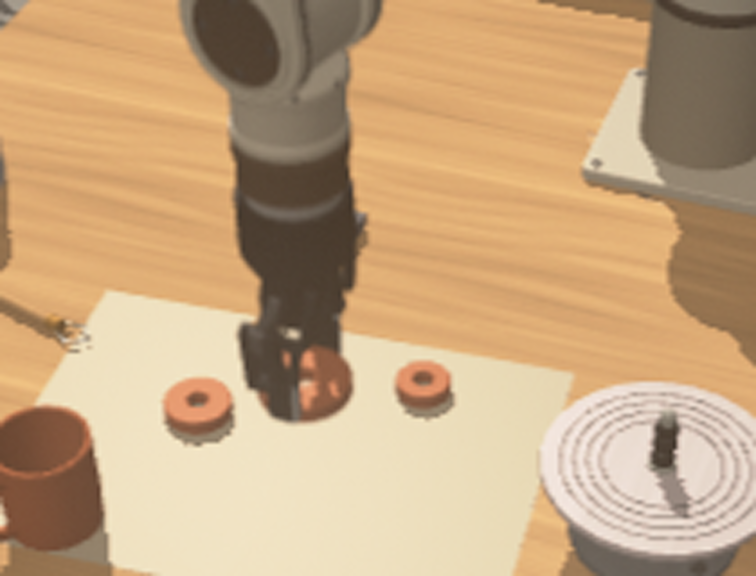

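>>> {"name": "arm_command", "arguments": {"motion": [{"x": -0.002,"y": -0.011,"z": -0.027,"roll": 0,"fingers": 0.4},{"x": -0.002,"y": -0.011,"z": -0.027,"roll": 0,"fingers": 0.4},{"x": -0.002,"y": -0.011,"z": -0.027,"roll": 0,"fingers": 0.4},{"x": -0.001,"y": -0.011,"z": -0.027,"roll": 0,"fingers": 0.4},{"x": -0.001,"y": -0.011,"z": -0.027,"roll": 0,"fingers": 0.4},{"x": -0.001,"y": -0.011,"z": -0.027,"roll": 0,"fingers": 0.4},{"x": -0.001,"y": -0.011,"z": -0.027,"roll": 0,"fingers": 0.4},{"x": 0,"y": -0.008,"z": -0.018,"roll": 0,"fingers": 0.4},{"x": 0,"y": -0.003,"z": -0.006,"roll": 0,"fingers": 0.4},{"x": 0,"y": 0,"z": 0,"roll": 0,"fingers": 0.4}]}}

```text
clock: 8.57
eef_pos: [0.5315, 0.0647, 0.1562]
tool_rot: [0.508, 0.482, -0.505, 0.504]
ft_force: [-0.8, 0.4, -1.5]
grip_width: 0.0631
```

```bash
python3 - <<'E'
from h import *
go(.5175,.0832,.110)
S=snap('scene','s11');T=snap('top','t11')
b=cv2.resize(S['frame'][170:270,330:430,::-1],None,fx=4,fy=4,interpolation=cv2.INTER_CUBIC)
a=cv2.resize(T['frame'][200:300,180:280,::-1],None,fx=4,fy=4,interpolation=cv2.INTER_CUBIC)
cv2.imwrite('pics/a11.png',np.hstack([a,b]))
E
```

```text
t 8.57 p [0.5315 0.0647 0.1562] F [-0.8  0.4 -1.5] M [ 0.05  0.07 -0.02] w 0.0631 q [ 0.13  0.32 -0.02  1.21 -0.02  1.73]
x [ 0.025 -0.019 -1.   ] y [ 0.999 -0.026  0.026] z [-0.027 -0.999  0.018]
need tool xyz [ 0.0455 -0.0157 -0.0189]
```

View pics/a11.png

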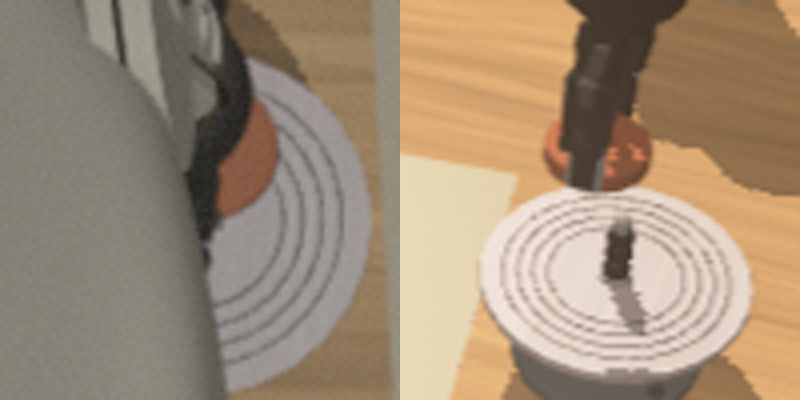

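>>> {"name": "arm_command", "arguments": {"motion": [{"x": 0,"y": -0.003,"z": -0.004,"roll": -0.004,"fingers": 0.4},{"x": 0,"y": -0.003,"z": -0.004,"roll": -0.004,"fingers": 0.4},{"x": 0,"y": -0.003,"z": -0.004,"roll": -0.004,"fingers": 0.4},{"x": 0,"y": -0.003,"z": -0.004,"roll": -0.004,"fingers": 0.4},{"x": 0,"y": -0.002,"z": -0.003,"roll": -0.004,"fingers": 0.4},{"x": 0,"y": 0,"z": 0,"roll": 0,"fingers": 0.4}]}}

```text
clock: 9.17
eef_pos: [0.5193, 0.0795, 0.1549]
tool_rot: [0.505, 0.485, -0.502, 0.508]
ft_force: [-0.5, 0.1, -0.5]
grip_width: 0.0626
```

```bash
cat >> h.py <<'E'
def dgo(dx,dy,L=.0328):
    o,R=st(); D=o['eef_pos']-L*R[:,0]; print('disc',np.round(D,4),'bottom',round(D[2]-.007,4)); 
    print('tool need',np.round(R.T@(np.array([dx,dy,D[2]])-D),4))
    return o,R
E
python3 - <<'E'
from h import *
dgo(.5173,.0838)
E
```

```text
t 9.17 p [0.5193 0.0795 0.1549] F [-0.5  0.1 -0.5] M [ 0.02  0.01 -0.02] w 0.0626 q [ 0.17  0.3  -0.05  1.2  -0.02  1.75]
x [ 0.026 -0.02  -0.999] y [ 1.    -0.014  0.026] z [-0.015 -1.     0.02 ]
disc [0.5185 0.0801 0.1877] bottom 0.1807
tool need [-0.0001 -0.0012 -0.0037]
```

>>> {"name": "arm_command", "arguments": {"motion": [{"x": -0.03,"y": 0,"z": 0,"roll": 0,"fingers": 0.4},{"x": -0.03,"y": 0,"z": 0,"roll": 0,"fingers": 0.4},{"x": -0.03,"y": 0,"z": 0,"roll": 0,"fingers": 0.4},{"x": 0,"y": 0,"z": 0,"roll": 0,"fingers": 0.4}]}}

```text
clock: 9.5
eef_pos: [0.514, 0.0808, 0.2448]
tool_rot: [0.502, 0.487, -0.505, 0.506]
ft_force: [1.0, -0.1, -0.6]
grip_width: 0.0627
```

```bash
python3 - <<'E'
from h import *
dgo(.5173,.0838)
E
```

```text
t 9.5 p [0.514  0.0808 0.2448] F [ 1.  -0.1 -0.6] M [-0.01 -0.09 -0.07] w 0.0627 q [ 0.17  0.26  0.13  1.43 -0.03  1.76]
x [ 0.017 -0.023 -1.   ] y [ 1.    -0.014  0.017] z [-0.015 -1.     0.022]
disc [0.5135 0.0816 0.2776] bottom 0.2706
tool need [ 0.      0.0038 -0.0023]
```

>>> {"name": "arm_command", "arguments": {"motion": [{"x": 0.005,"y": 0.0005,"z": 0,"roll": 0,"fingers": 0.4},{"x": 0.005,"y": 0.0005,"z": 0,"roll": 0,"fingers": 0.4},{"x": 0.005,"y": 0.0005,"z": 0,"roll": 0,"fingers": 0.4},{"x": 0.005,"y": 0.0005,"z": 0,"roll": 0,"fingers": 0.4},{"x": 0.005,"y": 0.0005,"z": 0,"roll": 0,"fingers": 0.4},{"x": 0.005,"y": 0.0005,"z": 0,"roll": 0,"fingers": 0.4},{"x": 0.005,"y": 0.0005,"z": 0,"roll": 0,"fingers": 0.4},{"x": 0.005,"y": 0.0005,"z": 0,"roll": 0,"fingers": 0.4}]}}

```text
clock: 10.17
eef_pos: [0.5175, 0.0792, 0.1973]
tool_rot: [-0.501, -0.487, 0.506, -0.505]
ft_force: [0.2, -0.9, -2.0]
grip_width: 0.0623
```

```bash
python3 - <<'E'
from h import *
dgo(.5173,.0838)
E
```

```text
t 10.17 p [0.5175 0.0792 0.1973] F [ 0.2 -0.9 -2. ] M [0.12 0.07 0.02] w 0.0623 q [ 0.17  0.28  0.04  1.32 -0.03  1.75]
x [ 0.012 -0.024 -1.   ] y [ 1.    -0.014  0.012] z [-0.015 -1.     0.024]
disc [0.5171 0.0799 0.2301] bottom 0.2231
tool need [-0.0001  0.0001 -0.0039]
```

>>> {"name": "arm_command", "arguments": {"motion": [{"x": 0.005,"y": 0.0003,"z": -0.001,"roll": 0,"fingers": 0.4},{"x": 0.005,"y": 0.0003,"z": -0.001,"roll": 0,"fingers": 0.4},{"x": 0.005,"y": 0.0003,"z": -0.001,"roll": 0,"fingers": 0.4},{"x": 0.005,"y": 0,"z": -0.001,"roll": 0,"fingers": 0.4},{"x": 0.005,"y": 0,"z": 0,"roll": 0,"fingers": 0.4},{"x": 0.005,"y": 0,"z": 0,"roll": 0,"fingers": 0.4},{"x": 0.005,"y": 0,"z": 0,"roll": 0,"fingers": 0.4},{"x": 0.005,"y": 0,"z": 0,"roll": 0,"fingers": 0.4},{"x": 0.005,"y": 0,"z": 0,"roll": 0,"fingers": 0.4},{"x": 0.005,"y": 0,"z": 0,"roll": 0,"fingers": 0.4},{"x": 0.005,"y": 0,"z": 0,"roll": 0,"fingers": 0.4},{"x": 0.005,"y": 0,"z": 0,"roll": 0,"fingers": 0.4},{"x": 0.005,"y": 0,"z": 0,"roll": 0,"fingers": 0.4}]}}

```text
clock: 11.25
eef_pos: [0.5192, 0.0819, 0.1245]
tool_rot: [-0.5, -0.488, 0.507, -0.505]
ft_force: [0.6, 0.1, -0.7]
grip_width: 0.063
```

```bash
python3 - <<'E'
from h import *
dgo(.5173,.0838)
S=snap('scene','s12');T=snap('top','t12')
b=cv2.resize(S['frame'][170:270,330:430,::-1],None,fx=4,fy=4,interpolation=cv2.INTER_CUBIC)
a=cv2.resize(T['frame'][200:300,180:280,::-1],None,fx=4,fy=4,interpolation=cv2.INTER_CUBIC)
cv2.imwrite('pics/a12.png',np.hstack([a,b]))
E
```

```text
t 11.25 p [0.5192 0.0819 0.1245] F [ 0.6  0.1 -0.7] M [-0.02 -0.02  0.01] w 0.063 q [ 0.17  0.33 -0.08  1.15 -0.03  1.76]
x [ 0.011 -0.024 -1.   ] y [ 1.    -0.014  0.011] z [-0.015 -1.     0.024]
disc [0.5188 0.0827 0.1573] bottom 0.1503
tool need [-0.     -0.0015 -0.0011]
```

View pics/a12.png

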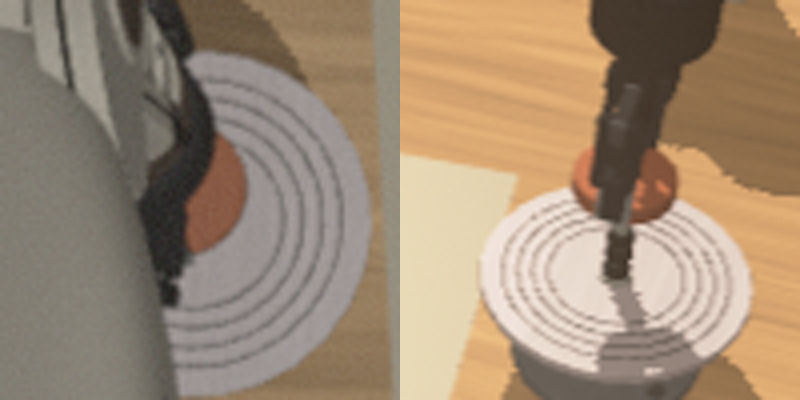

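```bash
python3 - <<'E'
from h import *
T=load('t12');S=load('s12')
th=np.linspace(0,2*np.pi,200)
for dz,zz in(('top',.1643),('bot',.1503)):
    P=np.stack([.5188+.033*np.cos(th),.0827+.033*np.sin(th),np.full(200,zz)],1)
    pT=proj(T,P);pS=proj(S,P)
    print(dz,'T',pT.min(0),pT.max(0),'S',pS.min(0),pS.max(0))
for n,c,(x,y,w,h) in(('T',T,(215,215,40,60)),('S',S,(365,195,50,40))):
    hsv=cv2.cvtColor(c['frame'],cv2.COLOR_RGB2HSV)[y:y+h,x:x+w]
    m=((hsv[...,0]<12)&(hsv[...,1]>95)).astype(np.uint8); m=cv2.morphologyEx(m,cv2.MORPH_OPEN,np.ones((3,3),np.uint8))
    ys,xs=np.nonzero(m); print(n,xs.min()+x-.5,ys.min()+y-.5,xs.max()+x+.5,ys.max()+y+.5)
print('axis S',proj(S,[[.5173,.0838,.066],[.5173,.0838,.12],[.5163,.0838,.12]]))
E
```

```text
top T [205.45595353 228.92307686] [240.54961829 263.31986643] S [373.25575465 203.57187941] [399.7294977  221.30536542]
bot T [206.70953404 230.43545613] [241.32889594 264.38445616] S [372.80947632 207.68841891] [399.05910521 225.43434382]
T 225.5 234.5 240.5 262.5
S 372.5 206.5 398.5 225.5
axis S [[383.28618589 239.54430112]
 [385.29638235 224.79912643]
 [385.3904829  224.54608513]]
```

>>> {"name": "arm_command", "arguments": {"motion": [{"x": 0.005,"y": -0.001,"z": -0.001,"roll": 0,"fingers": 0.4},{"x": 0.005,"y": -0.001,"z": -0.0005,"roll": 0,"fingers": 0.4},{"x": 0.005,"y": -0.0005,"z": 0,"roll": 0,"fingers": 0.4},{"x": 0.004,"y": 0,"z": 0,"roll": 0,"fingers": 0.4},{"x": 0.003,"y": 0,"z": 0,"roll": 0,"fingers": 0.4}]}}

```text
clock: 11.77
eef_pos: [0.5168, 0.0831, 0.1008]
tool_rot: [-0.501, -0.487, 0.507, -0.505]
ft_force: [0.1, -0.0, -0.7]
grip_width: 0.0628
```

```bash
python3 - <<'E'
from h import *
dgo(.5173,.0838)
E
```

```text
t 11.77 p [0.5168 0.0831 0.1008] F [ 0.1 -0.  -0.7] M [ 0.    0.02 -0.02] w 0.0628 q [ 0.18  0.35 -0.13  1.09 -0.03  1.76]
x [ 0.011 -0.024 -1.   ] y [ 1.    -0.014  0.012] z [-0.015 -1.     0.024]
disc [0.5164 0.0838 0.1336] bottom 0.1266
tool need [0.     0.0009 0.    ]
```

>>> {"name": "arm_command", "arguments": {"motion": [{"x": 0.003,"y": 0.0005,"z": 0,"roll": 0,"fingers": 0.4},{"x": 0.003,"y": 0.0003,"z": 0,"roll": 0,"fingers": 0.4},{"x": 0.003,"y": 0,"z": 0,"roll": 0,"fingers": 0.4}]}}

```text
clock: 12.02
eef_pos: [0.5178, 0.0829, 0.0908]
tool_rot: [-0.5, -0.488, 0.507, -0.505]
ft_force: [-0.2, 0.3, -0.4]
grip_width: 0.0625
```

```bash
python3 - <<'E'
from h import *
dgo(.5173,.0838)
E
```

```text
t 12.02 p [0.5178 0.0829 0.0908] F [-0.2  0.3 -0.4] M [0.02 0.04 0.08] w 0.0625 q [ 0.17  0.36 -0.14  1.06 -0.03  1.76]
x [ 0.011 -0.024 -1.   ] y [ 1.    -0.014  0.012] z [-0.014 -1.     0.024]
disc [0.5174 0.0836 0.1236] bottom 0.1166
tool need [-0.     -0.0001 -0.0002]
```

>>> {"name": "arm_command", "arguments": {"motion": [{"x": 0.003,"y": 0,"z": 0,"roll": 0,"fingers": 0.4},{"x": 0.002,"y": 0,"z": 0,"roll": 0,"fingers": 0.4}]}}

```text
clock: 12.18
eef_pos: [0.518, 0.0829, 0.0858]
tool_rot: [-0.501, -0.488, 0.506, -0.505]
ft_force: [-3.8, 1.0, 12.4]
grip_width: 0.0629
```

```bash
python3 - <<'E'
from h import *
dgo(.5173,.0838)
E
```

```text
t 12.18 p [0.518  0.0829 0.0858] F [-3.8  1.  12.4] M [ 0.1   1.03 -0.  ] w 0.0629 q [ 0.17  0.37 -0.15  1.05 -0.02  1.76]
x [ 0.012 -0.023 -1.   ] y [ 1.    -0.014  0.012] z [-0.014 -1.     0.023]
disc [0.5176 0.0837 0.1186] bottom 0.1116
tool need [-0.     -0.0003 -0.0001]
```

>>> {"name": "arm_command", "arguments": {"motion": [{"x": -0.003,"y": 0,"z": 0,"roll": 0,"fingers": 0.4},{"x": 0,"y": -0.0015,"z": 0,"roll": 0,"fingers": 0.4}]}}

```text
clock: 12.35
eef_pos: [0.5166, 0.083, 0.0889]
tool_rot: [-0.501, -0.488, 0.506, -0.505]
ft_force: [0.1, -0.5, -1.1]
grip_width: 0.0625
```

```bash
python3 - <<'E'
from h import *
dgo(.5163,.0838)
S=snap('scene','s13');T=snap('top','t13')
b=cv2.resize(S['frame'][185:265,335:435,::-1],None,fx=8,fy=7.5,interpolation=cv2.INTER_CUBIC)
cv2.imwrite('pics/a13.png',b)
E
```

```text
t 12.35 p [0.5166 0.083  0.0889] F [ 0.1 -0.5 -1.1] M [ 0.02 -0.01 -0.04] w 0.0625 q [ 0.18  0.36 -0.15  1.06 -0.02  1.76]
x [ 0.012 -0.023 -1.   ] y [ 1.    -0.014  0.012] z [-0.015 -1.     0.023]
disc [0.5162 0.0838 0.1217] bottom 0.1147
tool need [0.     0.0001 0.    ]
```

View pics/a13.png

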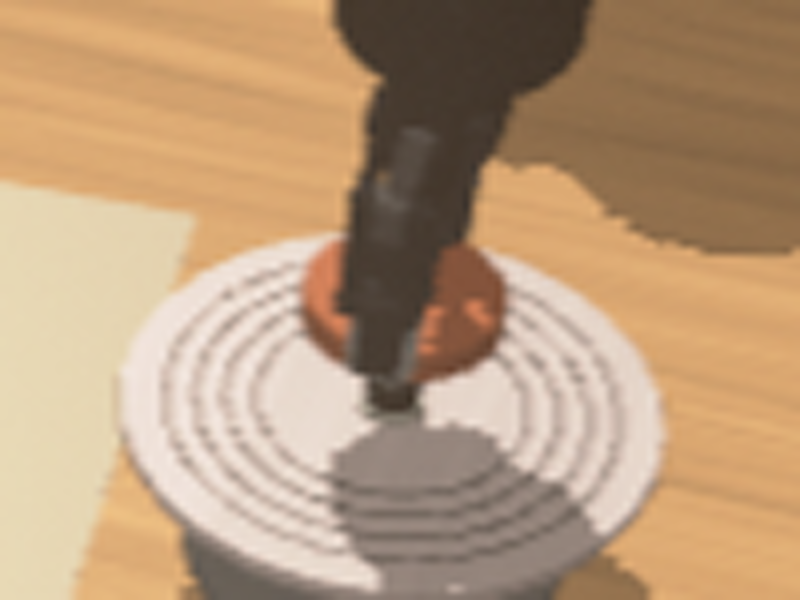

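>>> {"name": "arm_command", "arguments": {"motion": [{"x": 0.002,"y": 0,"z": 0,"roll": 0,"fingers": 0.4},{"x": 0.0015,"y": 0,"z": 0,"roll": 0,"fingers": 0.4}]}}

```text
clock: 12.62
eef_pos: [0.516, 0.083, 0.085]
tool_rot: [-0.501, -0.488, 0.506, -0.505]
ft_force: [-1.0, 0.1, 1.5]
grip_width: 0.0627
```

```bash
python3 - <<'E'
from h import *
dgo(.5163,.0838)
E
```

```text
t 12.62 p [0.516 0.083 0.085] F [-1.   0.1  1.5] M [ 0.22  0.18 -0.03] w 0.0627 q [ 0.17  0.36 -0.15  1.05 -0.02  1.76]
x [ 0.011 -0.023 -1.   ] y [ 1.    -0.014  0.012] z [-0.014 -1.     0.023]
disc [0.5156 0.0838 0.1178] bottom 0.1108
tool need [ 0.      0.0007 -0.    ]
```

>>> {"name": "arm_command", "arguments": {"motion": [{"x": 0.0015,"y": -0.0005,"z": 0,"roll": 0,"fingers": 0.4},{"x": 0.0015,"y": -0.0005,"z": 0,"roll": 0,"fingers": 0.4}]}}

```text
clock: 12.78
eef_pos: [0.5159, 0.0836, 0.0826]
tool_rot: [-0.501, -0.488, 0.505, -0.505]
ft_force: [-0.0, 0.6, 4.2]
grip_width: 0.0626
```

```bash
python3 - <<'E'
from h import *
dgo(.5153,.0838)
E
```

```text
t 12.78 p [0.5159 0.0836 0.0826] F [-0.   0.6  4.2] M [ 0.1   0.17 -0.05] w 0.0626 q [ 0.18  0.36 -0.16  1.04 -0.02  1.76]
x [ 0.013 -0.022 -1.   ] y [ 1.    -0.014  0.014] z [-0.014 -1.     0.021]
disc [0.5155 0.0843 0.1154] bottom 0.1084
tool need [ 0.     -0.0002  0.0005]
```

>>> {"name": "arm_command", "arguments": {"motion": [{"x": 0.0015,"y": 0,"z": 0,"roll": 0,"fingers": 0.4}]}}

```text
clock: 12.87
eef_pos: [0.516, 0.0837, 0.0815]
tool_rot: [0.502, 0.488, -0.505, 0.505]
ft_force: [-1.7, 0.2, 3.9]
grip_width: 0.0625
```

>>> {"name": "arm_command", "arguments": {"motion": [{"x": 0.0015,"y": 0,"z": 0,"roll": 0,"fingers": 0.4}]}}

```text
clock: 12.95
eef_pos: [0.516, 0.0837, 0.0802]
tool_rot: [0.502, 0.488, -0.505, 0.505]
ft_force: [-2.1, 1.0, 3.4]
grip_width: 0.0628
```

```bash
python3 - <<'E'
from h import *
dgo(.5153,.0838)
E
```

```text
t 12.95 p [0.516  0.0837 0.0802] F [-2.1  1.   3.4] M [ 0.08  0.36 -0.03] w 0.0628 q [ 0.18  0.37 -0.16  1.03 -0.02  1.76]
x [ 0.014 -0.021 -1.   ] y [ 1.    -0.014  0.014] z [-0.014 -1.     0.021]
disc [0.5155 0.0844 0.113 ] bottom 0.106
tool need [ 0.     -0.0002  0.0006]
```

>>> {"name": "arm_command", "arguments": {"motion": [{"x": 0.0015,"y": -0.001,"z": -0.0003,"roll": 0,"fingers": 0.4}]}}

```text
clock: 13.03
eef_pos: [0.5157, 0.0838, 0.0789]
tool_rot: [0.502, 0.487, -0.505, 0.506]
ft_force: [0.7, -0.4, 3.2]
grip_width: 0.0624
```

>>> {"name": "arm_command", "arguments": {"motion": [{"x": 0.0015,"y": -0.0005,"z": -0.0003,"roll": 0,"fingers": 0.4}]}}

```text
clock: 13.12
eef_pos: [0.5159, 0.0839, 0.0776]
tool_rot: [0.502, 0.487, -0.505, 0.506]
ft_force: [-0.3, 0.5, 3.8]
grip_width: 0.0632
```

>>> {"name": "arm_command", "arguments": {"motion": [{"x": 0.0015,"y": 0,"z": 0,"roll": 0,"fingers": 0.4}]}}

```text
clock: 13.2
eef_pos: [0.5161, 0.0837, 0.0762]
tool_rot: [0.502, 0.486, -0.505, 0.506]
ft_force: [-1.5, 0.3, 3.5]
grip_width: 0.063
```

```bash
python3 - <<'E'
from h import *
dgo(.5153,.0838)
E
```

```text
t 13.2 p [0.5161 0.0837 0.0762] F [-1.5  0.3  3.5] M [-0.05  0.2  -0.04] w 0.063 q [ 0.18  0.37 -0.17  1.02 -0.03  1.76]
x [ 0.018 -0.022 -1.   ] y [ 1.    -0.014  0.018] z [-0.015 -1.     0.022]
disc [0.5155 0.0844 0.109 ] bottom 0.102
tool need [ 0.     -0.0002  0.0007]
```

>>> {"name": "arm_command", "arguments": {"motion": [{"x": 0.002,"y": -0.0005,"z": 0,"roll": 0,"fingers": 0.4},{"x": 0.002,"y": -0.0005,"z": 0,"roll": 0,"fingers": 0.4}]}}

```text
clock: 13.37
eef_pos: [0.5159, 0.0837, 0.0722]
tool_rot: [0.503, 0.486, -0.504, 0.507]
ft_force: [0.1, -0.4, 3.6]
grip_width: 0.0627
```

>>> {"name": "arm_command", "arguments": {"motion": [{"x": 0.0015,"y": -0.0003,"z": 0,"roll": 0,"fingers": 0.4}]}}

```text
clock: 13.45
eef_pos: [0.516, 0.0837, 0.0706]
tool_rot: [0.503, 0.486, -0.504, 0.507]
ft_force: [-0.6, 0.2, 6.2]
grip_width: 0.0627
```

>>> {"name": "arm_command", "arguments": {"motion": [{"x": 0.0015,"y": -0.0003,"z": 0,"roll": 0,"fingers": 0.4}]}}

```text
clock: 13.53
eef_pos: [0.5162, 0.0838, 0.0694]
tool_rot: [0.503, 0.485, -0.504, 0.507]
ft_force: [-0.8, 0.8, 8.8]
grip_width: 0.0627
```

```bash
python3 - <<'E'
from h import *
dgo(.5153,.0838)
E
```

```text
t 13.53 p [0.5162 0.0838 0.0694] F [-0.8  0.8  8.8] M [-0.04  0.24 -0.02] w 0.0627 q [ 0.18  0.37 -0.19  1.   -0.03  1.76]
x [ 0.021 -0.022 -1.   ] y [ 1.    -0.014  0.022] z [-0.015 -1.     0.022]
disc [0.5155 0.0845 0.1022] bottom 0.0952
tool need [ 0.     -0.0001  0.0007]
```

>>> {"name": "arm_command", "arguments": {"motion": [{"x": 0.002,"y": 0,"z": 0,"roll": 0,"fingers": 0.4}]}}

```text
clock: 13.62
eef_pos: [0.5163, 0.0838, 0.0679]
tool_rot: [0.504, 0.485, -0.503, 0.507]
ft_force: [-1.6, -0.6, 8.8]
grip_width: 0.0625
```

>>> {"name": "arm_command", "arguments": {"motion": [{"x": 0.002,"y": 0,"z": 0,"roll": 0,"fingers": 0.4}]}}

```text
clock: 13.7
eef_pos: [0.5162, 0.0837, 0.0662]
tool_rot: [0.504, 0.485, -0.503, 0.507]
ft_force: [-1.7, -0.6, 6.9]
grip_width: 0.0628
```

>>> {"name": "arm_command", "arguments": {"motion": [{"x": 0.002,"y": 0,"z": 0,"roll": 0,"fingers": 0.4}]}}

```text
clock: 13.78
eef_pos: [0.5162, 0.0838, 0.0643]
tool_rot: [0.504, 0.485, -0.503, 0.507]
ft_force: [0.5, -0.7, 4.1]
grip_width: 0.0627
```

>>> {"name": "arm_command", "arguments": {"motion": [{"x": 0.002,"y": 0,"z": 0,"roll": 0,"fingers": 0.4}]}}

```text
clock: 13.87
eef_pos: [0.5161, 0.0837, 0.0622]
tool_rot: [0.504, 0.486, -0.503, 0.507]
ft_force: [0.0, -0.1, 4.3]
grip_width: 0.0628
```

```bash
python3 - <<'E'
from h import *
dgo(.5153,.0838)
E
```

```text
t 13.87 p [0.5161 0.0837 0.0622] F [ 0.  -0.1  4.3] M [ 0.04  0.06 -0.  ] w 0.0628 q [ 0.18  0.38 -0.2   0.98 -0.02  1.76]
x [ 0.022 -0.021 -1.   ] y [ 1.    -0.014  0.022] z [-0.015 -1.     0.021]
disc [0.5154 0.0844 0.095 ] bottom 0.088
tool need [ 0.     -0.0001  0.0006]
```

>>> {"name": "arm_command", "arguments": {"motion": [{"x": 0.002,"y": 0,"z": 0,"roll": 0,"fingers": 0.4},{"x": 0.002,"y": 0,"z": 0,"roll": 0,"fingers": 0.4}]}}

```text
clock: 14.03
eef_pos: [0.5162, 0.0838, 0.0578]
tool_rot: [0.504, 0.486, -0.503, 0.507]
ft_force: [-0.5, -0.1, 4.2]
grip_width: 0.0625
```

>>> {"name": "arm_command", "arguments": {"motion": [{"x": 0.002,"y": 0,"z": 0,"roll": 0,"fingers": 0.4}]}}

```text
clock: 14.12
eef_pos: [0.5162, 0.0837, 0.0557]
tool_rot: [0.504, 0.486, -0.503, 0.507]
ft_force: [-1.8, -0.2, 7.9]
grip_width: 0.0628
```

>>> {"name": "arm_command", "arguments": {"motion": [{"x": 0.002,"y": 0,"z": 0,"roll": 0,"fingers": 0.4}]}}

```text
clock: 14.2
eef_pos: [0.5162, 0.0838, 0.0538]
tool_rot: [0.504, 0.486, -0.503, 0.507]
ft_force: [-1.9, 0.2, 9.1]
grip_width: 0.0627
```

>>> {"name": "arm_command", "arguments": {"motion": [{"x": 0.002,"y": 0,"z": 0,"roll": 0,"fingers": 0.4}]}}

```text
clock: 14.28
eef_pos: [0.5162, 0.0838, 0.052]
tool_rot: [0.504, 0.486, -0.503, 0.507]
ft_force: [-0.8, -0.1, 5.9]
grip_width: 0.0623
```

```bash
python3 - <<'E'
from h import *
dgo(.5153,.0844)
E
```

```text
t 14.28 p [0.5162 0.0838 0.052 ] F [-0.8 -0.1  5.9] M [0.07 0.26 0.04] w 0.0623 q [ 0.18  0.39 -0.21  0.95 -0.02  1.76]
x [ 0.022 -0.021 -1.   ] y [ 1.    -0.014  0.022] z [-0.014 -1.     0.021]
disc [0.5155 0.0845 0.0848] bottom 0.0778
tool need [-0.     -0.0002  0.0001]
```

>>> {"name": "arm_command", "arguments": {"motion": [{"x": 0.002,"y": 0,"z": 0,"roll": 0,"fingers": 0.4},{"x": 0.002,"y": 0,"z": 0,"roll": 0,"fingers": 0.4}]}}

```text
clock: 14.45
eef_pos: [0.5161, 0.0838, 0.0476]
tool_rot: [0.504, 0.486, -0.503, 0.507]
ft_force: [-0.3, 1.3, 4.7]
grip_width: 0.0628
```

>>> {"name": "arm_command", "arguments": {"motion": [{"x": 0.0015,"y": 0,"z": 0,"roll": 0,"fingers": 0.4}]}}

```text
clock: 14.53
eef_pos: [0.5162, 0.0837, 0.0465]
tool_rot: [0.504, 0.486, -0.503, 0.507]
ft_force: [-5.1, 0.2, 22.5]
grip_width: 0.0626
```

>>> {"name": "arm_command", "arguments": {"motion": [{"x": 0.001,"y": 0,"z": 0,"roll": 0,"fingers": 0.4}]}}

```text
clock: 14.62
eef_pos: [0.5162, 0.0837, 0.0465]
tool_rot: [0.504, 0.486, -0.503, 0.507]
ft_force: [-3.7, -0.3, 18.7]
grip_width: 0.0628
```

>>> {"name": "arm_command", "arguments": {"motion": [{"x": 0.001,"y": 0,"z": 0,"roll": 0,"fingers": 0.4}]}}

```text
clock: 14.7
eef_pos: [0.5161, 0.0838, 0.0466]
tool_rot: [0.504, 0.486, -0.503, 0.507]
ft_force: [-2.7, -0.4, 12.6]
grip_width: 0.0629
```

```bash
python3 - <<'E'
from h import *
dgo(.5153,.0844)
E
```

```text
t 14.7 p [0.5161 0.0838 0.0466] F [-2.7 -0.4 12.6] M [-0.08  1.    0.  ] w 0.0629 q [ 0.18  0.4  -0.22  0.94 -0.02  1.76]
x [ 0.022 -0.02  -1.   ] y [ 1.    -0.014  0.023] z [-0.014 -1.     0.02 ]
disc [0.5154 0.0844 0.0794] bottom 0.0724
tool need [-0.     -0.0001  0.    ]
```

>>> {"name": "arm_command", "arguments": {"motion": [{"x": 0,"y": 0,"z": 0,"roll": 0,"fingers": 0.4},{"x": -0.0005,"y": 0,"z": 0,"roll": 0,"fingers": 0.9},{"x": -0.001,"y": 0,"z": 0,"roll": 0,"fingers": 0.9},{"x": -0.001,"y": 0,"z": 0,"roll": 0,"fingers": 0.9}]}}

```text
clock: 15.03
eef_pos: [0.5142, 0.0833, 0.0473]
tool_rot: [0.503, 0.487, -0.504, 0.506]
ft_force: [0.2, -0.1, -0.5]
grip_width: 0.0765
```

```bash
python3 - <<'E'
from h import *
dgo(.5153,.0844)
S=snap('scene','s14')
b=cv2.resize(S['frame'][185:265,335:435,::-1],None,fx=8,fy=7.5,interpolation=cv2.INTER_CUBIC)
cv2.imwrite('pics/a14.png',b)
E
```

```text
t 15.03 p [0.5142 0.0833 0.0473] F [ 0.2 -0.1 -0.5] M [0.03 0.02 0.02] w 0.0765 q [ 0.18  0.39 -0.22  0.94 -0.02  1.76]
x [ 0.018 -0.021 -1.   ] y [ 1.    -0.014  0.018] z [-0.014 -1.     0.021]
disc [0.5136 0.084  0.0801] bottom 0.0731
tool need [ 0.      0.0017 -0.0004]
```

View pics/a14.png

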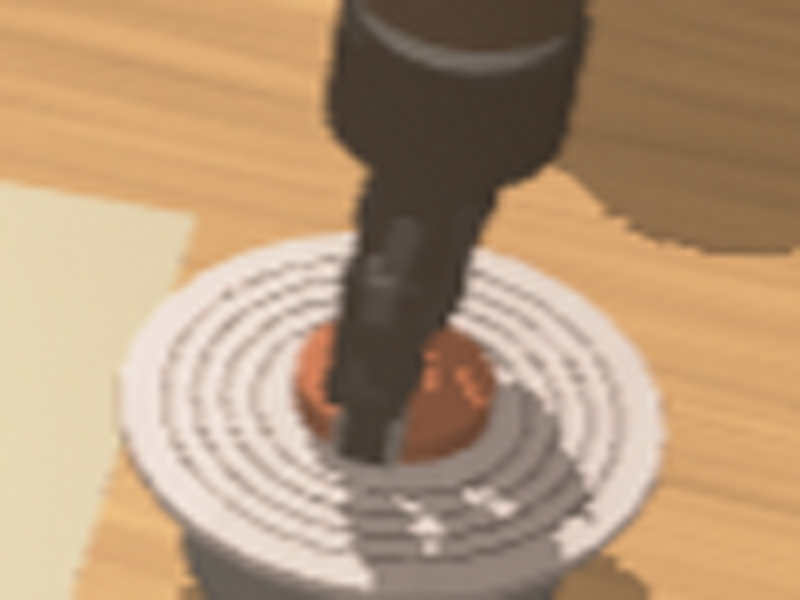

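>>> {"name": "arm_command", "arguments": {"motion": [{"x": -0.01,"y": 0,"z": 0,"roll": 0,"fingers": 0.9},{"x": -0.025,"y": 0,"z": 0,"roll": 0,"fingers": 0.9},{"x": -0.025,"y": 0,"z": 0,"roll": 0,"fingers": 0.9},{"x": -0.01,"y": 0,"z": 0,"roll": 0,"fingers": 0.5},{"x": 0,"y": 0.01,"z": 0,"roll": 0,"fingers": 0},{"x": 0,"y": 0.01,"z": 0,"roll": 0,"fingers": 0},{"x": 0,"y": 0.005,"z": 0,"roll": 0,"fingers": 0},{"x": 0,"y": 0,"z": 0,"roll": 0,"fingers": 0}]}}

```text
clock: 15.75
eef_pos: [0.5365, 0.0842, 0.1228]
tool_rot: [-0.501, -0.487, 0.506, -0.505]
ft_force: [0.0, -0.3, 0.5]
grip_width: 0.016
```

```bash
python3 - <<'E'
from h import *
dgo(.5153,.0844)
S=snap('scene','s15');T=snap('top','t15')
b=cv2.resize(S['frame'][185:265,335:435,::-1],None,fx=8,fy=7.5,interpolation=cv2.INTER_CUBIC)
cv2.imwrite('pics/a15.png',b)
a=cv2.resize(T['frame'][200:300,180:280,::-1],None,fx=6,fy=6,interpolation=cv2.INTER_CUBIC)
cv2.imwrite('pics/a15t.png',a)
E
```

```text
t 15.75 p [0.5365 0.0842 0.1228] F [ 0.  -0.3  0.5] M [ 0.03 -0.   -0.  ] w 0.016 q [ 0.17  0.37 -0.04  1.15 -0.02  1.75]
x [ 0.013 -0.023 -1.   ] y [ 1.    -0.014  0.014] z [-0.014 -1.     0.022]
disc [0.536  0.0849 0.1556] bottom 0.1486
tool need [-0.0003 -0.0207  0.0008]
```

View pics/a15.png

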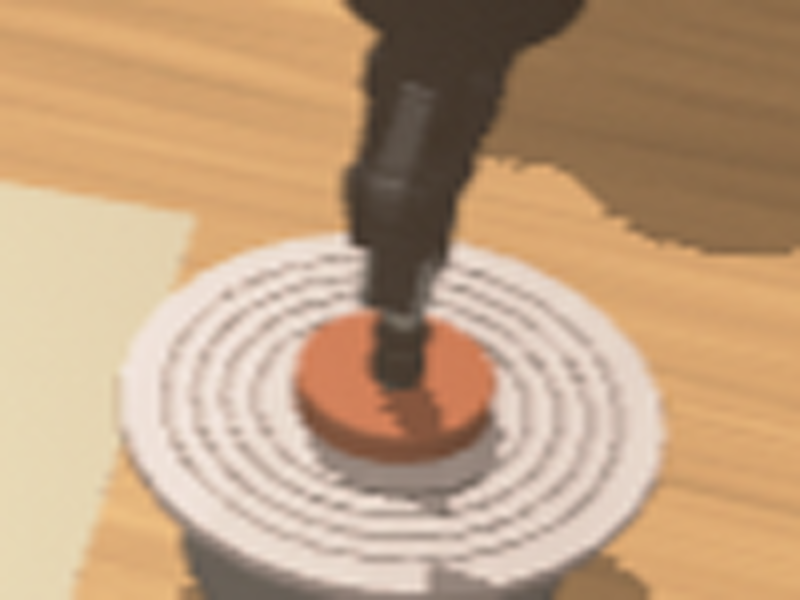

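View pics/a15t.png

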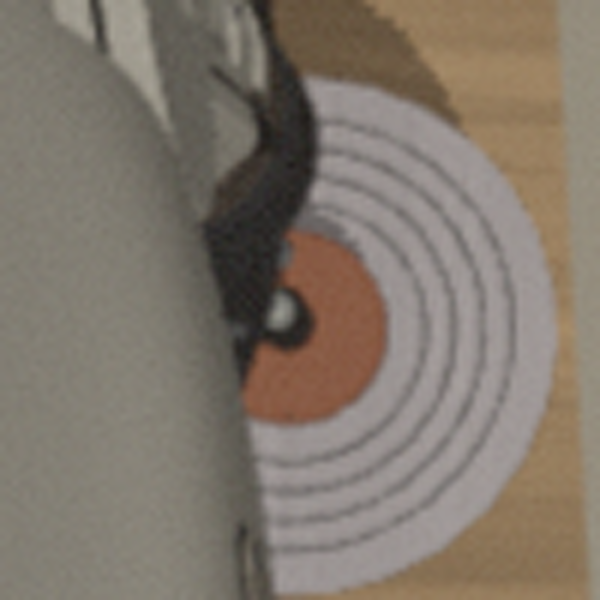

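>>> {"name": "arm_command", "arguments": {"motion": [{"x": 0.008,"y": 0.003,"z": 0,"roll": 0,"fingers": 0},{"x": 0.01,"y": 0.002,"z": 0,"roll": 0,"fingers": 0},{"x": 0.01,"y": 0,"z": 0,"roll": 0,"fingers": 0},{"x": 0.01,"y": 0,"z": 0,"roll": 0,"fingers": 0},{"x": 0.004,"y": 0,"z": 0,"roll": 0,"fingers": 0},{"x": 0.002,"y": 0,"z": 0,"roll": 0,"fingers": 0}]}}

```text
clock: 16.35
eef_pos: [0.5378, 0.0825, 0.0719]
tool_rot: [-0.499, -0.489, 0.508, -0.504]
ft_force: [1.4, 0.6, 1.2]
grip_width: -0.0001
```

```bash
python3 - <<'E'
from h import *
dgo(.5153,.0844)
S=snap('scene','s16')
b=cv2.resize(S['frame'][185:265,335:435,::-1],None,fx=8,fy=7.5,interpolation=cv2.INTER_CUBIC)
cv2.imwrite('pics/a16.png',b)
E
```

```text
t 16.35 p [0.5378 0.0825 0.0719] F [1.4 0.6 1.2] M [-0.04 -0.21  0.  ] w -0.0001 q [ 0.17  0.42 -0.11  1.04 -0.02  1.75]
x [ 0.006 -0.024 -1.   ] y [ 1.    -0.013  0.006] z [-0.013 -1.     0.024]
disc [0.5376 0.0833 0.1047] bottom 0.0977
tool need [-0.0002 -0.0223 -0.0008]
```

View pics/a16.png

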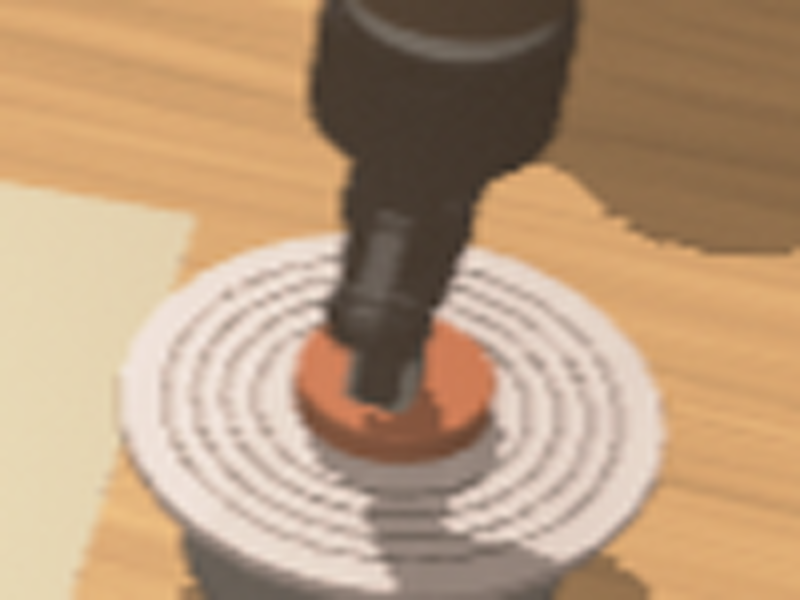

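>>> {"name": "arm_command", "arguments": {"motion": [{"x": 0,"y": 0.003,"z": 0,"roll": 0,"fingers": 0},{"x": 0.003,"y": 0.001,"z": 0,"roll": 0,"fingers": 0},{"x": 0.003,"y": 0,"z": 0,"roll": 0,"fingers": 0}]}}

```text
clock: 16.65
eef_pos: [0.5424, 0.0823, 0.0658]
tool_rot: [-0.499, -0.489, 0.508, -0.504]
ft_force: [-0.0, -1.6, 0.6]
grip_width: 0.0001
```

>>> {"name": "arm_command", "arguments": {"motion": [{"x": 0.002,"y": 0,"z": 0,"roll": 0,"fingers": 0},{"x": 0.002,"y": 0,"z": 0,"roll": 0,"fingers": 0}]}}

```text
clock: 16.82
eef_pos: [0.5431, 0.0824, 0.0618]
tool_rot: [-0.499, -0.489, 0.507, -0.504]
ft_force: [0.9, 1.0, 1.8]
grip_width: 0.0002
```

>>> {"name": "arm_command", "arguments": {"motion": [{"x": 0.0015,"y": -0.001,"z": 0,"roll": 0,"fingers": 0}]}}

```text
clock: 16.9
eef_pos: [0.5433, 0.0823, 0.0614]
tool_rot: [-0.5, -0.488, 0.507, -0.505]
ft_force: [-0.9, -0.8, 10.7]
grip_width: 0.0
```

>>> {"name": "arm_command", "arguments": {"motion": [{"x": 0.001,"y": 0,"z": 0,"roll": 0,"fingers": 0}]}}

```text
clock: 16.98
eef_pos: [0.5434, 0.0822, 0.0615]
tool_rot: [-0.5, -0.488, 0.506, -0.505]
ft_force: [-3.5, -0.5, 7.0]
grip_width: 0.0
```

>>> {"name": "arm_command", "arguments": {"motion": [{"x": 0.001,"y": 0,"z": 0,"roll": 0,"fingers": 0}]}}

```text
clock: 17.07
eef_pos: [0.5434, 0.0822, 0.0616]
tool_rot: [-0.5, -0.488, 0.506, -0.505]
ft_force: [-2.8, -1.3, 4.7]
grip_width: -0.0002
```

>>> {"name": "arm_command", "arguments": {"motion": [{"x": -0.004,"y": 0,"z": 0,"roll": 0,"fingers": 0},{"x": -0.002,"y": 0.01,"z": 0,"roll": 0,"fingers": 0},{"x": 0,"y": 0.013,"z": 0,"roll": 0,"fingers": 0},{"x": 0,"y": 0.012,"z": 0,"roll": 0,"fingers": 0},{"x": 0.005,"y": 0.004,"z": 0,"roll": 0,"fingers": 0},{"x": 0.005,"y": 0,"z": 0,"roll": 0,"fingers": 0}]}}

```text
clock: 17.57
eef_pos: [0.5841, 0.0819, 0.0609]
tool_rot: [0.501, 0.487, -0.505, 0.506]
ft_force: [0.3, -0.9, -0.4]
grip_width: 0.0002
```

```bash
python3 - <<'E'
from h import *
dgo(.5153,.0844)
E
```

```text
t 17.57 p [0.5841 0.0819 0.0609] F [ 0.3 -0.9 -0.4] M [ 0.05 -0.01  0.01] w 0.0002 q [ 0.15  0.5   0.    1.06 -0.02  1.74]
x [ 0.015 -0.023 -1.   ] y [ 1.    -0.013  0.016] z [-0.013 -1.     0.022]
disc [0.5836 0.0827 0.0936] bottom 0.0866
tool need [-0.0011 -0.0683 -0.0008]
```

>>> {"name": "arm_command", "arguments": {"motion": [{"x": 0.004,"y": 0,"z": 0,"roll": 0,"fingers": 0},{"x": 0.004,"y": 0,"z": 0,"roll": 0,"fingers": 0}]}}

```text
clock: 17.73
eef_pos: [0.5832, 0.0816, 0.0513]
tool_rot: [0.501, 0.488, -0.505, 0.506]
ft_force: [-0.4, 1.0, 0.1]
grip_width: -0.0004
```

>>> {"name": "arm_command", "arguments": {"motion": [{"x": 0.002,"y": 0,"z": 0,"roll": 0,"fingers": 0}]}}

```text
clock: 17.82
eef_pos: [0.5819, 0.0815, 0.0481]
tool_rot: [-0.5, -0.488, 0.506, -0.505]
ft_force: [-0.1, 0.0, 0.6]
grip_width: 0.0002
```

>>> {"name": "arm_command", "arguments": {"motion": [{"x": 0.002,"y": 0,"z": 0,"roll": 0,"fingers": 0}]}}

```text
clock: 17.9
eef_pos: [0.5818, 0.0815, 0.0466]
tool_rot: [-0.5, -0.488, 0.506, -0.505]
ft_force: [-4.1, -0.5, 20.1]
grip_width: 0.0003
```

>>> {"name": "arm_command", "arguments": {"motion": [{"x": 0.0015,"y": 0,"z": 0,"roll": 0,"fingers": 0}]}}

```text
clock: 17.98
eef_pos: [0.5819, 0.0815, 0.0469]
tool_rot: [0.501, 0.488, -0.505, 0.506]
ft_force: [-3.3, -1.4, 13.3]
grip_width: -0.0003
```

>>> {"name": "arm_command", "arguments": {"motion": [{"x": -0.012,"y": 0,"z": 0,"roll": 0,"fingers": 0},{"x": -0.008,"y": -0.01,"z": 0,"roll": 0,"fingers": 0},{"x": 0,"y": -0.013,"z": 0,"roll": 0,"fingers": 0},{"x": 0,"y": -0.012,"z": 0,"roll": 0,"fingers": 0},{"x": 0.002,"y": -0.004,"z": 0,"roll": 0,"fingers": 0},{"x": 0.003,"y": 0,"z": 0,"roll": 0,"fingers": 0}]}}

```text
clock: 18.48
eef_pos: [0.5383, 0.0825, 0.0635]
tool_rot: [0.501, 0.487, -0.505, 0.506]
ft_force: [1.0, -0.6, 1.0]
grip_width: -0.0
```

```bash
python3 - <<'E'
from h import *
dgo(.5153,.0844)
E
```

```text
t 18.48 p [0.5383 0.0825 0.0635] F [ 1.  -0.6  1. ] M [ 0.05 -0.31 -0.02] w -0.0 q [ 0.17  0.42 -0.13  1.01 -0.02  1.75]
x [ 0.015 -0.023 -1.   ] y [ 1.    -0.012  0.015] z [-0.013 -1.     0.022]
disc [0.5379 0.0832 0.0963] bottom 0.0893
tool need [-0.0004 -0.0226 -0.0009]
```

>>> {"name": "arm_command", "arguments": {"motion": [{"x": 0,"y": 0.002,"z": 0,"roll": 0,"fingers": 0},{"x": 0.001,"y": 0.001,"z": 0,"roll": 0,"fingers": 0}]}}

```text
clock: 18.65
eef_pos: [0.5409, 0.0825, 0.0622]
tool_rot: [0.501, 0.488, -0.505, 0.506]
ft_force: [-0.3, 0.2, -0.4]
grip_width: -0.0001
```

>>> {"name": "arm_command", "arguments": {"motion": [{"x": 0.0015,"y": 0,"z": 0,"roll": 0,"fingers": 0}]}}

```text
clock: 18.73
eef_pos: [0.5413, 0.0824, 0.0614]
tool_rot: [0.501, 0.487, -0.505, 0.506]
ft_force: [-5.4, -0.5, 17.9]
grip_width: -0.0002
```

>>> {"name": "arm_command", "arguments": {"motion": [{"x": 0.0015,"y": 0,"z": 0,"roll": 0,"fingers": 0}]}}

```text
clock: 18.82
eef_pos: [0.5413, 0.0824, 0.0613]
tool_rot: [0.501, 0.488, -0.505, 0.506]
ft_force: [-7.4, -0.7, 18.9]
grip_width: -0.0001
```

>>> {"name": "arm_command", "arguments": {"motion": [{"x": 0.0015,"y": 0,"z": 0,"roll": 0,"fingers": 0}]}}

```text
clock: 18.9
eef_pos: [0.5413, 0.0824, 0.0614]
tool_rot: [0.501, 0.488, -0.505, 0.506]
ft_force: [-6.3, -0.3, 14.1]
grip_width: -0.0002
```

>>> {"name": "arm_command", "arguments": {"motion": [{"x": -0.02,"y": 0.002,"z": 0,"roll": 0,"fingers": 0},{"x": -0.035,"y": 0,"z": 0,"roll": 0,"fingers": 0},{"x": -0.02,"y": -0.002,"z": 0.025,"roll": 0,"fingers": 0.4},{"x": 0,"y": -0.002,"z": 0.035,"roll": 0,"fingers": 0.9},{"x": 0,"y": -0.003,"z": 0.035,"roll": 0,"fingers": 0.9},{"x": 0,"y": -0.003,"z": 0.035,"roll": 0,"fingers": 0.9},{"x": 0,"y": -0.003,"z": 0.035,"roll": 0,"fingers": 0.9},{"x": 0,"y": -0.003,"z": 0.035,"roll": 0,"fingers": 0.9},{"x": 0,"y": -0.003,"z": 0.035,"roll": 0,"fingers": 0.9},{"x": 0,"y": -0.003,"z": 0.035,"roll": 0,"fingers": 0.9},{"x": 0,"y": -0.003,"z": 0.035,"roll": 0,"fingers": 0.9},{"x": 0,"y": -0.002,"z": 0.03,"roll": 0,"fingers": 0.9},{"x": 0,"y": -0.002,"z": 0.01,"roll": 0,"fingers": 0.9}]}}

```text
clock: 19.98
eef_pos: [0.5147, -0.2742, 0.1432]
tool_rot: [0.498, 0.49, -0.503, 0.508]
ft_force: [0.1, 0.7, 0.3]
grip_width: 0.0768
```

```bash
python3 - <<'E'
from h import *
dgo(.5125,-.2974)
S=snap('scene','s17');T=snap('top','t17')
cv2.imwrite('pics/a17.png',cv2.resize(S['frame'][185:265,335:435,::-1],None,fx=8,fy=7.5,interpolation=cv2.INTER_CUBIC))
cv2.imwrite('pics/a17t.png',T['frame'][:,:,::-1])
E
```

```text
t 19.98 p [ 0.5147 -0.2742  0.1432] F [0.1 0.7 0.3] M [ 0.01 -0.05  0.02] w 0.0768 q [-0.48  0.42  0.09  1.22 -0.01  1.09]
x [ 0.013 -0.022 -1.   ] y [ 1.    -0.003  0.013] z [-0.003 -1.     0.022]
disc [ 0.5143 -0.2734  0.176 ] bottom 0.169
tool need [ 0.0005 -0.0017  0.024 ]
```

View pics/a17.png

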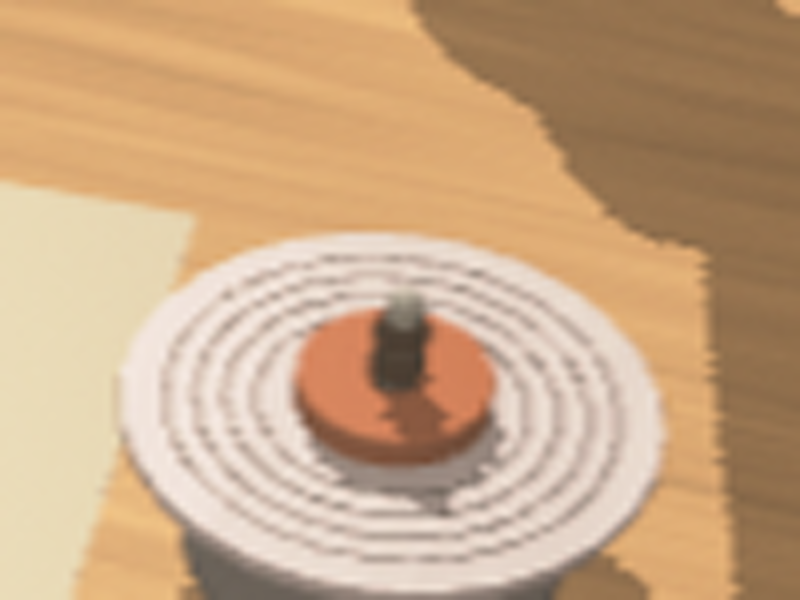

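View pics/a17t.png

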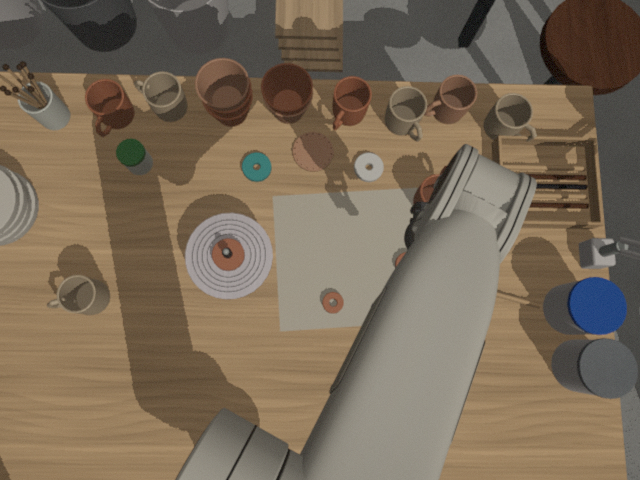

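>>> {"name": "arm_command", "arguments": {"motion": [{"x": 0.02,"y": 0,"z": 0.008,"roll": 0,"fingers": 0.85},{"x": 0.025,"y": 0,"z": 0.008,"roll": 0,"fingers": 0.85},{"x": 0.025,"y": 0,"z": 0.005,"roll": 0,"fingers": 0.85},{"x": 0.02,"y": 0,"z": 0.002,"roll": 0,"fingers": 0.85},{"x": 0.01,"y": 0,"z": 0,"roll": 0,"fingers": 0.85},{"x": 0.005,"y": 0,"z": 0,"roll": 0,"fingers": 0.85}]}}

```text
clock: 20.58
eef_pos: [0.5202, -0.2918, 0.036]
tool_rot: [0.499, 0.492, -0.499, 0.51]
ft_force: [-0.5, 0.8, -0.2]
grip_width: 0.0728
```

```bash
python3 - <<'E'
from h import *
dgo(.5125,-.2974)
S=snap('scene','s18')
cv2.imwrite('pics/a18.png',cv2.resize(S['frame'][165:265,205:305,::-1],None,fx=6,fy=6,interpolation=cv2.INTER_CUBIC))
E
```

```text
t 20.58 p [ 0.5202 -0.2918  0.036 ] F [-0.5  0.8 -0.2] M [ 0.06  0.   -0.07] w 0.0728 q [-0.51  0.53 -0.03  0.99 -0.01  1.06]
x [ 0.017 -0.018 -1.   ] y [1.    0.004 0.017] z [ 0.004 -1.     0.018]
disc [ 0.5196 -0.2912  0.0688] bottom 0.0618
tool need [-0.     -0.0071  0.0061]
```

View pics/a18.png

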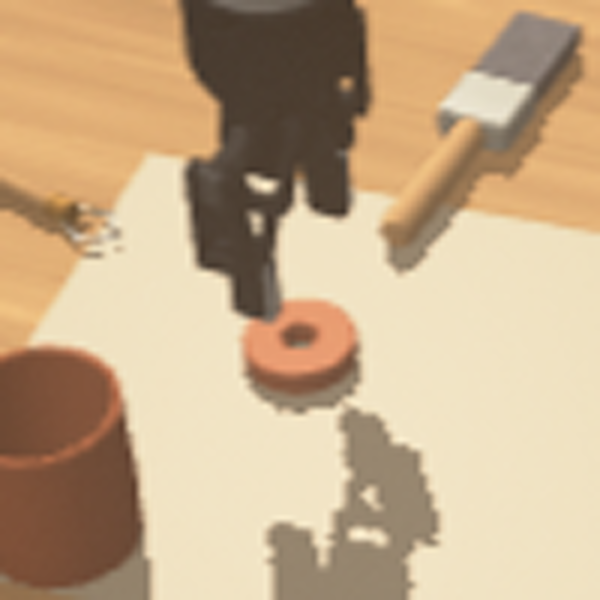

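>>> {"name": "arm_command", "arguments": {"motion": [{"x": 0.005,"y": -0.004,"z": 0.004,"roll": 0,"fingers": 0.85},{"x": 0.006,"y": -0.003,"z": 0.002,"roll": 0,"fingers": 0.85},{"x": 0.006,"y": -0.002,"z": 0.001,"roll": 0,"fingers": 0.8},{"x": 0.006,"y": -0.001,"z": 0,"roll": 0,"fingers": 0.8},{"x": 0.004,"y": 0,"z": 0,"roll": 0,"fingers": 0.8}]}}

```text
clock: 21.05
eef_pos: [0.5128, -0.2987, 0.0105]
tool_rot: [0.499, 0.491, -0.497, 0.512]
ft_force: [-1.0, -0.6, 0.1]
grip_width: 0.0681
```

```bash
python3 - <<'E'
from h import *
dgo(.5125,-.2974)
E
```

```text
t 21.05 p [ 0.5128 -0.2987  0.0105] F [-1.  -0.6  0.1] M [0.   0.07 0.02] w 0.0681 q [-0.52  0.55 -0.07  0.92 -0.01  1.04]
x [ 0.022 -0.02  -1.   ] y [1.    0.008 0.022] z [ 0.007 -1.     0.02 ]
disc [ 0.5121 -0.298   0.0432] bottom 0.0362
tool need [-0.      0.0004 -0.0006]
```

>>> {"name": "arm_command", "arguments": {"motion": [{"x": 0.006,"y": 0,"z": -0.0005,"roll": 0,"fingers": 0.8},{"x": 0.006,"y": 0,"z": 0,"roll": 0,"fingers": 0.8},{"x": 0.006,"y": 0,"z": 0,"roll": 0,"fingers": 0.8},{"x": 0.006,"y": 0,"z": 0,"roll": 0,"fingers": 0.8},{"x": 0.004,"y": 0,"z": 0,"roll": 0,"fingers": 0.8}]}}

```text
clock: 21.47
eef_pos: [0.5143, -0.2995, -0.0192]
tool_rot: [0.499, 0.49, -0.497, 0.513]
ft_force: [0.1, -0.7, 0.9]
grip_width: 0.0686
```

```bash
python3 - <<'E'
from h import *
dgo(.5125,-.2974)
S=snap('scene','s19')
cv2.imwrite('pics/a19.png',cv2.resize(S['frame'][165:265,205:305,::-1],None,fx=6,fy=6,interpolation=cv2.INTER_CUBIC))
E
```

```text
t 21.47 p [ 0.5143 -0.2995 -0.0192] F [ 0.1 -0.7  0.9] M [ 0.02  0.04 -0.  ] w 0.0686 q [-0.52  0.59 -0.1   0.86 -0.01  1.04]
x [ 0.025 -0.021 -0.999] y [1.    0.007 0.024] z [ 0.007 -1.     0.021]
disc [ 0.5135 -0.2988  0.0136] bottom 0.0066
tool need [-0.0001 -0.001  -0.0014]
```

View pics/a19.png

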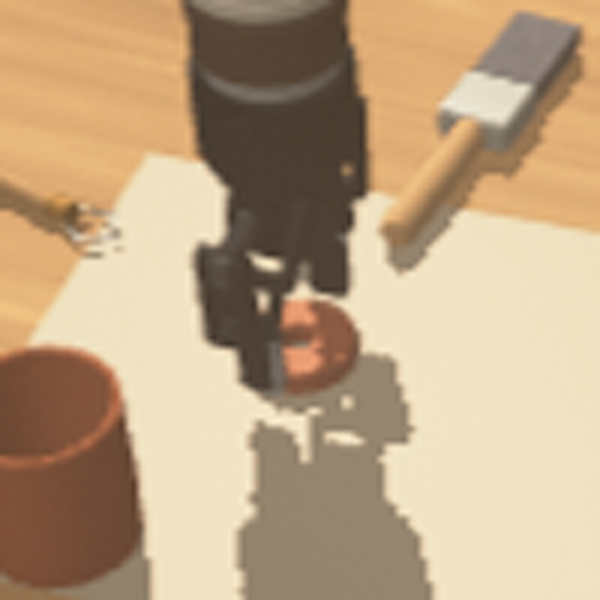

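>>> {"name": "arm_command", "arguments": {"motion": [{"x": 0.003,"y": -0.001,"z": -0.001,"roll": 0,"fingers": 0.8},{"x": 0.002,"y": -0.0005,"z": -0.0005,"roll": 0,"fingers": 0.78},{"x": 0.0005,"y": 0,"z": 0,"roll": 0,"fingers": 0.72}]}}

```text
clock: 21.77
eef_pos: [0.5121, -0.2975, -0.0268]
tool_rot: [0.499, 0.491, -0.497, 0.512]
ft_force: [-0.6, 0.7, 0.4]
grip_width: 0.0618
```

```bash
python3 - <<'E'
from h import *
dgo(.5125,-.2974)
E
```

```text
t 21.77 p [ 0.5121 -0.2975 -0.0268] F [-0.6  0.7  0.4] M [0.03 0.05 0.01] w 0.0618 q [-0.52  0.59 -0.11  0.84 -0.01  1.04]
x [ 0.023 -0.02  -1.   ] y [1.    0.007 0.022] z [ 0.007 -1.     0.02 ]
disc [ 0.5114 -0.2969  0.006 ] bottom -0.001
tool need [0.     0.0011 0.0005]
```

>>> {"name": "arm_command", "arguments": {"motion": [{"x": -0.0015,"y": 0.001,"z": 0,"roll": 0,"fingers": 0.65},{"x": 0,"y": 0,"z": 0,"roll": 0,"fingers": 0.5},{"x": 0,"y": 0,"z": 0,"roll": 0,"fingers": 0.3},{"x": 0,"y": 0,"z": 0,"roll": 0,"fingers": 0.3}]}}

```text
clock: 22.1
eef_pos: [0.5136, -0.2976, -0.0243]
tool_rot: [0.499, 0.491, -0.497, 0.513]
ft_force: [0.1, 0.4, -1.0]
grip_width: 0.0526
```

```bash
python3 - <<'E'
from h import *
dgo(.5125,-.2974)
S=snap('scene','s20')
cv2.imwrite('pics/a20.png',cv2.resize(S['frame'][165:265,205:305,::-1],None,fx=6,fy=6,interpolation=cv2.INTER_CUBIC))
E
```

```text
t 22.1 p [ 0.5136 -0.2976 -0.0243] F [ 0.1  0.4 -1. ] M [ 0.03  0.04 -0.04] w 0.0526 q [-0.52  0.59 -0.1   0.85 -0.01  1.04]
x [ 0.023 -0.02  -1.   ] y [1.    0.007 0.023] z [ 0.007 -1.     0.02 ]
disc [ 0.5128 -0.297   0.0084] bottom 0.0014
tool need [ 0.     -0.0003  0.0004]
```

View pics/a20.png

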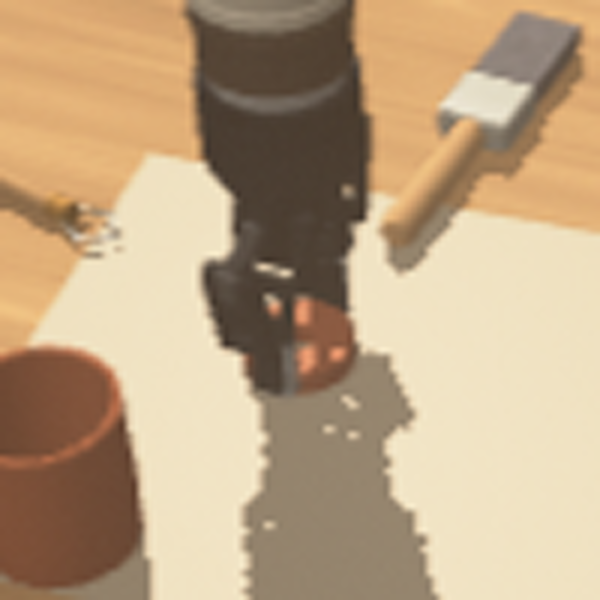

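>>> {"name": "arm_command", "arguments": {"motion": [{"x": -0.005,"y": 0,"z": 0,"roll": 0,"fingers": 0.3},{"x": -0.01,"y": 0,"z": 0,"roll": 0,"fingers": 0.3},{"x": -0.02,"y": 0,"z": 0,"roll": 0,"fingers": 0.3},{"x": -0.03,"y": 0,"z": 0,"roll": 0,"fingers": 0.3},{"x": -0.03,"y": 0,"z": 0,"roll": 0,"fingers": 0.3},{"x": -0.03,"y": 0,"z": 0,"roll": 0,"fingers": 0.3},{"x": -0.03,"y": 0,"z": 0,"roll": 0,"fingers": 0.3},{"x": -0.01,"y": 0,"z": -0.01,"roll": 0,"fingers": 0.3},{"x": 0,"y": 0,"z": -0.02,"roll": 0,"fingers": 0.3}]}}

```text
clock: 22.9
eef_pos: [0.5077, -0.2652, 0.1509]
tool_rot: [0.5, 0.49, -0.499, 0.511]
ft_force: [0.9, 0.3, -0.9]
grip_width: 0.0526
```

```bash
python3 - <<'E'
from h import *
dgo(.5154,.0848,.0313)
E
```

```text
t 22.9 p [ 0.5077 -0.2652  0.1509] F [ 0.9  0.3 -0.9] M [ 0.05 -0.01  0.05] w 0.0526 q [-0.48  0.39  0.07  1.22 -0.01  1.09]
x [ 0.022 -0.02  -1.   ] y [1.    0.003 0.022] z [ 0.002 -1.     0.02 ]
disc [ 0.507  -0.2645  0.1822] bottom 0.1752
tool need [-0.0068  0.0094 -0.3493]
```

>>> {"name": "arm_command", "arguments": {"motion": [{"x": 0,"y": 0.001,"z": -0.033,"roll": 0,"fingers": 0.3},{"x": 0,"y": 0.001,"z": -0.034,"roll": 0,"fingers": 0.3},{"x": 0,"y": 0.001,"z": -0.034,"roll": 0,"fingers": 0.3},{"x": 0,"y": 0.001,"z": -0.034,"roll": 0,"fingers": 0.3},{"x": 0,"y": 0.001,"z": -0.034,"roll": 0,"fingers": 0.3},{"x": 0,"y": 0.001,"z": -0.034,"roll": 0,"fingers": 0.3},{"x": 0,"y": 0.001,"z": -0.034,"roll": 0,"fingers": 0.3},{"x": 0,"y": 0.001,"z": -0.034,"roll": 0,"fingers": 0.3},{"x": 0,"y": 0.001,"z": -0.03,"roll": 0,"fingers": 0.3},{"x": 0,"y": 0.001,"z": -0.015,"roll": 0,"fingers": 0.3},{"x": 0,"y": 0,"z": -0.005,"roll": 0,"fingers": 0.3}]}}

```text
clock: 23.82
eef_pos: [0.5134, 0.0754, 0.1479]
tool_rot: [0.502, 0.488, -0.497, 0.512]
ft_force: [1.0, -1.1, 0.0]
grip_width: 0.0526
```

```bash
python3 - <<'E'
from h import *
dgo(.5154,.0848,.0313)
E
```

```text
t 23.82 p [0.5134 0.0754 0.1479] F [ 1.  -1.1  0. ] M [-0.02  0.03 -0.02] w 0.0526 q [ 0.16  0.29 -0.08  1.17 -0.02  1.73]
x [ 0.028 -0.019 -0.999] y [1.    0.002 0.028] z [ 0.002 -1.     0.019]
disc [0.5125 0.076  0.1792] bottom 0.1722
tool need [-0.0001  0.0029 -0.0088]
```

>>> {"name": "arm_command", "arguments": {"motion": [{"x": 0.004,"y": 0.001,"z": -0.004,"roll": 0,"fingers": 0.3},{"x": 0.005,"y": 0.001,"z": -0.003,"roll": 0,"fingers": 0.3},{"x": 0.005,"y": 0.001,"z": -0.002,"roll": 0,"fingers": 0.3},{"x": 0.005,"y": 0,"z": -0.001,"roll": 0,"fingers": 0.3},{"x": 0.005,"y": 0,"z": 0,"roll": 0,"fingers": 0.3},{"x": 0.005,"y": 0,"z": 0,"roll": 0,"fingers": 0.3},{"x": 0.003,"y": 0,"z": 0,"roll": 0,"fingers": 0.3},{"x": 0,"y": 0,"z": 0,"roll": 0,"fingers": 0.3}]}}

```text
clock: 24.48
eef_pos: [0.5156, 0.082, 0.111]
tool_rot: [0.501, 0.488, -0.5, 0.511]
ft_force: [0.3, 0.3, -0.6]
grip_width: 0.0525
```

```bash
python3 - <<'E'
from h import *
dgo(.5154,.0848,.0313)
S=snap('scene','s21')
b=cv2.resize(S['frame'][185:265,335:435,::-1],None,fx=8,fy=7.5,interpolation=cv2.INTER_CUBIC)
cv2.imwrite('pics/a21.png',b)
E
```

```text
t 24.48 p [0.5156 0.082  0.111 ] F [ 0.3  0.3 -0.6] M [ 0.03  0.07 -0.09] w 0.0525 q [ 0.17  0.33 -0.13  1.09 -0.03  1.75]
x [ 0.025 -0.021 -0.999] y [ 1.    -0.002  0.025] z [-0.002 -1.     0.021]
disc [0.5148 0.0827 0.1423] bottom 0.1353
tool need [-0.      0.0006 -0.0021]
```

View pics/a21.png

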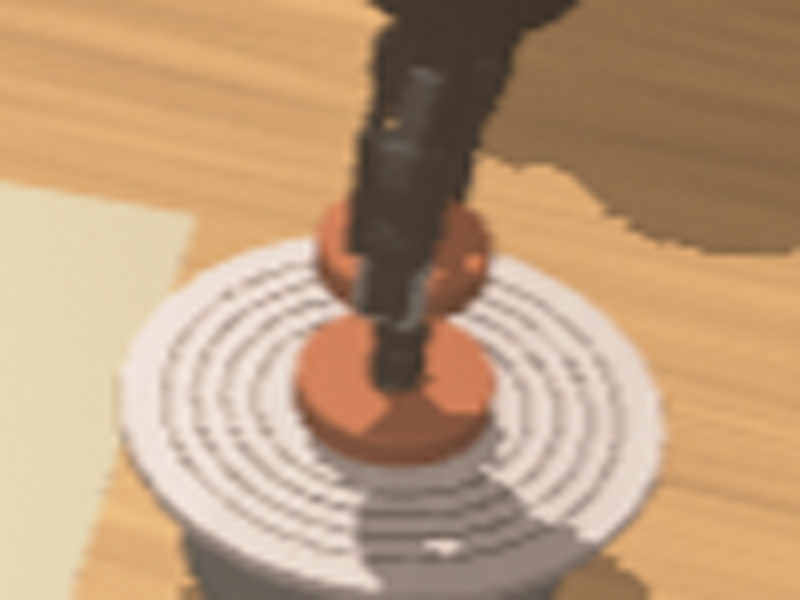

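Mid disc hovers well over the pin (disc edges about 317–491, centre 404; pin at about 400–405). I'll correct tool z −2 mm and feel my way down.

>>> {"name": "arm_command", "arguments": {"motion": [{"x": 0.002,"y": 0.0005,"z": -0.002,"roll": 0,"fingers": 0.3},{"x": 0.003,"y": 0,"z": -0.001,"roll": 0,"fingers": 0.3},{"x": 0.003,"y": 0,"z": 0,"roll": 0,"fingers": 0.3}]}}

```text
clock: 24.78
eef_pos: [0.5175, 0.0845, 0.1037]
tool_rot: [0.502, 0.487, -0.499, 0.511]
ft_force: [0.9, 1.0, -1.0]
grip_width: 0.0526
```

```bash
python3 - <<'E'
from h import *
dgo(.5154,.0848,.0313)
E
```

```text
t 24.78 p [0.5175 0.0845 0.1037] F [ 0.9  1.  -1. ] M [ 0.01  0.04 -0.03] w 0.0526 q [ 0.18  0.34 -0.14  1.07 -0.03  1.75]
x [ 0.027 -0.021 -0.999] y [ 1.    -0.003  0.027] z [-0.004 -1.     0.021]
disc [0.5167 0.0852 0.135 ] bottom 0.128
tool need [-0.     -0.0013  0.0004]
```

>>> {"name": "arm_command", "arguments": {"motion": [{"x": 0.002,"y": -0.0015,"z": 0.0005,"roll": 0,"fingers": 0.3},{"x": 0.002,"y": -0.0005,"z": 0,"roll": 0,"fingers": 0.3}]}}

```text
clock: 24.95
eef_pos: [0.5157, 0.0841, 0.0993]
tool_rot: [0.502, 0.487, -0.499, 0.511]
ft_force: [-0.0, 0.0, -1.0]
grip_width: 0.0526
```

>>> {"name": "arm_command", "arguments": {"motion": [{"x": 0.0015,"y": 0,"z": 0,"roll": 0,"fingers": 0.3}]}}

```text
clock: 25.03
eef_pos: [0.5156, 0.0841, 0.0975]
tool_rot: [0.502, 0.487, -0.499, 0.511]
ft_force: [-0.2, -0.0, 0.1]
grip_width: 0.0529
```

>>> {"name": "arm_command", "arguments": {"motion": [{"x": 0.0015,"y": 0,"z": 0,"roll": 0,"fingers": 0.3}]}}

```text
clock: 25.12
eef_pos: [0.5155, 0.0841, 0.0959]
tool_rot: [0.502, 0.487, -0.499, 0.511]
ft_force: [0.2, 0.2, -0.4]
grip_width: 0.0529
```

```bash
python3 - <<'E'
from h import *
dgo(.5154,.0848,.0313)
E
```

```text
t 25.12 p [0.5155 0.0841 0.0959] F [ 0.2  0.2 -0.4] M [ 0.03  0.02 -0.  ] w 0.0529 q [ 0.18  0.34 -0.16  1.05 -0.03  1.75]
x [ 0.027 -0.021 -0.999] y [ 1.    -0.003  0.028] z [-0.003 -1.     0.021]
disc [0.5147 0.0848 0.1272] bottom 0.1202
tool need [ 0.      0.0007 -0.    ]
```

>>> {"name": "arm_command", "arguments": {"motion": [{"x": 0.002,"y": 0.0005,"z": 0,"roll": 0,"fingers": 0.3},{"x": 0.002,"y": 0,"z": 0,"roll": 0,"fingers": 0.3}]}}

```text
clock: 25.28
eef_pos: [0.5163, 0.0842, 0.0917]
tool_rot: [0.502, 0.487, -0.499, 0.511]
ft_force: [0.2, -0.2, -1.3]
grip_width: 0.0526
```

>>> {"name": "arm_command", "arguments": {"motion": [{"x": 0.002,"y": 0,"z": 0,"roll": 0,"fingers": 0.3},{"x": 0.002,"y": 0,"z": 0,"roll": 0,"fingers": 0.3}]}}

```text
clock: 25.45
eef_pos: [0.5165, 0.0841, 0.0874]
tool_rot: [0.502, 0.487, -0.499, 0.512]
ft_force: [-0.5, 0.7, 1.2]
grip_width: 0.0528
```

>>> {"name": "arm_command", "arguments": {"motion": [{"x": 0.002,"y": 0,"z": 0,"roll": 0,"fingers": 0.3},{"x": 0.002,"y": 0,"z": 0,"roll": 0,"fingers": 0.3}]}}

```text
clock: 25.62
eef_pos: [0.5168, 0.0851, 0.084]
tool_rot: [0.503, 0.488, -0.498, 0.511]
ft_force: [-2.9, 1.4, 6.6]
grip_width: 0.0531
```

```bash
python3 - <<'E'
from h import *
dgo(.5154,.0848,.0313)
E
```

```text
t 25.62 p [0.5168 0.0851 0.084 ] F [-2.9  1.4  6.6] M [ 0.31  0.65 -0.03] w 0.0531 q [ 0.18  0.35 -0.17  1.02 -0.02  1.75]
x [ 0.029 -0.018 -0.999] y [ 1.    -0.002  0.029] z [-0.003 -1.     0.018]
disc [0.5159 0.0857 0.1153] bottom 0.1083
tool need [ 0.     -0.0005  0.0009]
```

>>> {"name": "arm_command", "arguments": {"motion": [{"x": 0.0015,"y": -0.0012,"z": -0.0003,"roll": 0,"fingers": 0.3}]}}

```text
clock: 25.7
eef_pos: [0.5163, 0.0855, 0.083]
tool_rot: [0.503, 0.487, -0.497, 0.512]
ft_force: [0.8, 0.0, 4.4]
grip_width: 0.0532
```

>>> {"name": "arm_command", "arguments": {"motion": [{"x": 0.0015,"y": -0.0005,"z": 0,"roll": 0,"fingers": 0.3}]}}

```text
clock: 25.78
eef_pos: [0.5164, 0.0855, 0.082]
tool_rot: [0.504, 0.487, -0.497, 0.512]
ft_force: [-0.8, 0.2, 3.9]
grip_width: 0.0527
```

>>> {"name": "arm_command", "arguments": {"motion": [{"x": 0.002,"y": 0,"z": 0,"roll": 0,"fingers": 0.3}]}}

```text
clock: 25.87
eef_pos: [0.5167, 0.0854, 0.0803]
tool_rot: [0.504, 0.487, -0.497, 0.512]
ft_force: [-2.0, -0.1, 3.6]
grip_width: 0.0524
```

>>> {"name": "arm_command", "arguments": {"motion": [{"x": 0.002,"y": 0,"z": 0,"roll": 0,"fingers": 0.3}]}}

```text
clock: 25.95
eef_pos: [0.5166, 0.0854, 0.0784]
tool_rot: [0.504, 0.487, -0.497, 0.512]
ft_force: [-1.6, 1.3, 3.1]
grip_width: 0.0529
```

```bash
python3 - <<'E'
from h import *
dgo(.5154,.0848,.0313)
E
```

```text
t 25.95 p [0.5166 0.0854 0.0784] F [-1.6  1.3  3.1] M [ 0.11  0.41 -0.01] w 0.0529 q [ 0.18  0.35 -0.19  1.   -0.02  1.75]
x [ 0.033 -0.018 -0.999] y [ 0.999 -0.002  0.033] z [-0.002 -1.     0.018]
disc [0.5156 0.086  0.1097] bottom 0.1027
tool need [ 0.     -0.0002  0.0012]
```

>>> {"name": "arm_command", "arguments": {"motion": [{"x": 0.002,"y": -0.0007,"z": 0.0003,"roll": 0,"fingers": 0.3},{"x": 0.002,"y": -0.0003,"z": 0,"roll": 0,"fingers": 0.3}]}}

```text
clock: 26.12
eef_pos: [0.5166, 0.0854, 0.0745]
tool_rot: [0.505, 0.486, -0.496, 0.512]
ft_force: [-0.2, 0.5, 4.0]
grip_width: 0.0529
```

>>> {"name": "arm_command", "arguments": {"motion": [{"x": 0.002,"y": -0.0003,"z": 0,"roll": 0,"fingers": 0.3}]}}

```text
clock: 26.2
eef_pos: [0.5166, 0.0854, 0.0725]
tool_rot: [0.505, 0.486, -0.496, 0.513]
ft_force: [-1.5, 1.3, 4.8]
grip_width: 0.0529
```

>>> {"name": "arm_command", "arguments": {"motion": [{"x": 0.002,"y": -0.0003,"z": 0,"roll": 0,"fingers": 0.3}]}}

```text
clock: 26.28
eef_pos: [0.5167, 0.0855, 0.0706]
tool_rot: [0.505, 0.486, -0.496, 0.513]
ft_force: [-1.1, 0.6, 9.0]
grip_width: 0.0528
```

>>> {"name": "arm_command", "arguments": {"motion": [{"x": 0.002,"y": 0,"z": 0,"roll": 0,"fingers": 0.3}]}}

```text
clock: 26.37
eef_pos: [0.5168, 0.0855, 0.069]
tool_rot: [0.505, 0.486, -0.496, 0.513]
ft_force: [-2.4, 0.7, 8.6]
grip_width: 0.0529
```

```bash
python3 - <<'E'
from h import *
dgo(.5154,.0848,.0313)
E
```

```text
t 26.37 p [0.5168 0.0855 0.069 ] F [-2.4  0.7  8.6] M [ 0.14  0.63 -0.04] w 0.0529 q [ 0.18  0.36 -0.2   0.97 -0.02  1.75]
x [ 0.037 -0.017 -0.999] y [ 0.999 -0.002  0.037] z [-0.002 -1.     0.017]
disc [0.5157 0.086  0.1003] bottom 0.0933
tool need [ 0.     -0.0003  0.0012]
```

>>> {"name": "arm_command", "arguments": {"motion": [{"x": 0.002,"y": -0.0003,"z": 0,"roll": 0,"fingers": 0.3}]}}

```text
clock: 26.45
eef_pos: [0.5167, 0.0855, 0.0673]
tool_rot: [0.505, 0.486, -0.495, 0.513]
ft_force: [-0.6, 0.6, 6.2]
grip_width: 0.0527
```

>>> {"name": "arm_command", "arguments": {"motion": [{"x": 0.0015,"y": -0.0003,"z": 0,"roll": 0,"fingers": 0.3}]}}

```text
clock: 26.53
eef_pos: [0.5166, 0.0855, 0.0658]
tool_rot: [0.506, 0.486, -0.495, 0.513]
ft_force: [-0.9, 0.5, 4.6]
grip_width: 0.0529
```

>>> {"name": "arm_command", "arguments": {"motion": [{"x": 0.001,"y": 0,"z": 0,"roll": 0,"fingers": 0.3}]}}

```text
clock: 26.62
eef_pos: [0.5167, 0.0854, 0.0647]
tool_rot: [0.506, 0.486, -0.495, 0.513]
ft_force: [-0.4, 1.2, 4.3]
grip_width: 0.0529
```

>>> {"name": "arm_command", "arguments": {"motion": [{"x": 0.001,"y": 0,"z": 0,"roll": 0,"fingers": 0.3}]}}

```text
clock: 26.7
eef_pos: [0.5167, 0.0855, 0.0635]
tool_rot: [0.506, 0.486, -0.495, 0.513]
ft_force: [-1.3, 0.7, 4.5]
grip_width: 0.0533
```

>>> {"name": "arm_command", "arguments": {"motion": [{"x": 0.001,"y": 0,"z": 0,"roll": 0,"fingers": 0.3}]}}

```text
clock: 26.78
eef_pos: [0.5166, 0.0854, 0.0624]
tool_rot: [0.506, 0.486, -0.495, 0.513]
ft_force: [-1.6, -0.2, 7.8]
grip_width: 0.0526
```

>>> {"name": "arm_command", "arguments": {"motion": [{"x": 0.001,"y": 0,"z": 0,"roll": 0,"fingers": 0.3}]}}

```text
clock: 26.87
eef_pos: [0.5168, 0.0855, 0.0619]
tool_rot: [0.506, 0.486, -0.495, 0.513]
ft_force: [-4.5, -0.5, 16.3]
grip_width: 0.0526
```

>>> {"name": "arm_command", "arguments": {"motion": [{"x": 0.001,"y": 0,"z": 0,"roll": 0,"fingers": 0.3}]}}

```text
clock: 26.95
eef_pos: [0.5168, 0.0855, 0.0619]
tool_rot: [0.506, 0.486, -0.495, 0.513]
ft_force: [-5.5, 0.1, 15.5]
grip_width: 0.0528
```

```bash
python3 - <<'E'
from h import *
dgo(.5154,.0848,.0313)
E
```

```text
t 26.95 p [0.5168 0.0855 0.0619] F [-5.5  0.1 15.5] M [-0.01  1.23 -0.06] w 0.0528 q [ 0.18  0.37 -0.21  0.95 -0.02  1.75]
x [ 0.038 -0.017 -0.999] y [ 0.999 -0.002  0.038] z [-0.002 -1.     0.017]
disc [0.5156 0.086  0.0932] bottom 0.0862
tool need [ 0.     -0.0002  0.0012]
```

>>> {"name": "arm_command", "arguments": {"motion": [{"x": 0,"y": 0,"z": 0,"roll": 0,"fingers": 0.3},{"x": -0.0005,"y": 0,"z": 0,"roll": 0,"fingers": 0.85},{"x": -0.001,"y": 0,"z": 0,"roll": 0,"fingers": 0.85},{"x": -0.002,"y": 0,"z": 0,"roll": 0,"fingers": 0.85},{"x": -0.02,"y": 0,"z": 0,"roll": 0,"fingers": 0.85},{"x": -0.025,"y": 0.004,"z": 0,"roll": 0,"fingers": 0.7},{"x": -0.01,"y": 0.01,"z": 0,"roll": 0,"fingers": 0.0},{"x": 0,"y": 0.01,"z": 0,"roll": 0,"fingers": 0},{"x": 0,"y": 0,"z": 0,"roll": 0,"fingers": 0},{"x": 0,"y": 0,"z": 0,"roll": 0,"fingers": 0}]}}

```text
clock: 27.78
eef_pos: [0.5347, 0.0842, 0.1181]
tool_rot: [0.502, 0.487, -0.5, 0.511]
ft_force: [0.2, 0.0, 0.9]
grip_width: 0.0117
```

```bash
python3 - <<'E'
from h import *
dgo(.5154,.0848,.0313)
S=snap('scene','s22')
b=cv2.resize(S['frame'][185:265,335:435,::-1],None,fx=8,fy=7.5,interpolation=cv2.INTER_CUBIC)
cv2.imwrite('pics/a22.png',b)
E
```

```text
t 27.78 p [0.5347 0.0842 0.1181] F [0.2 0.  0.9] M [-0.01  0.06 -0.05] w 0.0117 q [ 0.17  0.36 -0.07  1.12 -0.03  1.75]
x [ 0.026 -0.022 -0.999] y [ 1.    -0.003  0.026] z [-0.003 -1.     0.022]
disc [0.5339 0.0849 0.1493] bottom 0.1423
tool need [-0.0005 -0.0185  0.0001]
```

View pics/a22.png

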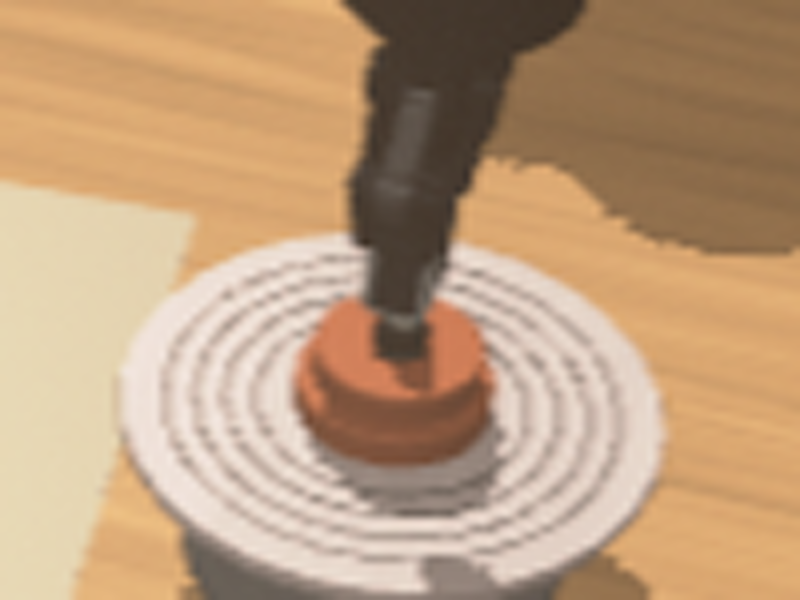

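>>> {"name": "arm_command", "arguments": {"motion": [{"x": 0.008,"y": 0.003,"z": 0,"roll": 0,"fingers": 0},{"x": 0.01,"y": 0.003,"z": 0,"roll": 0,"fingers": 0},{"x": 0.01,"y": 0.001,"z": 0,"roll": 0,"fingers": 0},{"x": 0.005,"y": 0,"z": 0,"roll": 0,"fingers": 0},{"x": 0.001,"y": 0,"z": 0,"roll": 0,"fingers": 0}]}}

```text
clock: 28.25
eef_pos: [0.5393, 0.0828, 0.0776]
tool_rot: [0.5, 0.489, -0.502, 0.51]
ft_force: [-1.0, 0.3, -0.6]
grip_width: 0.0002
```

>>> {"name": "arm_command", "arguments": {"motion": [{"x": 0.001,"y": 0,"z": 0,"roll": 0,"fingers": 0}]}}

```text
clock: 28.33
eef_pos: [0.5389, 0.0827, 0.0756]
tool_rot: [0.499, 0.489, -0.502, 0.509]
ft_force: [1.7, 0.9, 6.8]
grip_width: -0.0001
```

>>> {"name": "arm_command", "arguments": {"motion": [{"x": 0.001,"y": 0.001,"z": 0,"roll": 0,"fingers": 0}]}}

```text
clock: 28.42
eef_pos: [0.5393, 0.0827, 0.0752]
tool_rot: [0.499, 0.489, -0.502, 0.509]
ft_force: [-7.4, -1.1, 18.2]
grip_width: 0.0
```

>>> {"name": "arm_command", "arguments": {"motion": [{"x": 0.0015,"y": 0,"z": 0,"roll": 0,"fingers": 0}]}}

```text
clock: 28.5
eef_pos: [0.5391, 0.0827, 0.0753]
tool_rot: [0.499, 0.489, -0.502, 0.509]
ft_force: [-5.2, -0.2, 13.0]
grip_width: 0.0
```

>>> {"name": "arm_command", "arguments": {"motion": [{"x": 0.0015,"y": 0,"z": 0,"roll": 0,"fingers": 0}]}}

```text
clock: 28.58
eef_pos: [0.5391, 0.0827, 0.0755]
tool_rot: [0.499, 0.489, -0.502, 0.509]
ft_force: [-3.4, -0.4, 8.1]
grip_width: -0.0002
```

>>> {"name": "arm_command", "arguments": {"motion": [{"x": -0.02,"y": 0.002,"z": 0,"roll": 0,"fingers": 0},{"x": -0.035,"y": 0,"z": 0,"roll": 0,"fingers": 0},{"x": -0.015,"y": -0.005,"z": 0.02,"roll": 0,"fingers": 0.4},{"x": 0,"y": -0.015,"z": 0.03,"roll": 0,"fingers": 0.8},{"x": 0,"y": -0.015,"z": 0.03,"roll": 0,"fingers": 0.8},{"x": 0,"y": -0.015,"z": 0.03,"roll": 0,"fingers": 0.8},{"x": 0,"y": -0.015,"z": 0.03,"roll": 0,"fingers": 0.8},{"x": 0.005,"y": -0.015,"z": 0.03,"roll": 0,"fingers": 0.8},{"x": 0.01,"y": -0.015,"z": 0.025,"roll": 0,"fingers": 0.8},{"x": 0.01,"y": -0.01,"z": 0.01,"roll": 0,"fingers": 0.8},{"x": 0.01,"y": -0.005,"z": 0.005,"roll": 0,"fingers": 0.8}]}}

```text
clock: 29.5
eef_pos: [0.4313, -0.1335, 0.1209]
tool_rot: [0.5, 0.487, -0.497, 0.516]
ft_force: [0.5, 0.7, 0.3]
grip_width: 0.0683
```

```bash
python3 - <<'E'
from h import *
dgo(.4278,-.1343,.03)
T=snap('top','t23')
cv2.imwrite('pics/a23.png',T['frame'][180:340,160:480,::-1].repeat(2,0).repeat(2,1))
E
```

```text
t 29.5 p [ 0.4313 -0.1335  0.1209] F [0.5 0.7 0.3] M [ 0.06 -0.02 -0.03] w 0.0683 q [-0.29  0.17 -0.31  1.05 -0.02  1.28]
x [ 0.032 -0.026 -0.999] y [0.999 0.006 0.032] z [ 0.005 -1.     0.026]
disc [ 0.4303 -0.1327  0.1509] bottom 0.1439
tool need [-0.     -0.0025  0.0016]
```

View pics/a23.png

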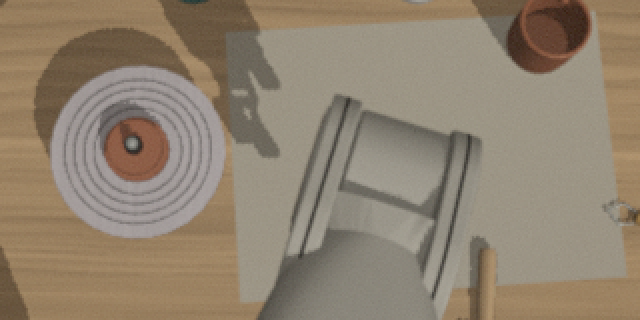

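>>> {"name": "arm_command", "arguments": {"motion": [{"x": 0.015,"y": -0.001,"z": 0.001,"roll": 0,"fingers": 0.75},{"x": 0.02,"y": -0.001,"z": 0,"roll": 0,"fingers": 0.75},{"x": 0.02,"y": -0.001,"z": 0,"roll": 0,"fingers": 0.75},{"x": 0.02,"y": -0.001,"z": 0,"roll": 0,"fingers": 0.75},{"x": 0.01,"y": -0.001,"z": 0,"roll": 0,"fingers": 0.75},{"x": 0.005,"y": -0.001,"z": 0,"roll": 0,"fingers": 0.75},{"x": 0.003,"y": -0.001,"z": 0,"roll": 0,"fingers": 0.75}]}}

```text
clock: 30.13
eef_pos: [0.4281, -0.1371, 0.0256]
tool_rot: [0.501, 0.485, -0.497, 0.516]
ft_force: [-0.8, -0.5, 0.6]
grip_width: 0.0641
```

```bash
python3 - <<'E'
from h import *
dgo(.4278,-.1343,.03)
S=snap('scene','s24')
cv2.imwrite('pics/a24.png',cv2.resize(S['frame'][155:255,265:365,::-1],None,fx=6,fy=6,interpolation=cv2.INTER_CUBIC))
E
```

```text
t 30.13 p [ 0.4281 -0.1371  0.0256] F [-0.8 -0.5  0.6] M [-0.02  0.06 -0.03] w 0.0641 q [-0.3   0.28 -0.46  0.79 -0.02  1.27]
x [ 0.035 -0.027 -0.999] y [0.999 0.004 0.035] z [ 0.003 -1.     0.027]
disc [ 0.427  -0.1363  0.0555] bottom 0.0485
tool need [-0.      0.0008 -0.002 ]
```

View pics/a24.png

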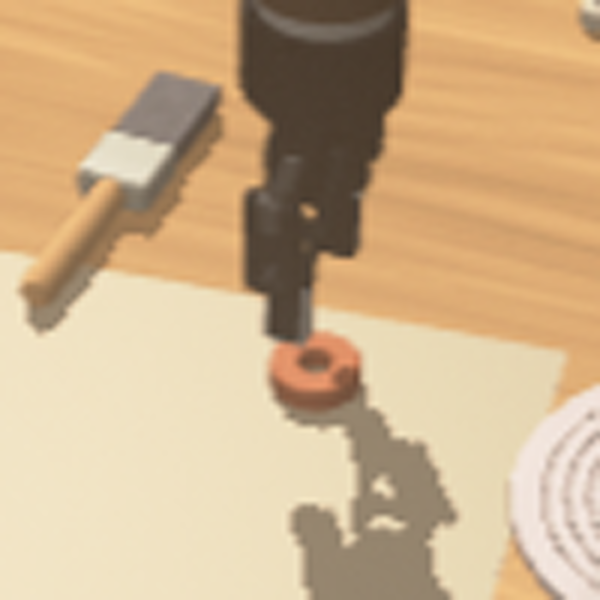

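>>> {"name": "arm_command", "arguments": {"motion": [{"x": 0.006,"y": 0,"z": -0.001,"roll": 0,"fingers": 0.75},{"x": 0.007,"y": 0,"z": -0.001,"roll": 0,"fingers": 0.75},{"x": 0.007,"y": 0,"z": -0.0005,"roll": 0,"fingers": 0.75},{"x": 0.007,"y": 0,"z": 0,"roll": 0,"fingers": 0.75},{"x": 0.006,"y": 0,"z": 0,"roll": 0,"fingers": 0.75},{"x": 0.005,"y": 0,"z": 0,"roll": 0,"fingers": 0.75},{"x": 0.003,"y": 0,"z": 0,"roll": 0,"fingers": 0.7}]}}

```text
clock: 30.77
eef_pos: [0.4332, -0.1357, -0.0164]
tool_rot: [0.502, 0.484, -0.495, 0.518]
ft_force: [-0.2, 0.3, 0.6]
grip_width: 0.06
```

```bash
python3 - <<'E'
from h import *
dgo(.4278,-.1343,.03)
E
```

```text
t 30.77 p [ 0.4332 -0.1357 -0.0164] F [-0.2  0.3  0.6] M [0.02 0.02 0.04] w 0.06 q [-0.29  0.35 -0.5   0.67 -0.02  1.27]
x [ 0.041 -0.028 -0.999] y [0.999 0.005 0.041] z [ 0.004 -1.     0.028]
disc [ 0.432  -0.1349  0.0136] bottom 0.0066
tool need [-0.0002 -0.0042 -0.0006]
```

>>> {"name": "arm_command", "arguments": {"motion": [{"x": 0.001,"y": -0.003,"z": 0,"roll": 0,"fingers": 0.7},{"x": 0.003,"y": -0.002,"z": 0,"roll": 0,"fingers": 0.7},{"x": 0.002,"y": -0.001,"z": 0,"roll": 0,"fingers": 0.65}]}}

```text
clock: 31.02
eef_pos: [0.4268, -0.1359, -0.0239]
tool_rot: [0.502, 0.484, -0.496, 0.518]
ft_force: [0.3, 1.1, -0.1]
grip_width: 0.0551
```

```bash
python3 - <<'E'
from h import *
dgo(.4278,-.1343,.03)
S=snap('scene','s25')
cv2.imwrite('pics/a25.png',cv2.resize(S['frame'][155:255,265:365,::-1],None,fx=6,fy=6,interpolation=cv2.INTER_CUBIC))
E
```

```text
t 31.02 p [ 0.4268 -0.1359 -0.0239] F [ 0.3  1.1 -0.1] M [ 0.03 -0.01  0.  ] w 0.0551 q [-0.3   0.36 -0.52  0.64 -0.01  1.27]
x [ 0.04  -0.028 -0.999] y [0.999 0.005 0.04 ] z [ 0.004 -1.     0.028]
disc [ 0.4255 -0.1351  0.0061] bottom -0.0009
tool need [ 0.0001  0.0023 -0.0008]
```

View pics/a25.png

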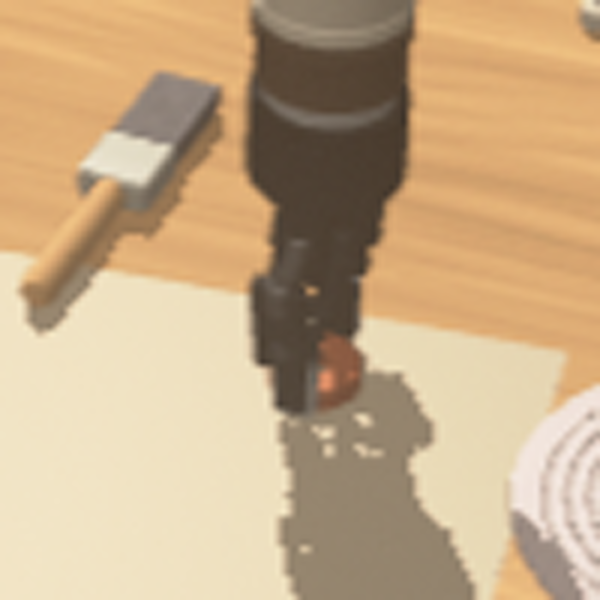

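>>> {"name": "arm_command", "arguments": {"motion": [{"x": 0,"y": 0.0015,"z": -0.0008,"roll": 0,"fingers": 0.6},{"x": 0,"y": 0.0005,"z": 0,"roll": 0,"fingers": 0.45},{"x": 0,"y": 0,"z": 0,"roll": 0,"fingers": 0.2},{"x": 0,"y": 0,"z": 0,"roll": 0,"fingers": 0.2}]}}

```text
clock: 31.4
eef_pos: [0.4284, -0.135, -0.0229]
tool_rot: [0.502, 0.484, -0.496, 0.518]
ft_force: [0.4, 0.1, -0.5]
grip_width: 0.0432
```

```bash
python3 - <<'E'
from h import *
dgo(.4278,-.1343,.0315)
E
```

```text
t 31.4 p [ 0.4284 -0.135  -0.0229] F [ 0.4  0.1 -0.5] M [0.07 0.05 0.04] w 0.0432 q [-0.29  0.36 -0.52  0.65 -0.01  1.27]
x [ 0.04  -0.028 -0.999] y [0.999 0.004 0.04 ] z [ 0.003 -1.     0.028]
disc [ 0.4271 -0.1342  0.0086] bottom 0.0016
tool need [0.     0.0007 0.0001]
```

>>> {"name": "arm_command", "arguments": {"motion": [{"x": -0.005,"y": 0,"z": 0,"roll": 0,"fingers": 0.2},{"x": -0.01,"y": 0,"z": 0,"roll": 0,"fingers": 0.2},{"x": -0.02,"y": 0,"z": 0,"roll": 0,"fingers": 0.2},{"x": -0.03,"y": 0,"z": 0,"roll": 0,"fingers": 0.2},{"x": -0.03,"y": 0,"z": 0,"roll": 0,"fingers": 0.2},{"x": -0.03,"y": 0,"z": 0,"roll": 0,"fingers": 0.2},{"x": -0.03,"y": 0,"z": 0,"roll": 0,"fingers": 0.2},{"x": -0.01,"y": 0.005,"z": -0.01,"roll": 0,"fingers": 0.2},{"x": 0,"y": 0.012,"z": -0.025,"roll": 0,"fingers": 0.2},{"x": 0,"y": 0.012,"z": -0.025,"roll": 0,"fingers": 0.2}]}}

```text
clock: 32.23
eef_pos: [0.4492, -0.0716, 0.1528]
tool_rot: [0.504, 0.481, -0.498, 0.516]
ft_force: [-0.8, -0.7, -0.2]
grip_width: 0.0434
```

```bash
python3 - <<'E'
from h import *
dgo(.5155,.085,.0299)
E
```

```text
t 32.23 p [ 0.4492 -0.0716  0.1528] F [-0.8 -0.7 -0.2] M [ 0.03 -0.04 -0.02] w 0.0434 q [-0.14  0.15 -0.26  1.12 -0.02  1.43]
x [ 0.041 -0.029 -0.999] y [ 0.999 -0.004  0.041] z [-0.005 -1.     0.029]
disc [ 0.448  -0.0708  0.1827] bottom 0.1757
tool need [-0.0018  0.0668 -0.1561]
```

>>> {"name": "arm_command", "arguments": {"motion": [{"x": 0,"y": 0.012,"z": -0.026,"roll": 0,"fingers": 0.2},{"x": 0,"y": 0.012,"z": -0.027,"roll": 0,"fingers": 0.2},{"x": 0,"y": 0.012,"z": -0.027,"roll": 0,"fingers": 0.2},{"x": 0,"y": 0.012,"z": -0.027,"roll": 0,"fingers": 0.2},{"x": 0,"y": 0.008,"z": -0.018,"roll": 0,"fingers": 0.2},{"x": 0,"y": 0.003,"z": -0.008,"roll": 0,"fingers": 0.2},{"x": 0,"y": 0,"z": -0.002,"roll": 0,"fingers": 0.2}]}}

```text
clock: 32.82
eef_pos: [0.5144, 0.0732, 0.1563]
tool_rot: [0.506, 0.48, -0.494, 0.519]
ft_force: [0.1, -0.6, 0.2]
grip_width: 0.0433
```

```bash
python3 - <<'E'
from h import *
dgo(.5155,.085,.0299)
E
```

```text
t 32.82 p [0.5144 0.0732 0.1563] F [ 0.1 -0.6  0.2] M [-0.    0.08 -0.02] w 0.0433 q [ 0.16  0.27 -0.09  1.17 -0.04  1.74]
x [ 0.051 -0.028 -0.998] y [ 0.999 -0.001  0.051] z [-0.002 -1.     0.028]
disc [0.5129 0.074  0.1861] bottom 0.1791
tool need [-0.0002  0.0026 -0.011 ]
```

>>> {"name": "arm_command", "arguments": {"motion": [{"x": -0.035,"y": 0,"z": -0.004,"roll": 0,"fingers": 0.2},{"x": -0.035,"y": 0,"z": -0.004,"roll": 0,"fingers": 0.2},{"x": -0.035,"y": 0,"z": -0.003,"roll": 0,"fingers": 0.2},{"x": 0,"y": 0,"z": 0,"roll": 0,"fingers": 0.2},{"x": 0.006,"y": 0.001,"z": 0,"roll": 0,"fingers": 0.2},{"x": 0.006,"y": 0.001,"z": 0,"roll": 0,"fingers": 0.2},{"x": 0.006,"y": 0,"z": 0,"roll": 0,"fingers": 0.2},{"x": 0.006,"y": 0,"z": 0,"roll": 0,"fingers": 0.2},{"x": 0.006,"y": 0,"z": 0,"roll": 0,"fingers": 0.2},{"x": 0.006,"y": 0,"z": 0,"roll": 0,"fingers": 0.2},{"x": 0.006,"y": 0,"z": 0,"roll": 0,"fingers": 0.2},{"x": 0.006,"y": 0,"z": 0,"roll": 0,"fingers": 0.2}]}}

```text
clock: 33.82
eef_pos: [0.5044, 0.078, 0.2053]
tool_rot: [0.501, 0.481, -0.502, 0.515]
ft_force: [-0.9, -0.1, -0.9]
grip_width: 0.0431
```

```bash
python3 - <<'E'
from h import *
dgo(.5155,.085,.0299)
E
```

```text
t 33.82 p [0.5044 0.078  0.2053] F [-0.9 -0.1 -0.9] M [ 0.04  0.06 -0.04] w 0.0431 q [ 0.18  0.24  0.    1.31 -0.04  1.76]
x [ 0.032 -0.035 -0.999] y [ 0.999 -0.007  0.033] z [-0.009 -0.999  0.034]
disc [0.5034 0.079  0.2352] bottom 0.2282
tool need [ 0.0002  0.012  -0.0061]
```

>>> {"name": "arm_command", "arguments": {"motion": [{"x": 0.006,"y": 0.002,"z": -0.001,"roll": 0,"fingers": 0.2},{"x": 0.006,"y": 0.002,"z": -0.001,"roll": 0,"fingers": 0.2},{"x": 0.006,"y": 0.002,"z": -0.001,"roll": 0,"fingers": 0.2},{"x": 0.006,"y": 0.002,"z": -0.001,"roll": 0,"fingers": 0.2},{"x": 0.006,"y": 0.002,"z": -0.001,"roll": 0,"fingers": 0.2},{"x": 0.006,"y": 0.001,"z": -0.001,"roll": 0,"fingers": 0.2},{"x": 0.006,"y": 0,"z": 0,"roll": 0,"fingers": 0.2},{"x": 0.006,"y": 0,"z": 0,"roll": 0,"fingers": 0.2},{"x": 0.006,"y": 0,"z": 0,"roll": 0,"fingers": 0.2},{"x": 0.006,"y": 0,"z": 0,"roll": 0,"fingers": 0.2},{"x": 0.006,"y": 0,"z": 0,"roll": 0,"fingers": 0.2},{"x": 0.006,"y": 0,"z": 0,"roll": 0,"fingers": 0.2},{"x": 0.003,"y": 0,"z": 0,"roll": 0,"fingers": 0.2}]}}

```text
clock: 34.9
eef_pos: [0.5185, 0.0819, 0.1205]
tool_rot: [0.5, 0.482, -0.503, 0.514]
ft_force: [-0.5, -1.0, -0.9]
grip_width: 0.0433
```

```bash
python3 - <<'E'
from h import *
dgo(.5155,.085,.0299)
S=snap('scene','s26')
b=cv2.resize(S['frame'][185:265,335:435,::-1],None,fx=8,fy=7.5,interpolation=cv2.INTER_CUBIC)
cv2.imwrite('pics/a26.png',b)
E
```

```text
t 34.9 p [0.5185 0.0819 0.1205] F [-0.5 -1.  -0.9] M [0.03 0.09 0.02] w 0.0433 q [ 0.18  0.32 -0.11  1.11 -0.04  1.76]
x [ 0.03  -0.035 -0.999] y [ 1.    -0.007  0.03 ] z [-0.008 -0.999  0.035]
disc [0.5176 0.083  0.1503] bottom 0.1433
tool need [-0.0001 -0.0021 -0.002 ]
```

View pics/a26.png

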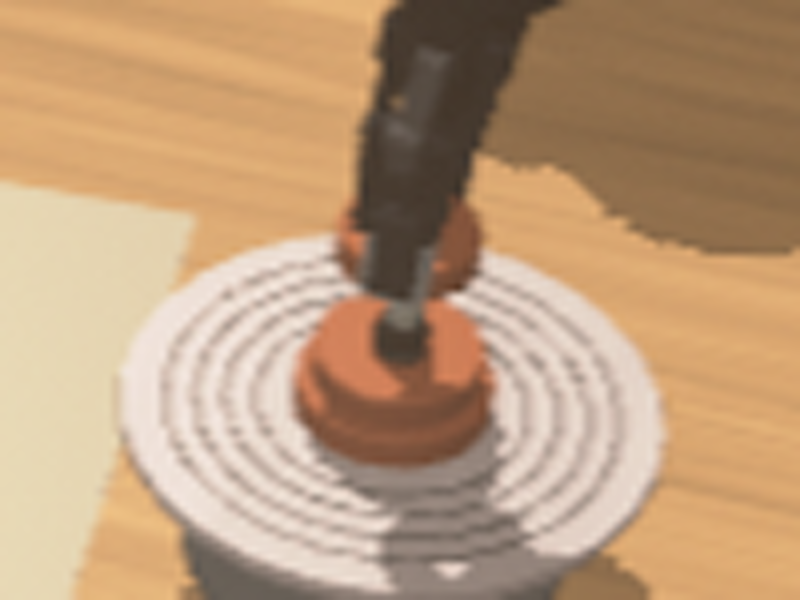

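>>> {"name": "arm_command", "arguments": {"motion": [{"x": 0.003,"y": -0.0015,"z": -0.0015,"roll": 0,"fingers": 0.2},{"x": 0.003,"y": -0.001,"z": -0.001,"roll": 0,"fingers": 0.2},{"x": 0.003,"y": 0,"z": 0,"roll": 0,"fingers": 0.2},{"x": 0.002,"y": 0,"z": 0,"roll": 0,"fingers": 0.2}]}}

```text
clock: 35.28
eef_pos: [0.5163, 0.0843, 0.1086]
tool_rot: [0.501, 0.482, -0.503, 0.514]
ft_force: [-1.2, 0.4, 0.5]
grip_width: 0.0434
```

```bash
python3 - <<'E'
from h import *
dgo(.5155,.085,.0299)
E
```

```text
t 35.28 p [0.5163 0.0843 0.1086] F [-1.2  0.4  0.5] M [0.04 0.05 0.06] w 0.0434 q [ 0.19  0.33 -0.14  1.08 -0.04  1.76]
x [ 0.03  -0.035 -0.999] y [ 1.    -0.007  0.03 ] z [-0.008 -0.999  0.035]
disc [0.5154 0.0853 0.1385] bottom 0.1315
tool need [0.     0.0001 0.0003]
```

Aligned. Now I'll feel for the nose and the first bush.

>>> {"name": "arm_command", "arguments": {"motion": [{"x": 0.002,"y": 0,"z": 0.0003,"roll": 0,"fingers": 0.2},{"x": 0.002,"y": 0,"z": 0,"roll": 0,"fingers": 0.2}]}}

```text
clock: 35.45
eef_pos: [0.5166, 0.084, 0.1044]
tool_rot: [0.501, 0.482, -0.503, 0.514]
ft_force: [0.2, 0.5, 0.3]
grip_width: 0.0434
```

>>> {"name": "arm_command", "arguments": {"motion": [{"x": 0.002,"y": 0,"z": 0,"roll": 0,"fingers": 0.2},{"x": 0.0015,"y": 0,"z": 0,"roll": 0,"fingers": 0.2}]}}

```text
clock: 35.62
eef_pos: [0.5169, 0.0839, 0.1007]
tool_rot: [0.501, 0.482, -0.502, 0.515]
ft_force: [-0.2, -0.9, -0.8]
grip_width: 0.0433
```

>>> {"name": "arm_command", "arguments": {"motion": [{"x": 0.002,"y": 0,"z": 0,"roll": 0,"fingers": 0.2},{"x": 0.0015,"y": 0,"z": 0,"roll": 0,"fingers": 0.2}]}}

```text
clock: 35.78
eef_pos: [0.5172, 0.0837, 0.0969]
tool_rot: [0.501, 0.482, -0.502, 0.515]
ft_force: [-0.3, 0.6, -0.6]
grip_width: 0.0435
```

```bash
python3 - <<'E'
from h import *
dgo(.5155,.085,.0299)
E
```

```text
t 35.78 p [0.5172 0.0837 0.0969] F [-0.3  0.6 -0.6] M [0.   0.04 0.02] w 0.0435 q [ 0.19  0.34 -0.15  1.05 -0.04  1.76]
x [ 0.031 -0.035 -0.999] y [ 0.999 -0.007  0.032] z [-0.008 -0.999  0.034]
disc [0.5162 0.0847 0.1268] bottom 0.1198
tool need [-0.     -0.0007 -0.0003]
```

>>> {"name": "arm_command", "arguments": {"motion": [{"x": 0.002,"y": -0.0007,"z": -0.0003,"roll": 0,"fingers": 0.2},{"x": 0.002,"y": -0.0003,"z": 0,"roll": 0,"fingers": 0.2}]}}

```text
clock: 35.95
eef_pos: [0.5165, 0.0838, 0.0926]
tool_rot: [0.501, 0.481, -0.502, 0.515]
ft_force: [0.6, 0.5, -0.4]
grip_width: 0.0431
```

>>> {"name": "arm_command", "arguments": {"motion": [{"x": 0.002,"y": 0,"z": 0,"roll": 0,"fingers": 0.2}]}}

```text
clock: 36.03
eef_pos: [0.5165, 0.0838, 0.0905]
tool_rot: [0.501, 0.481, -0.502, 0.515]
ft_force: [0.4, 0.2, 0.0]
grip_width: 0.043
```

>>> {"name": "arm_command", "arguments": {"motion": [{"x": 0.0015,"y": 0,"z": 0,"roll": 0,"fingers": 0.2}]}}

```text
clock: 36.12
eef_pos: [0.5164, 0.0837, 0.0887]
tool_rot: [0.501, 0.481, -0.502, 0.515]
ft_force: [0.1, -0.2, -0.7]
grip_width: 0.0432
```

>>> {"name": "arm_command", "arguments": {"motion": [{"x": 0.0015,"y": 0,"z": 0,"roll": 0,"fingers": 0.2}]}}

```text
clock: 36.2
eef_pos: [0.5165, 0.0837, 0.0871]
tool_rot: [0.501, 0.481, -0.502, 0.515]
ft_force: [-0.9, 0.7, 3.5]
grip_width: 0.0431
```

```bash
python3 - <<'E'
from h import *
dgo(.5155,.085,.0299)
E
```

```text
t 36.2 p [0.5165 0.0837 0.0871] F [-0.9  0.7  3.5] M [ 0.    0.14 -0.04] w 0.0431 q [ 0.19  0.35 -0.17  1.03 -0.04  1.76]
x [ 0.032 -0.035 -0.999] y [ 0.999 -0.007  0.032] z [-0.008 -0.999  0.034]
disc [0.5156 0.0847 0.117 ] bottom 0.11
tool need [-0.     -0.0001 -0.0003]
```

Bush reached at the expected height (bottom 0.110). Home is expected at TCP z ≈ 0.077.

>>> {"name": "arm_command", "arguments": {"motion": [{"x": 0.0015,"y": -0.0003,"z": -0.0003,"roll": 0,"fingers": 0.2}]}}

```text
clock: 36.28
eef_pos: [0.5166, 0.0838, 0.0859]
tool_rot: [0.501, 0.481, -0.502, 0.515]
ft_force: [-0.8, -0.5, 4.7]
grip_width: 0.0432
```

>>> {"name": "arm_command", "arguments": {"motion": [{"x": 0.0015,"y": -0.0003,"z": -0.0003,"roll": 0,"fingers": 0.2}]}}

```text
clock: 36.37
eef_pos: [0.5167, 0.0839, 0.085]
tool_rot: [0.501, 0.481, -0.502, 0.515]
ft_force: [-0.7, -0.5, 4.8]
grip_width: 0.0431
```

>>> {"name": "arm_command", "arguments": {"motion": [{"x": 0.0015,"y": -0.0003,"z": 0,"roll": 0,"fingers": 0.2}]}}

```text
clock: 36.45
eef_pos: [0.5166, 0.0838, 0.0839]
tool_rot: [0.502, 0.481, -0.502, 0.515]
ft_force: [-1.8, -1.0, 4.0]
grip_width: 0.0434
```

>>> {"name": "arm_command", "arguments": {"motion": [{"x": 0.0015,"y": 0,"z": 0,"roll": 0,"fingers": 0.2}]}}

```text
clock: 36.53
eef_pos: [0.5167, 0.0837, 0.0827]
tool_rot: [0.502, 0.48, -0.502, 0.515]
ft_force: [-2.5, -1.1, 5.3]
grip_width: 0.0431
```

>>> {"name": "arm_command", "arguments": {"motion": [{"x": 0.001,"y": 0,"z": 0,"roll": 0,"fingers": 0.2}]}}

```text
clock: 36.62
eef_pos: [0.5167, 0.0837, 0.0818]
tool_rot: [0.502, 0.48, -0.502, 0.515]
ft_force: [-2.0, -0.4, 4.5]
grip_width: 0.0436
```

```bash
python3 - <<'E'
from h import *
dgo(.5155,.085,.0299)
E
```

```text
t 36.62 p [0.5167 0.0837 0.0818] F [-2.  -0.4  4.5] M [-0.15  0.36 -0.01] w 0.0436 q [ 0.19  0.35 -0.18  1.01 -0.04  1.76]
x [ 0.035 -0.035 -0.999] y [ 0.999 -0.007  0.035] z [-0.008 -0.999  0.035]
disc [0.5156 0.0847 0.1117] bottom 0.1047
tool need [-0.     -0.0001 -0.0003]
```

>>> {"name": "arm_command", "arguments": {"motion": [{"x": 0.0015,"y": -0.0005,"z": 0,"roll": 0,"fingers": 0.2}]}}

```text
clock: 36.7
eef_pos: [0.5165, 0.0837, 0.0805]
tool_rot: [0.502, 0.48, -0.502, 0.516]
ft_force: [-0.9, -0.3, 3.8]
grip_width: 0.0434
```

>>> {"name": "arm_command", "arguments": {"motion": [{"x": 0.0015,"y": -0.0003,"z": 0,"roll": 0,"fingers": 0.2}]}}

```text
clock: 36.78
eef_pos: [0.5166, 0.0837, 0.0791]
tool_rot: [0.502, 0.48, -0.501, 0.516]
ft_force: [-0.6, -0.7, 5.1]
grip_width: 0.0435
```

>>> {"name": "arm_command", "arguments": {"motion": [{"x": 0.001,"y": 0,"z": 0,"roll": 0,"fingers": 0.2}]}}

```text
clock: 36.87
eef_pos: [0.5166, 0.0837, 0.0781]
tool_rot: [0.502, 0.48, -0.501, 0.516]
ft_force: [-2.5, -0.9, 5.3]
grip_width: 0.0436
```

>>> {"name": "arm_command", "arguments": {"motion": [{"x": 0.001,"y": 0,"z": 0,"roll": 0,"fingers": 0.2}]}}

```text
clock: 36.95
eef_pos: [0.5167, 0.0836, 0.0773]
tool_rot: [0.502, 0.48, -0.501, 0.516]
ft_force: [-3.0, -1.9, 11.5]
grip_width: 0.0432
```

>>> {"name": "arm_command", "arguments": {"motion": [{"x": 0.001,"y": 0,"z": 0,"roll": 0,"fingers": 0.2}]}}

```text
clock: 37.03
eef_pos: [0.5168, 0.0835, 0.0772]
tool_rot: [0.502, 0.48, -0.501, 0.516]
ft_force: [-6.0, -1.3, 16.3]
grip_width: 0.0433
```

>>> {"name": "arm_command", "arguments": {"motion": [{"x": 0.0005,"y": 0,"z": 0,"roll": 0,"fingers": 0.2},{"x": 0,"y": 0,"z": 0,"roll": 0,"fingers": 0.2},{"x": -0.0005,"y": 0,"z": 0,"roll": 0,"fingers": 0.75},{"x": -0.001,"y": 0,"z": 0,"roll": 0,"fingers": 0.75},{"x": -0.002,"y": 0,"z": 0,"roll": 0,"fingers": 0.75},{"x": -0.02,"y": 0,"z": 0,"roll": 0,"fingers": 0.75},{"x": -0.025,"y": 0.004,"z": 0,"roll": 0,"fingers": 0.6},{"x": 0,"y": 0.01,"z": 0,"roll": 0,"fingers": 0},{"x": 0,"y": 0.008,"z": 0,"roll": 0,"fingers": 0},{"x": 0,"y": 0,"z": 0,"roll": 0,"fingers": 0},{"x": 0,"y": 0,"z": 0,"roll": 0,"fingers": 0}]}}

```text
clock: 37.95
eef_pos: [0.5357, 0.0854, 0.1236]
tool_rot: [0.5, 0.482, -0.503, 0.514]
ft_force: [0.7, -0.4, -1.5]
grip_width: 0.0027
```

```bash
python3 - <<'E'
from h import *
dgo(.5154,.0848,.0313)
S=snap('scene','s27')
b=cv2.resize(S['frame'][185:265,335:435,::-1],None,fx=8,fy=7.5,interpolation=cv2.INTER_CUBIC)
cv2.imwrite('pics/a27.png',b)
E
```

```text
t 37.95 p [0.5357 0.0854 0.1236] F [ 0.7 -0.4 -1.5] M [ 0.03  0.03 -0.01] w 0.0027 q [ 0.18  0.35 -0.06  1.13 -0.04  1.76]
x [ 0.03  -0.035 -0.999] y [ 1.    -0.006  0.03 ] z [-0.008 -0.999  0.035]
disc [0.5348 0.0865 0.1549] bottom 0.1479
tool need [-0.0005 -0.0194  0.0019]
```

View pics/a27.png

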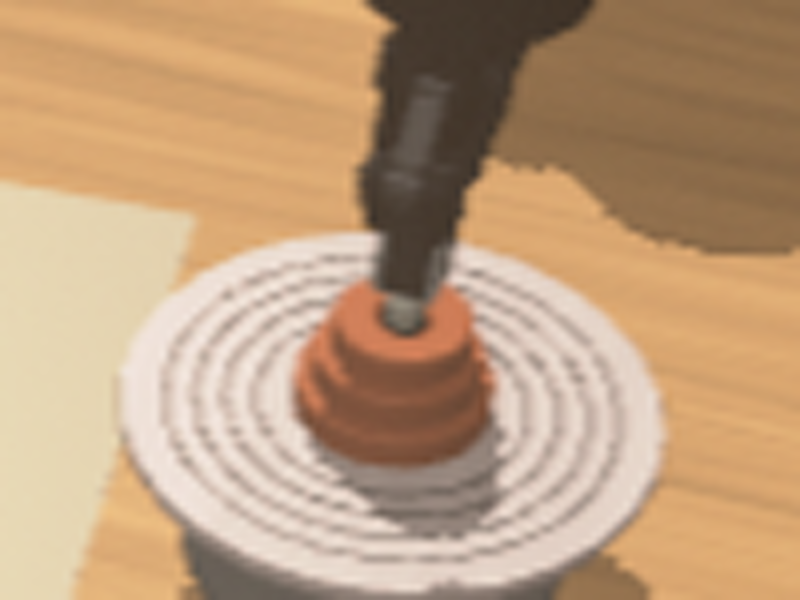

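>>> {"name": "arm_command", "arguments": {"motion": [{"x": 0.008,"y": 0.002,"z": 0,"roll": 0,"fingers": 0},{"x": 0.008,"y": 0,"z": 0,"roll": 0,"fingers": 0},{"x": 0.008,"y": 0,"z": 0,"roll": 0,"fingers": 0},{"x": 0.004,"y": 0,"z": 0,"roll": 0,"fingers": 0},{"x": 0.001,"y": 0,"z": 0,"roll": 0,"fingers": 0}]}}

```text
clock: 38.42
eef_pos: [0.5364, 0.084, 0.0893]
tool_rot: [0.499, 0.483, -0.504, 0.514]
ft_force: [-1.2, 0.0, 11.8]
grip_width: 0.0
```

>>> {"name": "arm_command", "arguments": {"motion": [{"x": 0.001,"y": 0,"z": 0,"roll": 0,"fingers": 0}]}}

```text
clock: 38.5
eef_pos: [0.5367, 0.084, 0.0891]
tool_rot: [0.499, 0.483, -0.504, 0.514]
ft_force: [-3.4, -0.4, 18.1]
grip_width: -0.0002
```

>>> {"name": "arm_command", "arguments": {"motion": [{"x": -0.01,"y": 0,"z": 0,"roll": 0,"fingers": 0},{"x": -0.02,"y": 0,"z": 0,"roll": 0,"fingers": 0},{"x": -0.005,"y": -0.012,"z": 0,"roll": 0,"fingers": 0},{"x": 0,"y": -0.015,"z": 0,"roll": 0,"fingers": 0},{"x": 0,"y": -0.012,"z": 0,"roll": 0,"fingers": 0},{"x": 0,"y": -0.004,"z": 0,"roll": 0,"fingers": 0},{"x": 0,"y": 0,"z": 0,"roll": 0,"fingers": 0}]}}

```text
clock: 39.08
eef_pos: [0.4914, 0.0855, 0.126]
tool_rot: [0.5, 0.482, -0.503, 0.514]
ft_force: [-0.9, -0.0, 0.3]
grip_width: 0.0001
```

```bash
python3 - <<'E'
from h import *
st()
S=snap('scene','s28')
b=cv2.resize(S['frame'][185:265,335:435,::-1],None,fx=8,fy=7.5,interpolation=cv2.INTER_CUBIC)
cv2.imwrite('pics/a28.png',b)
E
```

```text
t 39.08 p [0.4914 0.0855 0.126 ] F [-0.9 -0.   0.3] M [ 0.02 -0.01  0.01] w 0.0001 q [ 0.2   0.27 -0.17  1.11 -0.04  1.78]
x [ 0.028 -0.035 -0.999] y [ 1.    -0.007  0.028] z [-0.007 -0.999  0.035]
```

View pics/a28.png

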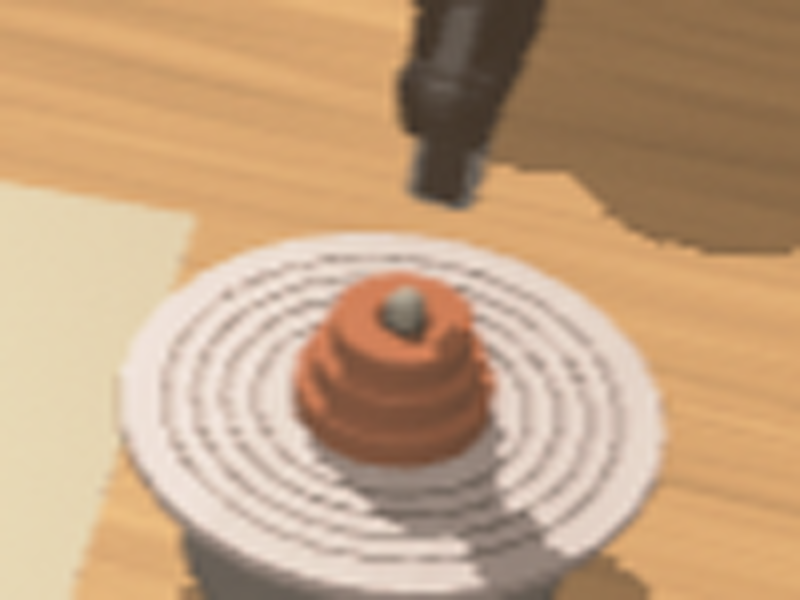

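>>> {"name": "arm_command", "arguments": {"motion": [{"x": 0.008,"y": 0.001,"z": 0,"roll": 0,"fingers": 0},{"x": 0.01,"y": 0,"z": 0,"roll": 0,"fingers": 0},{"x": 0.008,"y": 0,"z": 0,"roll": 0,"fingers": 0},{"x": 0.004,"y": 0,"z": 0,"roll": 0,"fingers": 0},{"x": 0.001,"y": 0,"z": 0,"roll": 0,"fingers": 0}]}}

```text
clock: 39.55
eef_pos: [0.4971, 0.0846, 0.0925]
tool_rot: [0.501, 0.482, -0.503, 0.514]
ft_force: [-0.1, 0.8, -0.2]
grip_width: 0.0
```

>>> {"name": "arm_command", "arguments": {"motion": [{"x": 0.001,"y": 0,"z": 0,"roll": 0,"fingers": 0}]}}

```text
clock: 39.63
eef_pos: [0.497, 0.0844, 0.0907]
tool_rot: [0.5, 0.482, -0.503, 0.514]
ft_force: [-0.4, 0.3, -0.2]
grip_width: -0.0005
```

>>> {"name": "arm_command", "arguments": {"motion": [{"x": 0.001,"y": 0,"z": 0,"roll": 0,"fingers": 0}]}}

```text
clock: 39.72
eef_pos: [0.4969, 0.0843, 0.0894]
tool_rot: [0.5, 0.482, -0.503, 0.514]
ft_force: [-3.4, -0.1, 6.1]
grip_width: -0.0003
```

>>> {"name": "arm_command", "arguments": {"motion": [{"x": 0.001,"y": 0,"z": 0,"roll": 0,"fingers": 0}]}}

```text
clock: 39.8
eef_pos: [0.497, 0.0843, 0.0892]
tool_rot: [0.5, 0.482, -0.503, 0.514]
ft_force: [-5.0, -0.4, 13.6]
grip_width: -0.0002
```

>>> {"name": "arm_command", "arguments": {"motion": [{"x": -0.01,"y": 0,"z": 0,"roll": 0,"fingers": 0},{"x": -0.025,"y": 0,"z": 0,"roll": 0,"fingers": 0},{"x": -0.035,"y": 0,"z": 0,"roll": 0,"fingers": 0},{"x": -0.03,"y": -0.02,"z": -0.02,"roll": 0,"fingers": 0},{"x": 0,"y": -0.02,"z": -0.033,"roll": 0,"fingers": 0},{"x": 0,"y": -0.02,"z": -0.033,"roll": 0,"fingers": 0},{"x": 0,"y": -0.02,"z": -0.033,"roll": 0,"fingers": 0},{"x": 0,"y": -0.01,"z": -0.033,"roll": 0,"fingers": 0},{"x": 0,"y": 0,"z": -0.033,"roll": 0,"fingers": 0},{"x": 0,"y": 0,"z": -0.01,"roll": 0,"fingers": 0},{"x": 0,"y": 0,"z": 0,"roll": 0,"fingers": 0}]}}

```text
clock: 40.72
eef_pos: [0.4068, 0.2922, 0.1896]
tool_rot: [0.507, 0.479, -0.5, 0.513]
ft_force: [-0.1, -0.1, 0.5]
grip_width: 0.0003
```

```bash
python3 - <<'E'
from h import *
st()
T=snap('top','tf');S=snap('scene','sf')
b=cv2.resize(S['frame'][195:275,335:435,::-1],None,fx=5,fy=5,interpolation=cv2.INTER_CUBIC)
a=cv2.resize(T['frame'][200:300,180:280,::-1],None,fx=4,fy=4,interpolation=cv2.INTER_CUBIC)
cv2.imwrite('pics/fz.png',cv2.resize(np.hstack([a,b[:400]]),(800,356)))
T0=load('top0');d=cv2.absdiff(T['frame'],T0['frame']).max(2); print((d>60).sum())
cv2.imwrite('pics/diff.png',((d>50)*255).astype(np.uint8))
E
```

```text
t 40.72 p [0.4068 0.2922 0.1896] F [-0.1 -0.1  0.5] M [-0.03  0.01 -0.  ] w 0.0003 q [ 0.65  0.24 -0.04  1.28 -0.05  2.24]
x [ 0.04  -0.027 -0.999] y [ 0.999 -0.014  0.04 ] z [-0.015 -1.     0.027]
8637
```

View pics/fz.png

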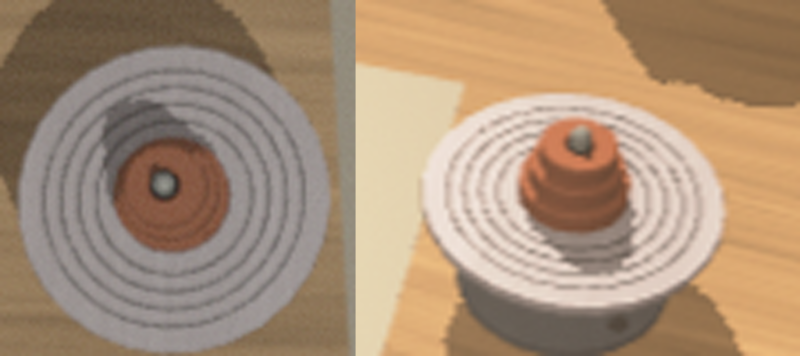

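View pics/diff.png

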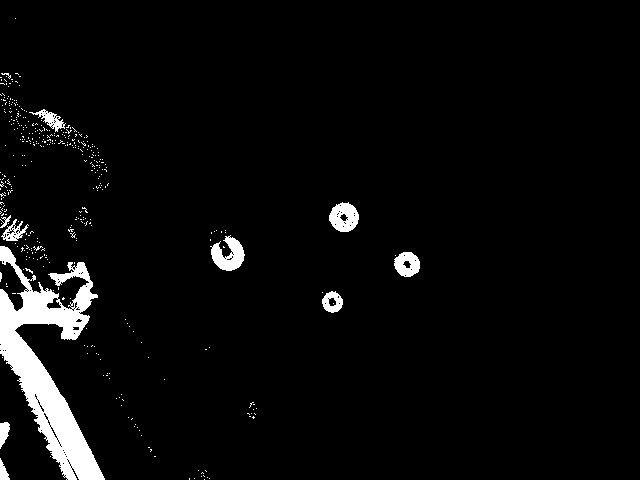

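View pics/sf.png

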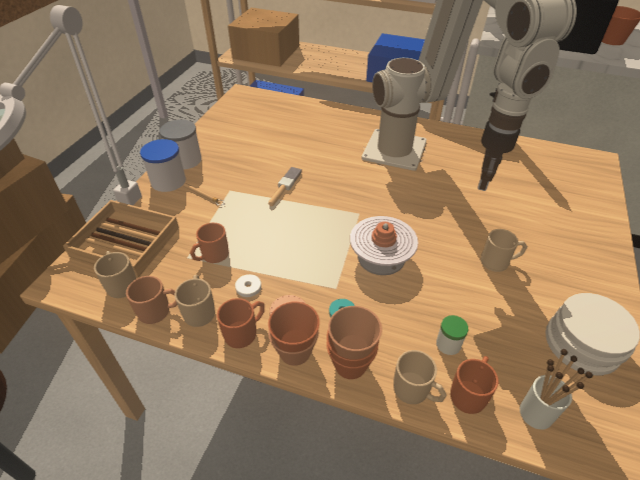

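```bash
python3 - <<'E'
from workcell import job_done
print(job_done())
E
```

```text
the job is handed in; nothing more can be done
None
```

The three terracotta discs are stacked on the centre pin, wide, then middle, then narrow on top. All are released, and I handed the job in at about 41 s of the 72 s allowed. I pushed each disc past the bushes by feel and pressed it to its hard stop before fetching the next: readings of about 22 N for the wide disc and 16 N for the other two. No reading passed 25 N, but readings come only once per row, so the wide disc's brief peak could have been higher.

**Last checks:**
- **Heights:** pressing the tops with shut fingers gave the middle disc 13.9 mm above the wide one and the narrow disc 13.9 mm above the middle one. Two opposite sides of the narrow disc's top agreed within about 0.1 mm, so the stack is level along that line.
- **Pictures:** the final views show three concentric steps with the pin tip on top. Comparing the first and last top views, only the discs and the arm (with its shadow) changed.

**What disagreed or went wrong:**
- **Wide disc height:** its top read 14.5–14.7 mm above the wheel head instead of 14.0, even after a second press. I took this as measuring error.
- **Scene camera:** it read a few millimetres off, so I relied on the top camera and on touch.
- **Finger ends:** they sat about 25–30 mm behind the reported tool point. My first grasp closed on top of the wide disc at about 4 N and had to be repeated; that disc did not visibly move.
- **Wide disc on the pin:** its first contact with the pin's nose was off-centre at 12 N. I backed off and shifted it about 1.5 mm.

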